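# Pack the shoe-care case

### The arm

A 6-joint arm with a two-finger parallel gripper is mounted at the origin on a cart in front of the work surface, level with it; the furniture and walls round the work are solid. World frame = base frame: x ahead of the robot, y to its left, z up, the work surface at z = 0. Lengths are in mm, angles in degrees, forces in N, time in s.
With the tool pointing down it reaches from about 300 to 850 mm from the base axis. Payload 4.2 kg.
Tool frame: the origin (TCP) lies on the centre line of the jaws, within the pads' length; the fingertips stand 14 mm ahead of it and the grasp point (between the pads) lies 5 mm behind it (env.finger_overhang is the z of the fingertips in the tool frame, in mm); z points along the fingers, y is the line along which they close (so a half turn about z gives the same grasp; the last joint's range is limited). The gripper opens to 91 mm and grips with 3 to 60 N. Pads are 32 mm wide; open, the fingers measure 118 mm over their backs; the gripper's body (76 mm by 178 mm) begins 60 mm behind the grasp point.
Start: joints at [-75.86, 18.312, 89.639, -0, 72.044, -1.146], TCP at [151.599, -554.673, 203.476] pointing down, gripper open.
Joint ranges: [-177.97, 177.97], [-48.28, 115.42], [12.27, 149.76], [-77.06, 257.06], [2.81, 150.46], [-146.56, 146.56]. Speed limits (degrees/s): [147.25, 147.25, 180, 180, 180, 180].

### API

Orientations are given as [roll, pitch, yaw] about the fixed x, y, z axes, in that order (R = Rz(yaw) Ry(pitch) Rx(roll)).
In Python, from workcell import sensors, viewer, env gives the robot as it stands. The module is installed in compiled form; this text tells all that it offers.
- The arm moves only by the tool step_arm, never from a script. Its argument "plan" is one flat list of numbers, 6 for each row, row after row: the shift along the tool's x, y, z in cm, then the turn, a rotation vector about the tool's x, y, z in rad. In form: [x, y, z, wx, wy, wz, x, y, z, wx, wy, wz, ...]. A call has 1 to 5 rows; each row shifts and turns the commanded pose from where the row before left it, along the tool's axes as they then stand; what a row does not reach is not made up. A row lasts 1/12 s, in which the tool goes at most 41.7 mm and 7.16 degrees, less where a joint would pass 70% of its speed; a pose out of reach is approached as far as the arm can. A call is refused whole if a number of a shift passes 4.17 or a number of a turn 0.125, either way. A call with a gripper value outside its range is refused whole. "hand" is the finger opening in cm, from 0 to 9.12, set as the call begins (left out, the last holds). The fingers move at their own pace and stop on an object; "newtons" is the grip in N (left out, the last holds). Time passes only in rows, so rows that do not move let the fingers close. It gives the time, the measured TCP pose, the force, the opening and the grip force at its end, in the units of the state.
- sensors.state(): the state, without advancing time (a new reading comes with each control period).
- viewer.grab_frame(name): name is "scene" or "top" or "wrist"; returns a dict with "img" (400x640x3 uint8, red, green, blue), "fx", "fy", "cx", "cy" (pixels), "position" and "attitude" of the camera in the world. Camera axes: x right, y down, z forward; pixel columns grow to the right and rows downward; lengths in mm; the calibration is good to about 2 mm. A picture is of the moment at which its call begins. There is no depth.
- env.job_done(): hands the job in; it is judged then, once.
Trained networks look in a picture, given as the dict that the camera call returned (one of the last four; its "shot" number tells which), for a name from the list of things; names that differ only in an ending like _2 or _b are one class to them, and where a whole thing is asked for, a point or a joint stands for the part that bears it (a point fixed in the world has none). Each returns a list of dicts, best first, with "score" (0 to 1); they miss things now and then, are a little off and sometimes report something else, mostly with a low value. They report only what shows in the picture. A call takes as long as a camera call.
- viewer.boxes_of(name, picture): "location" ([column, row] in pixels, amid what is visible of it).
- viewer.pinpoint(name, picture): "location" ([column, row] in pixels: a listed point, or the origin of a listed thing).
The state is a dict: "time_s": time; "qpos": joint angles; "qvel": joint speeds; "effort": joint torques, N m; "ee_pos": TCP position; "ee_rot": TCP orientation; "force": force on the tool from outside, world axes, zero at the start; "torque": the same for the moment, N m; "gripper_width": finger opening in mm; "gripper_force": force on a finger pad.
Only numpy, scipy, OpenCV 4.12 (cv2) and the standard library are available. Lean on these libraries where they do the work, as an engineer would, in place of code of your own. Each camera call takes 0.05 s, during which the arm holds its last target. There are 200 camera calls.

### The job

Pack the shoe-care case: open its lid all the way back until it rests against its stop, lay each care item that is on the bench (red brush, black sponge box, short pale-blue and white tube, long white tube with black and orange markings; one may be missing) flat in the nest cut to its shape, the tubes with their caps in the narrow necks, and then shut the lid fully. The two tubes are soft, so grip them gently, with no more than about 15 N; leave everything else on the bench where it is.

Things in the scene. Friction and masses are not known exactly. Their poses are not given: they have to be found in the camera images.
- lid (a joint): hinge angle of the lid of the case, rad: 0 = lid shut, grows as it opens, 1.75 = against its stop (leaning back a little past upright). The hinge is stiff: the lid stays at any angle it is left at; moving it takes 1 to 3 N at the handle.
- case: green shoe-care case with steel corners, fixed to the bench, 192 (x) x 390 (y) x 55 mm high, open on top under its lid, walls and floor 5 mm. Origin: centre of its underside, z up; its lid's handle is on the -x side, the hinge along the +x side.
- lid_hinge (a point): point on the hinge line (parallel to the case's y axis) at the middle of the case's +x side, 59 mm above the bench, level with the handle when the lid is shut
- lid_handle (a point): middle of the lid's handle: a round steel bar 11 mm thick, 104 mm long, parallel to the case's y axis, held 45 mm in front of the lid's front edge by two rods 52 mm either side of this point; 237 mm from the hinge line and in the plane of the lid, which is 192 mm deep, 390 mm wide and 7 mm thick
- nest_brush: black foam nest (fixed, 180 x 84 mm, x as the case's x; the four stand side by side, 84 mm apart, in changing order) for the red brush: rectangular pocket 128 mm along x by 49 along y, yellow floor 3 mm above the origin. Origin: centre of underside, 5 mm above the bench. Rims 12 mm above the pocket floor, missing on both sides where |x| < 32 mm: finger room down to the floor.
- nest_box: nest for the sponge box: the widest pocket, a plain rectangle 134 mm along x by 74 mm along y; otherwise as nest_brush
- nest_short_tube: nest for the short tube: pocket 54 mm wide (along y) from x = -73 to +49 mm, then a neck 32 mm wide from +49 to +75 mm for the cap; the tube lies right when its origin is over the nest's origin, its y axis along the nest's -x; otherwise as nest_brush
- nest_long_tube: nest for the long tube: pocket 48 mm wide (along y) from x = -83 to +54 mm, then a neck 30 mm wide from +54 to +86 mm for the cap; the tube lies right when its origin is over the nest's origin, its y axis along the nest's -x; otherwise as nest_brush
- red_brush: shoe brush with a red back and black bristles, lying bristles up; 127 mm along its y; the back is 40 mm wide (x) and 16 mm high, the bristles reach 39 mm; rigid. Origin: centre of its underside, z up. It may lie either way round in its nest.
- sponge_box: black bean-shaped shoe-shine sponge box, shut (its own lid is fixed), 124 mm along its y, 64 to 67 mm wide (x), 34 mm high. Origin: centre of its underside, z up. It may lie either way round in its nest.
- short_tube: soft, shorter tube, white and pale blue, with a whitish cap, lying; 137 mm along its y, cap end at -y (body y = -44 to +68, cap -69 to -49 mm); body 38 mm wide to grasp (x), 22 mm high, the flat end 52 mm wide. Origin: centre of its underside, z up. Soft: no more than 15 N of grip.
- short_tube_cap (a point): middle of the short tube's cap, at y = -59, z = 12 mm in the tube's frame; cap 18 mm wide
- long_tube: soft, longer tube, white with black and orange-red markings, with a whitish cap, lying; 158 mm along its y, cap end at -y (body y = -49 to +79, cap -80 to -56 mm); body 34 mm wide to grasp (x), 21 mm high, the flat end 46 mm wide. Origin: centre of its underside, z up. Soft: no more than 15 N of grip.
- long_tube_cap (a point): middle of the long tube's cap, at y = -68, z = 11 mm in the tube's frame; cap 16 mm wide
- wax_block: bystander, to be left alone: yellow block of wax, 34 x 52 x 18 mm; origin at the centre of its underside
- awl: bystander, to be left alone: awl with a wooden handle, 27 x 138 x 27 mm; origin at the centre of its underside
- thread_roll: bystander, to be left alone: roll of dark thread, 46 x 42 x 46 mm; origin at the centre of its underside
- rubber_heel: bystander, to be left alone: black rubber heel piece, 56 x 67 x 10 mm; origin at the centre of its underside

How it is judged (in metres and radians):
On the way, in this order (a step that is already met when the one before it is completed fails the run):
1. the lid has been opened back against its stop (at least 1.70 of 1.75 rad) (value of joint lid above 1.7 rad), for 0.3 s.
2. with the lid still open, every item present lies in its own nest (value of joint lid above 0.8 rad and x of red_brush in the frame of nest_brush between -0.014 and 0.014 m and y of red_brush in the frame of nest_brush between -0.01 and 0.01 m and z of red_brush in the frame of nest_brush below 0.008 m and angle between each of red_brush, sponge_box, short_tube, long_tube's own z axis and vertical below 0.1 rad and angle between the y axis of red_brush and the x axis of nest_brush, either way round below 0.15 rad and x of sponge_box in the frame of nest_box between -0.014 and 0.014 m and y of sponge_box in the frame of nest_box between -0.01 and 0.01 m and z of sponge_box in the frame of nest_box below 0.008 m and angle between the y axis of sponge_box and the x axis of nest_box, either way round below 0.15 rad and x of short_tube in the frame of nest_short_tube between -0.014 and 0.014 m and y of short_tube in the frame of nest_short_tube between -0.01 and 0.01 m and z of short_tube in the frame of nest_short_tube below 0.008 m and angle between the y axis of short_tube and the x axis of nest_short_tube, either way round below 0.15 rad and x of short_tube_cap in the frame of nest_short_tube above 0.04 m and x of long_tube in the frame of nest_long_tube between -0.014 and 0.014 m and y of long_tube in the frame of nest_long_tube between -0.01 and 0.01 m and z of long_tube in the frame of nest_long_tube below 0.008 m and angle between the y axis of long_tube and the x axis of nest_long_tube, either way round below 0.15 rad and x of long_tube_cap in the frame of nest_long_tube above 0.04 m), for 0.3 s.
At the end, for the whole second after the job is handed in: The lid is shut (under 0.04 rad) and at rest, and every item present lies at rest in its own nest: origin within 14 mm along and 10 mm across of the nest's origin, underside within 5 mm of the pocket floor, level within 0.1 rad, along the pocket within 0.15 rad, and each tube's cap at the neck end (value of joint lid below 0.04 rad and velocity of joint lid below 0.1 rad/s and x of red_brush in the frame of nest_brush between -0.014 and 0.014 m and y of red_brush in the frame of nest_brush between -0.01 and 0.01 m and z of red_brush in the frame of nest_brush below 0.008 m and angle between each of red_brush, sponge_box, short_tube, long_tube's own z axis and vertical below 0.1 rad and angle between the y axis of red_brush and the x axis of nest_brush, either way round below 0.15 rad and x of sponge_box in the frame of nest_box between -0.014 and 0.014 m and y of sponge_box in the frame of nest_box between -0.01 and 0.01 m and z of sponge_box in the frame of nest_box below 0.008 m and angle between the y axis of sponge_box and the x axis of nest_box, either way round below 0.15 rad and x of short_tube in the frame of nest_short_tube between -0.014 and 0.014 m and y of short_tube in the frame of nest_short_tube between -0.01 and 0.01 m and z of short_tube in the frame of nest_short_tube below 0.008 m and angle between the y axis of short_tube and the x axis of nest_short_tube, either way round below 0.15 rad and x of short_tube_cap in the frame of nest_short_tube above 0.04 m and x of long_tube in the frame of nest_long_tube between -0.014 and 0.014 m and y of long_tube in the frame of nest_long_tube between -0.01 and 0.01 m and z of long_tube in the frame of nest_long_tube below 0.008 m and angle between the y axis of long_tube and the x axis of nest_long_tube, either way round below 0.15 rad and x of long_tube_cap in the frame of nest_long_tube above 0.04 m and linear speed of each of red_brush, sponge_box, short_tube, long_tube below 0.03 m/s); the robot touches nothing.
It fails at once if a soft tube is squeezed: more than 45 N in all between the fingers and the tube (a grip of 15 N puts 15 N on each of its two sides) (contact force between the fingers and short_tube above 45 N or contact force between the fingers and long_tube above 45 N).
It fails at once if a bystander is shifted by more than 30 mm (distance of any of wax_block, awl, thread_roll, rubber_heel from where it was at the start of the episode above 0.03 m).
Of red_brush, sponge_box, short_tube, long_tube only 3 to 4 are there at a start; the rules pass over those that are not, and their reading is None.
At some moment in a run one of red_brush, sponge_box, short_tube, long_tube may be knocked a few centimetres aside while the robot is not near it.
Once in a run the grip may slacken for a moment while it holds something.
It also fails if it takes over 210 s, if anything falls off the work surface, if the arm or the gripper's body presses on something with over 40 N, if the wrist force passes 120 N, or if a joint passes its speed limit or range.

## Working session

There is one attempt and no reset: what is moved stays moved. The work goes in short steps, Python scripts to look and compute and a tool call to move; the robot and the scene stay as the last step left them, time stands still between calls to the robot, and variables do not carry over. Pictures are saved under pics/ and viewed, at most 14 in all, crops included, and the job is handed in when it is done.

Besides the shell and the picture viewer there is one more tool, called after "Emit:" as name(argument=value, ...) on one line, values as JSON. step_arm: Moves the arm, as the interface text tells. Its arguments: {"type":"object","properties":{"plan":{"type":"array","items":{"type":"number"}},"hand":{"type":"number"},"newtons":{"type":"number"}},"required":["plan"]}

```bash
mkdir -p pics; cat > h.py <<'E'
import numpy as np, cv2
from scipy.spatial.transform import Rotation as R
from workcell import sensors, viewer, env
def rot(a):
    a=np.array(a,float)
    if a.shape==(3,3): return a
    return R.from_euler('xyz',a,degrees=True).as_matrix()
def ray(p,uv):
    d=rot(p["attitude"])@np.array([(uv[0]-p["cx"])/p["fx"],(uv[1]-p["cy"])/p["fy"],1]); return np.array(p["position"],float),d
def at_z(p,uv,z):
    o,d=ray(p,uv); return (o+d*(z-o[2])/d[2])
def proj(p,X):
    c=rot(p["attitude"]).T@(np.array(X,float)-p["position"]); return np.array([p["cx"]+p["fx"]*c[0]/c[2],p["cy"]+p["fy"]*c[1]/c[2]])
def save(p,n): cv2.imwrite(f"pics/{n}.png",p["img"][:,:,::-1])
def st():
    s=sensors.state(); return s
E
python3 - <<'E'
from h import *
s=st(); print(s)
H=dict(lid_handle=59,lid_hinge=59,case=0,red_brush=0,sponge_box=0,short_tube=0,short_tube_cap=12,long_tube=0,long_tube_cap=11,wax_block=0,awl=0,thread_roll=0,rubber_heel=0)
for n in ("top","scene"):
    p=viewer.grab_frame(n); save(p,n+"0"); print(n,p["position"],p["attitude"],p["fx"],p["cx"],p["cy"],p["shot"])
    for k,z in H.items():
        r=viewer.pinpoint(k,p)
        for q in r[:2]: print(k,np.round(q["location"]),round(q["score"],2),np.round(at_z(p,q["location"],z)[:2]))
E
```

```text
{'time_s': 0.0, 'qpos': array([-7.58606340e+01,  1.83498817e+01,  8.97052215e+01, -1.18747986e-03,
        7.20422022e+01, -1.14442437e+00]), 'qvel': array([-0.07965475,  0.04082144,  0.02435537, -0.00798785, -0.07613909,
       -0.01013396]), 'effort': array([-6.85918531e-04, -4.12465131e+01, -2.31970382e+01,  7.26385647e-02,
        4.55761829e-02, -1.56778574e-04]), 'ee_pos': array([ 151.45482909, -554.16942946,  202.64594403]), 'ee_rot': array([-1.79902692e+02, -8.14662660e-04,  1.52841568e+01]), 'force': array([-0.99239218,  0.7037117 ,  0.09998598]), 'torque': array([-0.05746492,  0.00432652,  0.03172546]), 'gripper_force': 0.0, 'gripper_width': 91.07738002087022}
top [ 502.40667002  -54.66160563 1204.43242961] [-176.79764397   -1.26001442  -90.02626865] 407.9311625452797 310.5101431793413 203.7060953927641 1
lid_handle [339. 210.] 0.81 [ 548. -160.]
lid_hinge [419. 222.] 0.75 [ 515. -385.]
case [376. 220.] 0.74 [ 521. -275.]
red_brush [257. 179.] 0.58 [643.  77.]
sponge_box [300. 176.] 0.57 [653. -51.]
sponge_box [416. 224.] 0.2 [ 510. -395.]
short_tube [298. 240.] 0.73 [463. 
[... 512 characters left out ...]
    -0.73797024 -139.84611264] 390.8032926760452 325.0282854985758 202.13670174255628 2
lid_handle [362. 158.] 0.6 [ 585. -221.]
lid_handle [298. 255.] 0.42 [510.  91.]
lid_hinge [421. 140.] 0.64 [ 510. -376.]
case [392. 174.] 0.7 [ 524. -279.]
red_brush [258. 230.] 0.73 [652.  72.]
sponge_box [295. 201.] 0.84 [649. -46.]
short_tube [353. 238.] 0.55 [478. -50.]
short_tube_cap [332. 223.] 0.9 [532. -44.]
short_tube_cap [362. 158.] 0.69 [ 614. -267.]
long_tube [323. 273.] 0.95 [469.  63.]
long_tube [393. 174.] 0.64 [ 523. -281.]
long_tube_cap [299. 251.] 0.72 [537.  60.]
long_tube_cap [358. 146.] 0.35 [ 651. -298.]
wax_block [206. 249.] 0.56 [699. 181.]
rubber_heel [263. 181.] 0.68 [756. -43.]
```

View pics/top0.png

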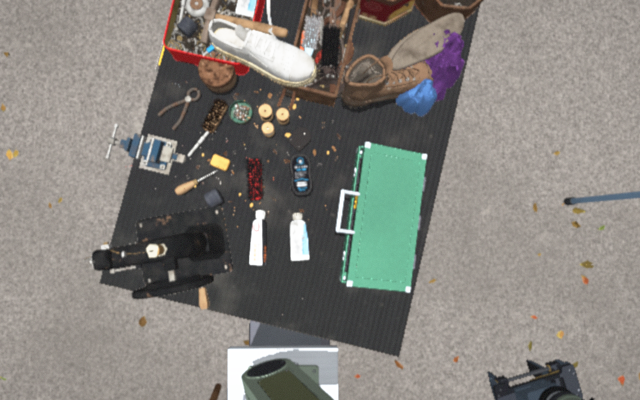

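View pics/scene0.png

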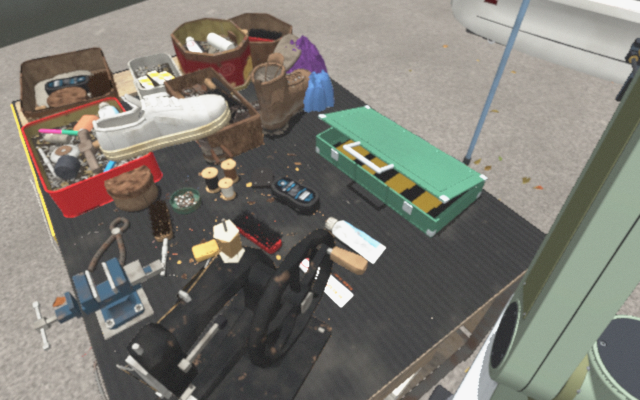

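```bash
python3 - <<'E'
import cv2,numpy as np
t=cv2.imread('pics/top0.png')[130:300,325:435]; s=cv2.imread('pics/scene0.png')[95:245,305:495]
t=cv2.resize(t,None,fx=3.4,fy=3.4,interpolation=2); s=cv2.resize(s,None,fx=2.2,fy=2.2,interpolation=2)
o=np.zeros((600,800,3),np.uint8); o[:t.shape[0],:t.shape[1]]=t; o[:s.shape[0],380:380+s.shape[1]]=s; cv2.imwrite('pics/c1.png',o)
E
```

```text
(no output)
```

View pics/c1.png

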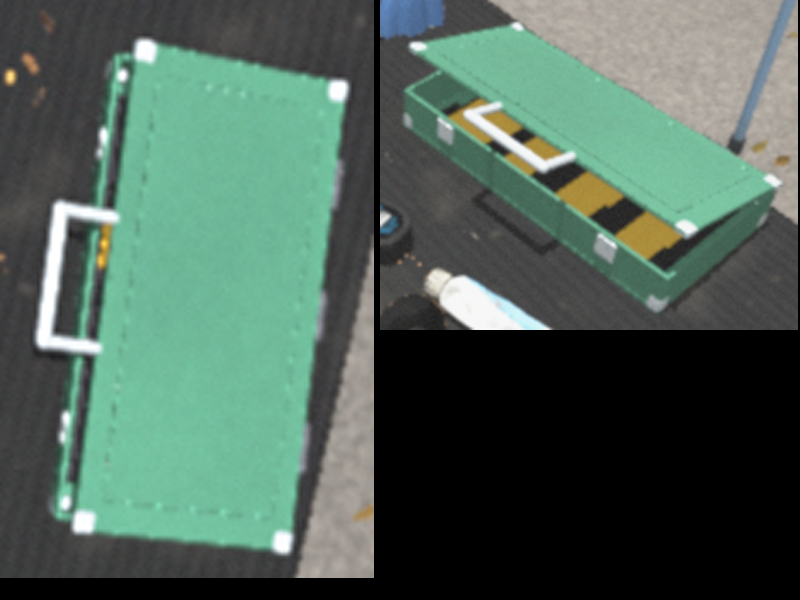

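```bash
python3 - <<'E'
from h import *
from scipy.optimize import least_squares
T=viewer.grab_frame("top"); S=viewer.grab_frame("scene")
L=192
obs=[(T,(364.7,141.8),'l',L,195),(T,(427.4,154.1),'l',0,195),(T,(410.9,292.6),'l',0,-195),(T,(346.5,286.2),'l',L,-195),
(T,(342,190.9),'l',239,52),(T,(337,231.5),'l',239,-52),
(S,(319.5,115.5),'l',L,195),(S,(369,105),'l',0,195),(S,(486.8,177.3),'l',0,-195),(S,(443.6,202.3),'l',L,-195),(S,(344.5,147.3),'l',239,52),(S,(380,172.3),'l',239,-52),
(S,(430,235),'c',(-96,-195,0),0),(S,(317.3,150.5),'c',(-96,195,0),0),(T,(357.9,147.6),'c',(-96,195,55),0),(T,(341.8,282.1),'c',(-96,-195,55),0)]
def W(v,P):
    c,s=np.cos(v[2]),np.sin(v[2]); return np.array([v[0]+c*P[0]-s*P[1],v[1]+s*P[0]+c*P[1],P[2]])
def res(v):
    r=[]
    for p,uv,k,a,b in obs:
        P=(96-a*np.cos(v[3]),b,59+a*np.sin(v[3])) if k=='l' else a
        r+=list(proj(p,W(v,P))-uv)
    return np.array(r)
f=least_squares(res,[520,-275,-1.67,.2],loss='soft_l1'); v=f.x
print(np.round(v,3),np.degrees(v[2]),np.round(f.fun.reshape(-1,2),1).tolist())
for a in (v[3],.5,.8,1.1,1.4,1.6,1.75): print(round(a,2),np.round(W(v,(96-237*np.cos(a),0,59+237*np.sin(a)))))
np.save('case.npy',v)
def tri(a,b):
    o1,d1=ray(T,a);o2,d2=ray(S,b); A=np.c_[d1,-d2]; t=np.linalg.lstsq(A,o2-o1,rcond=None)[0]; return np.round((o1+t[0]*d1+o2+t[1]*d2)/2),np.linalg.norm(o1+t[0]*d1-o2-t[1]*d2)
print(tri((203,297),(350,262)))
E
```

```text
[ 5.26391e+02 -2.90070e+02 -1.71000e+00  2.59000e-01] -97.96766613430897 [[0.7, 0.3], [-0.3, 0.8], [-0.8, -0.7], [-0.2, -0.9], [0.3, 0.3], [0.1, -1.7], [-0.9, 0.8], [-1.2, 0.5], [1.1, 0.4], [1.4, -0.2], [0.6, 0.5], [-1.3, -0.8], [1.7, 1.2], [-0.5, -0.1], [2.4, -2.0], [0.2, 0.2]]
0.26 [ 545. -158.  120.]
0.5 [ 542. -179.  173.]
0.8 [ 536. -222.  229.]
1.1 [ 528. -279.  270.]
1.4 [ 519. -345.  293.]
1.6 [ 512. -392.  296.]
1.75 [ 507. -427.  292.]
(array([344., 164., 279.]), np.float64(3.8450850558451974))
```

```bash
cat >> h.py <<'E'
def down(yaw): return R.from_euler('xyz',[180,0,yaw],degrees=True)
def plan(wps,step=38,turn=.115,p0=None,r0=None):
    """wps: (pos mm, yaw deg | Rotation); prints rounded rows in calls of 5"""
    s=st(); p=np.array(s['ee_pos'] if p0 is None else p0,float); r=R.from_euler('xyz',s['ee_rot'],degrees=True) if r0 is None else r0
    rows=[]
    for P,o in wps:
        P=np.array(P,float); o=o if isinstance(o,R) else down(o)
        n=max(1,int(np.ceil(max(np.linalg.norm(P-p)/step,np.linalg.norm((r.inv()*o).as_rotvec())/turn-.02))))
        for i in range(n,0,-1):
            d=np.round(r.inv().apply((P-p)/i)/10*20)/20; w=np.round((r.inv()*o).as_rotvec()/i,2)
            p=p+r.apply(d*10); r=r*R.from_rotvec(w); rows.append(list(np.round(d,2)+0.)+list(np.round(w,2)+0.))
        rows.append(None)
    c=[]
    for q in rows:
        if q is None:
            print('  |' if not c else c,end=' ; wp\n'); c=[]; continue
        c+=['%g'%x for x in q]
        if len(c)==30: print('['+', '.join(c)+']'); c=[]
    print('end',np.round(p,1),np.round(r.as_euler('xyz',degrees=True),1))
E
sed -i "s/print('  |' if not c else c,end=' ; wp\\\\n')/print('['+', '.join(c)+'] ; wp')/" h.py
python3 - <<'E'
from h import *
plan([((545,-158,200),-8),((545,-158,115),-8)])
E
```

```text
[3.25, -1.85, 0, 0, 0, 0.03, 3.15, -1.95, 0, 0, 0, 0.03, 3.1, -2.05, 0.05, 0, 0, 0.03, 3.05, -2.15, 0, 0, 0, 0.03, 3, -2.25, 0.05, 0, 0, 0.03]
[2.9, -2.3, 0, 0, 0, 0.03, 2.85, -2.4, 0.05, 0, 0, 0.03, 2.75, -2.5, 0, 0, 0, 0.02, 2.7, -2.55, 0.05, 0, 0, 0.03, 2.65, -2.65, 0, 0, 0, 0.02]
[2.6, -2.65, 0.05, 0, 0, 0.03, 2.5, -2.75, 0, 0, 0, 0.02, 2.45, -2.8, 0.05, 0, 0, 0.03, 2.35, -2.9, 0, 0, 0, 0.02, 2.35, -2.9, 0.05, 0, 0, 0.03]
[] ; wp
[0, 0, 2.85, 0, 0, 0, 0, 0, 2.8, 0, 0, 0, 0, 0, 2.85, 0, 0, 0] ; wp
end [ 545.2 -158.2  114.9] [180.   -0.   -8.2]
```

Emit:
step_arm(plan=[3.25,-1.85,0,0,0,0.03,3.15,-1.95,0,0,0,0.03,3.1,-2.05,0.05,0,0,0.03,3.05,-2.15,0,0,0,0.03,3,-2.25,0.05,0,0,0.03], hand=5)

```text
time_s: 1.92
ee_pos: [283.8, -421.1, 202.6]
ee_rot: [180.0, -0.0, 6.6]
force: [0.3, 0.0, 0.3]
gripper_width: 60.8
gripper_force: 0.0
```

Emit:
step_arm(plan=[2.9,-2.3,0,0,0,0.03,2.85,-2.4,0.05,0,0,0.03,2.75,-2.5,0,0,0,0.02,2.7,-2.55,0.05,0,0,0.03,2.65,-2.65,0,0,0,0.02])

```text
time_s: 2.33
ee_pos: [414.7, -288.5, 201.6]
ee_rot: [180.0, -0.0, -0.8]
force: [0.1, -0.1, 0.2]
gripper_width: 50.3
gripper_force: 0.0
```

Emit:
step_arm(plan=[2.6,-2.65,0.05,0,0,0.03,2.5,-2.75,0,0,0,0.02,2.45,-2.8,0.05,0,0,0.03,2.35,-2.9,0,0,0,0.02,2.35,-2.9,0.05,0,0,0.03])

```text
time_s: 2.75
ee_pos: [546.3, -156.6, 200.2]
ee_rot: [180.0, -0.0, -8.3]
force: [-0.5, -0.3, -0.7]
gripper_width: 49.8
gripper_force: 0.0
```

```bash
python3 - <<'E'
from h import *
s=st();print(s['ee_pos'],s['ee_rot'])
p=viewer.grab_frame("wrist"); save(p,"w1"); print(p['position'],p['attitude'])
for q in viewer.pinpoint("lid_handle",p): print(q, at_z(p,q['location'],120))
print(proj(p,(545,-158,120)))
E
```

```text
[ 546.25108054 -156.63917091  200.18001111] [ 1.79984840e+02 -2.70767184e-02 -8.25780760e+00]
[ 630.07173637 -166.9053398   381.58680342] [ 1.62662866e+02 -8.03909574e-03 -9.82504069e+01]
{'location': [323.3, 197.2], 'score': 0.64} [ 547.0400336  -152.07025603  120.        ]
[329.51542577 198.32063218]
```

View pics/w1.png

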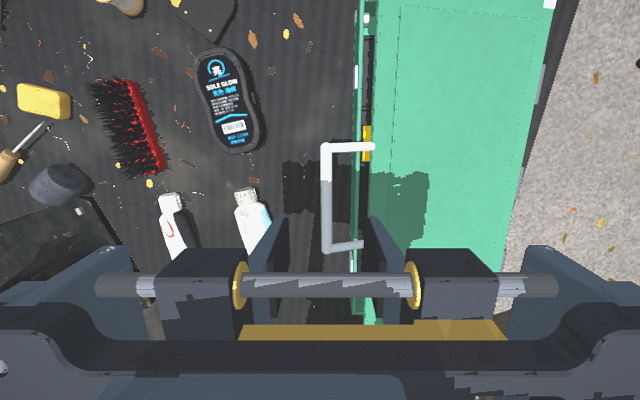

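Emit:
step_arm(plan=[0,0,2.85,0,0,0,0,0,2.8,0,0,0,0,0,2.85,0,0,0,0,0,0,0,0,0])

```text
time_s: 3.18
ee_pos: [540.8, -157.4, 109.8]
ee_rot: [-179.9, 0.7, -8.2]
force: [-0.7, -0.2, -1.2]
gripper_width: 50.0
gripper_force: 0.0
```

Emit:
step_arm(plan=[0,0,0,0,0,0,0,0,0,0,0,0,0,0,0,0,0,0,0,0,0,0,0,0,0,0,0,0,0,0], hand=0, newtons=25)

```text
time_s: 3.6
ee_pos: [545.9, -158.6, 116.4]
ee_rot: [180.0, -0.2, -8.2]
force: [0.1, 0.7, -0.3]
gripper_width: 19.1
gripper_force: 0.0
```

```bash
python3 - <<'E'
from h import *
v=np.load('case.npy'); c,s_=np.cos(v[2]),np.sin(v[2]); s=st(); print(s['gripper_width'],s['gripper_force'],s['force'])
p=s['ee_pos']; x0=96-237*np.cos(v[3]);z0=59+237*np.sin(v[3])
# correct hinge model by where grasp stands
pc=c*(p[0]-v[0])+s_*(p[1]-v[1]); print(pc,x0,p[2]+5,z0)
w=[]
for a in np.linspace(v[3],1.75,15)[1:]:
    d=96-237*np.cos(a)-x0; w.append(((p[0]+c*d,p[1]+s_*d,p[2]+237*(np.sin(a)-np.sin(v[3]))),s['ee_rot'][2]))
plan(w)
E
```

```text
19.068928689364835 0.0 [ 0.10890656  0.71353185 -0.34355416]
-132.90520264431 -133.10903702121922 121.41510695003377 119.64692205882835
[0, 0.8, -2.4, 0, 0, 0] ; wp
[0, 1, -2.3, 0, 0, 0] ; wp
[0.05, 1.25, -2.2, 0, 0, 0] ; wp
[0, 1.5, -2, 0, 0, 0] ; wp
[0, 1.7, -1.9, 0, 0, 0] ; wp
[0, 1.9, -1.65, 0, 0, 0] ; wp
[0.05, 2.05, -1.5, 0, 0, 0] ; wp
[0, 2.2, -1.2, 0, 0, 0] ; wp
[0, 2.3, -1, 0, 0, 0] ; wp
[0, 2.45, -0.75, 0, 0, 0] ; wp
[0.05, 2.45, -0.5, 0, 0, 0] ; wp
[0, 2.5, -0.2, 0, 0, 0] ; wp
[0, 2.55, 0.05, 0, 0, 0] ; wp
[0, 2.5, 0.3, 0, 0, 0] ; wp
end [ 508.1 -427.4  289.1] [180.   -0.2  -8.2]
```

Emit:
step_arm(plan=[0,0,0,0,0,0,0,0,0,0,0,0,0,0,0,0,0,0])

```text
time_s: 3.85
ee_pos: [545.9, -156.6, 115.6]
ee_rot: [-179.8, -0.1, -8.3]
force: [1.4, 4.6, 2.3]
gripper_width: 8.3
gripper_force: 22.8
```

Emit:
step_arm(plan=[0,0.8,-2.4,0,0,0,0,1,-2.3,0,0,0])

```text
time_s: 4.02
ee_pos: [542.1, -175.2, 161.8]
ee_rot: [-180.0, 0.1, -8.1]
force: [-0.1, -0.7, 0.6]
gripper_width: 0.5
gripper_force: 0.0
```

Emit:
step_arm(plan=[0,0,0,0,0,0])

```text
time_s: 4.1
ee_pos: [545.3, -178.2, 166.7]
ee_rot: [179.8, -0.5, -8.2]
force: [0.9, -0.2, 1.2]
gripper_width: 0.2
gripper_force: 0.0
```

```bash
python3 - <<'E'
from h import *
p=viewer.grab_frame("wrist"); t=viewer.grab_frame("top"); s=viewer.grab_frame("scene")
a=p['img'][100:330,200:480]; b=s['img'][95:215,305:505]
o=np.zeros((560,800,3),np.uint8); a=cv2.resize(a,None,fx=1.5,fy=1.5); b=cv2.resize(b,None,fx=1.9,fy=1.9); c=cv2.resize(t['img'][130:300,315:435],None,fx=3.2,fy=3.2)
o[:a.shape[0],:a.shape[1]]=a; o[345:345+215,:b.shape[1]]=b[:215]; o[:544,420:420+c.shape[1]]=c[:544]
cv2.imwrite('pics/c2.png',o[:,:,::-1])
E
```

```text
Traceback (most recent call last):
ValueError: could not broadcast input array from shape (544,384,3) into shape (544,380,3)
```

```bash
python3 - <<'E'
from h import *
p=viewer.grab_frame("wrist"); t=viewer.grab_frame("top"); s=viewer.grab_frame("scene")
a=p['img'][100:330,200:480]; b=s['img'][95:215,305:505]
o=np.zeros((600,800,3),np.uint8); a=cv2.resize(a,None,fx=1.5,fy=1.5); b=cv2.resize(b,None,fx=2,fy=2); c=cv2.resize(t['img'][130:300,315:433],None,fx=3.2,fy=3.2)
for im,y,x in((a,0,0),(b,350,0),(c,0,420)): o[y:y+im.shape[0],x:x+im.shape[1]]=im
cv2.imwrite('pics/c2.png',o[:,:,::-1])
E
```

```text
(no output)
```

View pics/c2.png

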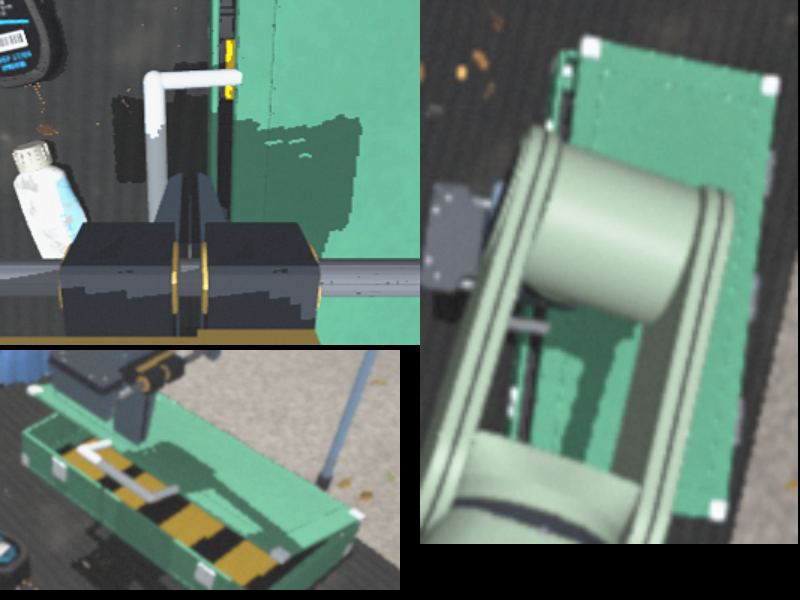

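```bash
python3 - <<'E'
from h import *
v=np.load('case.npy'); p=viewer.grab_frame("wrist"); s=viewer.grab_frame("scene")
c,sn=np.cos(v[2]),np.sin(v[2])
W=lambda P: np.array([v[0]+c*P[0]-sn*P[1],v[1]+sn*P[0]+c*P[1],P[2]])
for a in np.arange(.16,.38,.03):
    P=[W((96-239*np.cos(a),b,59+239*np.sin(a))) for b in (52,-52)]
    print(round(a,2),np.round(P[0]),*[np.round(proj(q,P[0])) for q in (p,s)],np.round(proj(s,P[1])))
E
```

```text
0.16 [ 597. -159.   97.] [300. 146.] [343. 156.] [376. 180.]
0.19 [ 597. -160.  104.] [301. 147.] [344. 154.] [377. 178.]
0.22 [ 597. -161.  111.] [302. 148.] [344. 151.] [378. 175.]
0.25 [ 597. -163.  118.] [303. 149.] [345. 149.] [378. 172.]
0.28 [ 596. -165.  125.] [305. 151.] [346. 146.] [379. 170.]
0.31 [ 596. -167.  132.] [307. 152.] [346. 143.] [380. 167.]
0.34 [ 596. -169.  139.] [310. 154.] [347. 140.] [382. 164.]
0.37 [ 595. -172.  145.] [313. 155.] [348. 137.] [383. 161.]
```

Emit:
step_arm(plan=[0,-1,-0.5,0,0,0,0,-1,-0.5,0,0,0,0,0,0,0,0,0,0,0,0,0,0,0,0,0,0,0,0,0], hand=5)

```text
time_s: 4.92
ee_pos: [545.6, -155.9, 172.1]
ee_rot: [180.0, -0.0, -8.2]
force: [-0.4, 0.5, -0.6]
gripper_width: 31.4
gripper_force: 0.0
```

Emit:
step_arm(plan=[0,0,2,0,0,0,0,0,2,0,0,0,0,0,2,0,0,0,0,0,1,0,0,0,0,0,0,0,0,0])

```text
time_s: 5.33
ee_pos: [543.7, -155.9, 99.5]
ee_rot: [-180.0, 0.3, -8.2]
force: [-0.5, 0.5, -0.2]
gripper_width: 50.0
gripper_force: 0.0
```

Emit:
step_arm(plan=[0,0,0,0,0,0,0,0,0,0,0,0,0,0,0,0,0,0,0,0,0,0,0,0,0,0,0,0,0,0], hand=0)

```text
time_s: 5.75
ee_pos: [545.9, -156.4, 102.8]
ee_rot: [180.0, -0.1, -8.2]
force: [-0.1, -0.0, 0.2]
gripper_width: 19.5
gripper_force: 0.0
```

Emit:
step_arm(plan=[0,0,0,0,0,0,0,0,0,0,0,0,0,0,0,0,0,0])

```text
time_s: 6.0
ee_pos: [545.5, -158.0, 102.1]
ee_rot: [179.8, -0.1, -8.1]
force: [-0.8, -5.0, -1.1]
gripper_width: 10.4
gripper_force: 25.0
```

Emit:
step_arm(plan=[0,0,0,0,0,0,0,0,0,0,0,0,0,0,0,0,0,0])

```text
time_s: 6.25
ee_pos: [545.5, -158.0, 102.1]
ee_rot: [179.8, -0.0, -8.1]
force: [-1.1, -5.3, -1.9]
gripper_width: 10.8
gripper_force: 25.0
```

```bash
cat >> h.py <<'E'
def arc(a0,a1,n):
    v=np.load('case.npy'); c,s_=np.cos(v[2]),np.sin(v[2]); s=st(); p=s['ee_pos']; w=[]
    for a in np.linspace(a0,a1,n+1)[1:]:
        d=237*(np.cos(a0)-np.cos(a)); w.append(((p[0]+c*d,p[1]+s_*d,p[2]+237*(np.sin(a)-np.sin(a0))),s['ee_rot'][2]))
    plan(w)
E
python3 -c "
from h import *
arc(.23,1.76,16)"
```

```text
[0, 0.65, -2.2, 0, 0, 0] ; wp
[0, 0.8, -2.1, 0, 0, 0] ; wp
[0, 1.05, -2, 0, 0, 0] ; wp
[0, 1.2, -1.9, 0, 0, 0] ; wp
[0, 1.4, -1.8, 0, 0, 0] ; wp
[0.05, 1.55, -1.65, 0, 0, 0] ; wp
[0, 1.7, -1.5, 0, 0, 0] ; wp
[0, 1.85, -1.3, 0, 0, 0] ; wp
[0, 2, -1.15, 0, 0, 0] ; wp
[0, 2.05, -0.9, 0, 0, 0] ; wp
[0, 2.15, -0.75, 0, 0, 0] ; wp
[0, 2.2, -0.55, 0, 0, 0] ; wp
[0.05, 2.2, -0.3, 0, 0, 0] ; wp
[0, 2.3, -0.1, 0, 0, 0] ; wp
[0, 2.25, 0.1, 0, 0, 0] ; wp
[0, 2.25, 0.3, 0, 0, 0] ; wp
end [ 507.3 -430.7  281. ] [179.8  -0.   -8.1]
```

Emit:
step_arm(plan=[0,0.3,-1.1,0,0,0,0,0.35,-1.1,0,0,0,0,0.4,-1.1,0,0,0,0,0.4,-1,0,0,0], newtons=40)

```text
time_s: 6.58
ee_pos: [542.8, -176.4, 143.7]
ee_rot: [179.4, 0.0, -8.1]
force: [2.2, -19.8, -16.4]
gripper_width: 10.2
gripper_force: 40.0
```

Emit:
step_arm(plan=[0,0,0,0,0,0,0,0,0,0,0,0])

```text
time_s: 6.75
ee_pos: [542.8, -176.6, 144.0]
ee_rot: [179.4, -0.0, -8.1]
force: [0.3, -16.3, -9.8]
gripper_width: 10.2
gripper_force: 40.0
```

Emit:
step_arm(plan=[0,0.7,-1,0,0,0,0,0.7,-1,0,0,0,0,0.6,-0.95,0,0,0,0,0.65,-0.95,0,0,0])

```text
time_s: 7.08
ee_pos: [539.1, -201.7, 181.8]
ee_rot: [179.5, 0.1, -8.2]
force: [3.1, -15.4, -17.9]
gripper_width: 10.1
gripper_force: 40.0
```

Emit:
step_arm(plan=[0,0.75,-0.95,0,0,0,0,0.75,-0.9,0,0,0,0,0.75,-0.85,0,0,0,0,0.8,-0.85,0,0,0])

```text
time_s: 7.42
ee_pos: [534.5, -233.8, 214.7]
ee_rot: [179.3, 0.2, -8.2]
force: [6.1, -21.1, -28.9]
gripper_width: 10.2
gripper_force: 40.0
```

Emit:
step_arm(plan=[0,0.4,0.4,0,0,0,0,0,0,0,0,0])

```text
time_s: 7.58
ee_pos: [534.7, -233.3, 214.4]
ee_rot: [179.8, -0.0, -8.3]
force: [2.1, -6.9, -7.6]
gripper_width: 9.8
gripper_force: 40.0
```

```bash
python3 - <<'E'
from h import *
t=viewer.grab_frame("top"); s=viewer.grab_frame("scene"); x=st(); print(x['ee_pos'],x['force'],x['qpos'])
o=np.zeros((600,800,3),np.uint8); b=cv2.resize(s['img'][60:240,290:510],None,fx=1.9,fy=1.9); c=cv2.resize(t['img'][130:300,315:433],None,fx=3.2,fy=3.2)
for im,y,x in((b,0,0),(c,0,420)): o[y:y+im.shape[0],x:x+im.shape[1]]=im
cv2.imwrite('pics/c3.png',o[:545,:,::-1])
E
```

```text
[ 534.75290878 -233.31446931  214.3075586 ] [ 2.37990733 -8.73534183 -8.89069649] [-24.56096458  18.66531478  87.53015534  -0.2462365   73.71767633
  73.71967115]
```

View pics/c3.png

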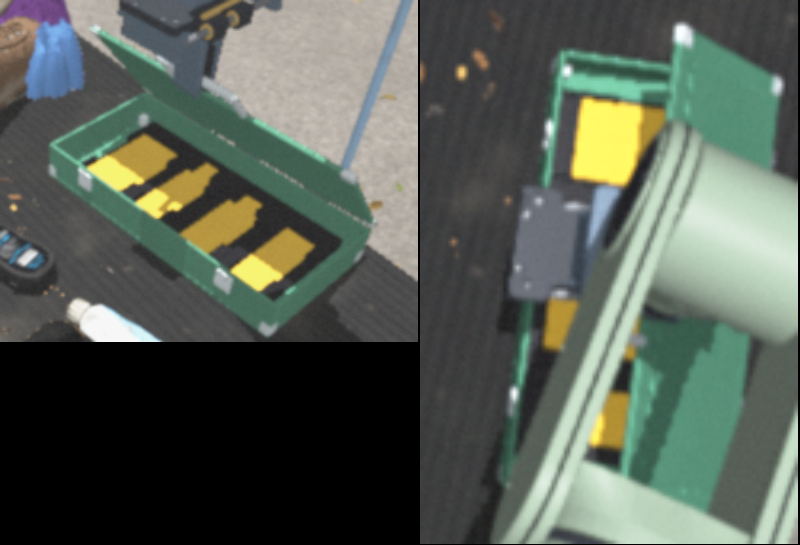

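```bash
python3 - <<'E'
from h import *
v=np.load('case.npy'); t=viewer.grab_frame("top"); s=viewer.grab_frame("scene")
c,sn=np.cos(v[2]),np.sin(v[2])
W=lambda P: np.array([v[0]+c*P[0]-sn*P[1],v[1]+sn*P[0]+c*P[1],P[2]])
for a in np.arange(.7,1.1,.05):
    P=W((96-192*np.cos(a),195,59+192*np.sin(a))); h=W((96-237*np.cos(a),0,59+237*np.sin(a)))
    print(round(a,2),np.round(h),np.round(proj(t,P)),np.round(proj(s,P)))
print(290+94/1.9, 60+28/1.9)
E
```

```text
0.7 [ 538. -206.  212.] [385. 138.] [331.  85.]
0.75 [ 537. -213.  221.] [388. 138.] [333.  81.]
0.8 [ 536. -222.  229.] [391. 138.] [335.  77.]
0.85 [ 535. -230.  237.] [395. 138.] [337.  74.]
0.9 [ 534. -239.  245.] [398. 137.] [339.  71.]
0.95 [ 532. -249.  252.] [402. 137.] [342.  67.]
1.0 [ 531. -258.  258.] [406. 137.] [344.  64.]
1.05 [ 529. -268.  265.] [409. 137.] [347.  61.]
1.1 [ 528. -279.  270.] [413. 137.] [349.  58.]
339.4736842105263 74.73684210526316
```

Emit:
step_arm(plan=[0,0,0,0,0,0,0,0,0,0,0,0,0,0,0,0,0,0], hand=2.5)

```text
time_s: 8.03
ee_pos: [534.7, -230.2, 215.8]
ee_rot: [-180.0, -0.0, -8.2]
force: [-0.1, 0.5, 0.2]
gripper_width: 24.5
gripper_force: 0.0
```

Emit:
step_arm(plan=[0,0,-1,0,0,0,0,0,-1,0,0,0,0,0,0,0,0,0])

```text
time_s: 8.28
ee_pos: [536.1, -231.3, 238.8]
ee_rot: [179.9, -0.3, -8.2]
force: [0.6, 0.4, 0.3]
gripper_width: 25.1
gripper_force: 0.0
```

Emit:
step_arm(plan=[0,0,0,0,0,0,0,0,0,0,0,0,0,0,0,0,0,0,0,0,0,0,0,0], hand=0)

```text
time_s: 8.62
ee_pos: [534.4, -230.9, 235.1]
ee_rot: [-180.0, 0.0, -8.2]
force: [-0.3, -0.3, -0.4]
gripper_width: 1.9
gripper_force: 0.0
```

```bash
python3 -c "
from h import *
s=st();print(s['ee_pos'],s['force'],s['gripper_width'],s['gripper_force'])
arc(.88,1.78,16)"
```

```text
[ 534.44876869 -230.87188051  235.09328384] [-0.26898828 -0.31086003 -0.38018814] 1.9234979739051214 0.0
[0, 1.05, -0.8, 0, 0, 0] ; wp
[0, 1.1, -0.8, 0, 0, 0] ; wp
[0, 1.15, -0.7, 0, 0, 0] ; wp
[0, 1.15, -0.6, 0, 0, 0] ; wp
[0, 1.2, -0.55, 0, 0, 0] ; wp
[0.05, 1.25, -0.5, 0, 0, 0] ; wp
[0, 1.25, -0.45, 0, 0, 0] ; wp
[0, 1.3, -0.35, 0, 0, 0] ; wp
[0, 1.3, -0.3, 0, 0, 0] ; wp
[0, 1.3, -0.2, 0, 0, 0] ; wp
[0, 1.35, -0.1, 0, 0, 0] ; wp
[0, 1.35, -0.1, 0, 0, 0] ; wp
[0, 1.3, 0.05, 0, 0, 0] ; wp
[0, 1.35, 0.05, 0, 0, 0] ; wp
[0, 1.3, 0.2, 0, 0, 0] ; wp
[0.05, 1.3, 0.25, 0, 0, 0] ; wp
end [ 506.9 -429.   284.1] [-180.     0.    -8.2]
```

```bash
python3 - <<'E'
from h import *
w=viewer.grab_frame("wrist"); s=viewer.grab_frame("scene"); x=st(); 
o=np.zeros((400,800,3),np.uint8); b=cv2.resize(s['img'][60:240,290:470],None,fx=2.2,fy=2.2); c=w['img'][:,120:520]
for im,y,x in((b,0,0),(c,0,400)): o[y:y+im.shape[0],x:x+im.shape[1]]=im
cv2.imwrite('pics/c4.png',o[:,:,::-1])
for n in(w,s):print([ (q['location'],q['score']) for q in viewer.pinpoint('lid_handle',n)])
E
```

```text
[([329.9, 233.9], 0.6)]
[([392.5, 99.2], 0.67), ([258.5, 176.4], 0.33)]
```

View pics/c4.png

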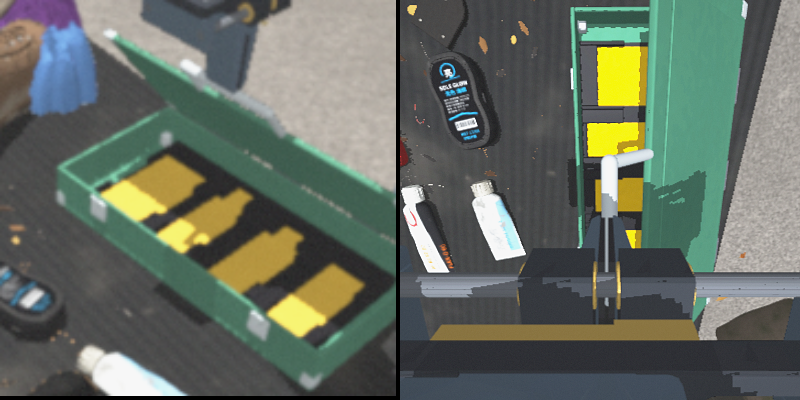

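```bash
python3 - <<'E'
from h import *
v=np.load('case.npy'); w=viewer.grab_frame("wrist"); s=viewer.grab_frame("scene")
def tri(P,a,Q,b):
    o1,d1=ray(P,a);o2,d2=ray(Q,b); t=np.linalg.lstsq(np.c_[d1,-d2],o2-o1,rcond=None)[0]; return np.round((o1+t[0]*d1+o2+t[1]*d2)/2),np.linalg.norm(o1+t[0]*d1-o2-t[1]*d2)
print(tri(w,(327,160),s,(373.6,90)),tri(w,(330,234),s,(392.5,99)))
c,sn=np.cos(v[2]),np.sin(v[2])
W=lambda P: np.array([v[0]+c*P[0]-sn*P[1],v[1]+sn*P[0]+c*P[1],P[2]])
for a in np.arange(.7,1.,.05):
    P=[W((96-237*np.cos(a),b,59+237*np.sin(a))) for b in (52,-52)]; h=W((96-237*np.cos(a),0,59+237*np.sin(a)))
    print(round(a,2),np.round(h),np.round(proj(w,P[0])),np.round(proj(s,P[0])),np.round(proj(s,P[1])))
E
```

```text
(array([ 586., -238.,  238.]), np.float64(1.4796902054023093)) (array([ 535., -232.,  241.]), np.float64(1.4072304135427423))
0.7 [ 538. -206.  212.] [294. 154.] [364. 105.] [401. 127.]
0.75 [ 537. -213.  221.] [303. 156.] [367. 100.] [404. 122.]
0.8 [ 536. -222.  229.] [315. 158.] [370.  95.] [407. 117.]
0.85 [ 535. -230.  237.] [327. 160.] [373.  91.] [411. 112.]
0.9 [ 534. -239.  245.] [342. 162.] [376.  86.] [414. 107.]
0.95 [ 532. -249.  252.] [358. 164.] [380.  81.] [418. 102.]
1.0 [ 531. -258.  258.] [377. 166.] [383.  77.] [422.  98.]
```

```bash
python3 - <<'E'
from h import *
s=viewer.grab_frame("scene"); x=st(); p=x['ee_pos'];r=R.from_euler('xyz',x['ee_rot'],degrees=True)
print(env.finger_overhang,p,x['gripper_width'],x['qpos'])
im=s['img'].copy()
b=cv2.resize(im[40:170,320:470],None,fx=5,fy=5,interpolation=2)
for z in (-40,-20,0,14):
    for sx in (-16,16):
        q=proj(s,p+r.apply([sx,0,z])); print(z,sx,q); cv2.circle(b,tuple(int(k) for k in (q-[320,40])*5),3,(255,0,0),-1)
cv2.imwrite('pics/c5.png',b[:600,:,::-1])
E
```

```text
14.0 [ 534.6469999  -230.99380742  235.37478397] 0.3959182580695696 [-2.44951013e+01  1.79800945e+01  8.54928834e+01 -5.22619218e-03
  7.65324756e+01  7.37111542e+01]
-40 -16 [400.29964682  87.55354085]
-40 16 [388.25485229  81.01783986]
-20 -16 [398.76108423  96.38114601]
-20 16 [386.96820404  89.79100849]
0 -16 [397.27918296 104.8836531 ]
0 16 [385.72801938  98.24735939]
14 -16 [396.27391075 110.65146925]
14 16 [384.88620501 103.98737371]
```

View pics/c5.png

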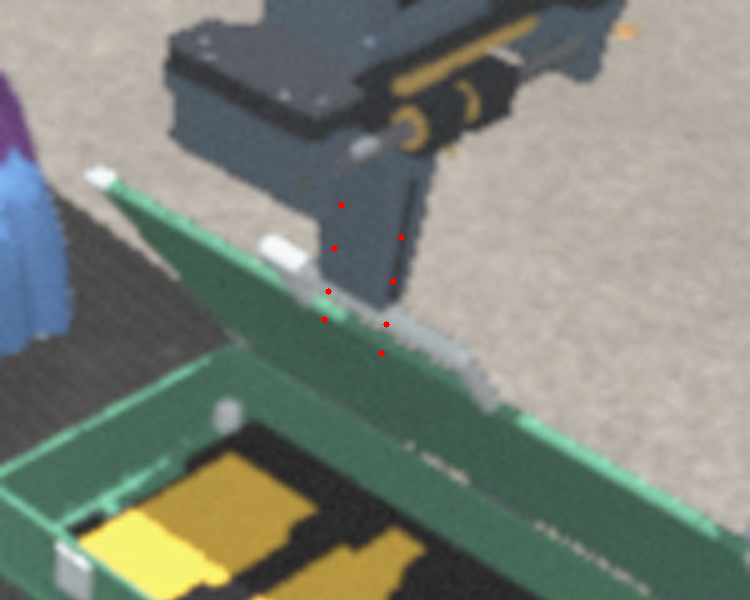

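Emit:
step_arm(plan=[0,0,0,0,0,0,0,0,0,0,0,0,0,0,0,0,0,0], hand=3)

```text
time_s: 9.22
ee_pos: [534.7, -231.0, 235.5]
ee_rot: [180.0, -0.0, -8.2]
force: [-0.0, 1.0, 0.3]
gripper_width: 17.8
gripper_force: 0.0
```

Emit:
step_arm(plan=[0,0,1.1,0,0,0,0,0,1.1,0,0,0,0,0,0,0,0,0])

```text
time_s: 9.47
ee_pos: [533.3, -230.4, 210.9]
ee_rot: [-179.9, 0.3, -8.2]
force: [-0.5, 1.1, -0.9]
gripper_width: 29.8
gripper_force: 0.0
```

Emit:
step_arm(plan=[0,0,0,0,0,0,0,0,0,0,0,0,0,0,0,0,0,0,0,0,0,0,0,0,0,0,0,0,0,0], hand=0)

```text
time_s: 9.88
ee_pos: [534.9, -231.6, 213.8]
ee_rot: [179.9, -0.1, -8.2]
force: [0.4, -2.7, -0.3]
gripper_width: 10.2
gripper_force: 40.0
```

```bash
python3 -c "
from h import *
s=st();print(s['ee_pos'],s['force'],s['gripper_width'],s['gripper_force'])
arc(.86,1.77,16)"
```

```text
[ 534.85471174 -231.5739045   213.83859585] [ 0.42981727 -2.66508872 -0.27000445] 10.224663051888797 39.99871909618378
[0, 1.05, -0.85, 0, 0, 0] ; wp
[0, 1.1, -0.8, 0, 0, 0] ; wp
[0, 1.15, -0.7, 0, 0, 0] ; wp
[0, 1.15, -0.65, 0, 0, 0] ; wp
[0.05, 1.2, -0.6, 0, 0, 0] ; wp
[0, 1.25, -0.55, 0, 0, 0] ; wp
[0, 1.3, -0.45, 0, 0, 0] ; wp
[0, 1.25, -0.35, 0, 0, 0] ; wp
[0, 1.35, -0.3, 0, 0, 0] ; wp
[0, 1.3, -0.25, 0, 0, 0] ; wp
[0, 1.35, -0.15, 0, 0, 0] ; wp
[0, 1.35, -0.05, 0, 0, 0] ; wp
[0, 1.35, 0, 0, 0, 0] ; wp
[0, 1.35, 0.05, 0, 0, 0] ; wp
[0.05, 1.35, 0.2, 0, 0, 0] ; wp
[0, 1.3, 0.2, 0, 0, 0] ; wp
end [ 507.1 -431.1  266.6] [ 1.799e+02 -1.000e-01 -8.200e+00]
```

Emit:
step_arm(plan=[0,1.05,-0.85,0,0,0,0,1.1,-0.8,0,0,0,0,1.15,-0.7,0,0,0,0,1.15,-0.65,0,0,0])

```text
time_s: 10.22
ee_pos: [528.6, -276.1, 244.1]
ee_rot: [-180.0, -0.1, -8.2]
force: [4.0, -0.8, -8.2]
gripper_width: 10.1
gripper_force: 40.0
```

Emit:
step_arm(plan=[0.05,1.2,-0.6,0,0,0,0,1.25,-0.55,0,0,0,0,1.3,-0.45,0,0,0,0,1.25,-0.35,0,0,0])

```text
time_s: 10.55
ee_pos: [521.7, -325.7, 263.7]
ee_rot: [-180.0, -0.0, -8.2]
force: [3.0, 2.0, -6.1]
gripper_width: 9.8
gripper_force: 40.0
```

Emit:
step_arm(plan=[0,1.35,-0.3,0,0,0,0,1.3,-0.25,0,0,0,0,1.35,-0.15,0,0,0,0,0,0,0,0,0])

```text
time_s: 10.88
ee_pos: [515.9, -367.5, 270.9]
ee_rot: [179.8, -0.1, -8.3]
force: [2.6, -0.9, 0.2]
gripper_width: 9.7
gripper_force: 40.0
```

Emit:
step_arm(plan=[0,1.35,-0.05,0,0,0,0,1.35,0,0,0,0,0,1.35,0.05,0,0,0,0.05,1.35,0.2,0,0,0])

```text
time_s: 11.22
ee_pos: [508.7, -418.4, 268.9]
ee_rot: [180.0, -0.0, -8.2]
force: [3.2, 2.5, 1.7]
gripper_width: 9.9
gripper_force: 40.0
```

Emit:
step_arm(plan=[0,1,0.2,0,0,0,0,0.7,0.1,0,0,0,0,0,0,0,0,0,0,0,0,0,0,0,0,0,0,0,0,0])

```text
time_s: 11.63
ee_pos: [507.6, -426.5, 267.1]
ee_rot: [-179.1, -0.0, -8.0]
force: [3.9, 22.4, 11.8]
gripper_width: 10.1
gripper_force: 40.0
```

Emit:
step_arm(plan=[0,0,0,0,0,0,0,0,0,0,0,0,0,0,0,0,0,0,0,0,0,0,0,0,0,0,0,0,0,0])

```text
time_s: 12.05
ee_pos: [507.6, -426.5, 267.1]
ee_rot: [-179.1, -0.0, -8.0]
force: [3.8, 21.8, 11.9]
gripper_width: 9.9
gripper_force: 40.0
```

Emit:
step_arm(plan=[0,-0.4,0,0,0,0,0,0,0,0,0,0,0,0,0,0,0,0], hand=3.5)

```text
time_s: 12.3
ee_pos: [505.6, -431.7, 264.6]
ee_rot: [179.9, 0.1, -8.2]
force: [-0.4, -0.1, -0.1]
gripper_width: 27.6
gripper_force: 0.0
```

Emit:
step_arm(plan=[0,0,-2,0,0,0,0,0,-3,0,0,0,0,0,-3,0,0,0])

```text
time_s: 12.55
ee_pos: [505.2, -431.9, 344.1]
ee_rot: [-180.0, 0.3, -8.3]
force: [0.5, -0.9, 0.5]
gripper_width: 34.8
gripper_force: 0.0
```

```bash
python3 - <<'E'
from h import *
plan([((470,-200,340),-8),((470,-60,340),-8)])
E
```

```text
[-1, -3.2, 0.05, 0, 0, 0, -0.95, -3.2, 0.05, 0, 0, 0, -1, -3.2, 0.05, 0, 0, 0, -0.95, -3.2, 0.05, 0, 0, 0, -1, -3.2, 0.1, 0, 0, 0]
[-0.95, -3.2, 0.05, 0, 0, 0, -1, -3.25, 0.1, 0, 0, -0.01] ; wp
[-0.45, -3.45, 0, 0, 0, 0, -0.45, -3.45, 0, 0, 0, 0, -0.5, -3.5, 0, 0, 0, 0, -0.45, -3.45, 0, 0, 0, 0] ; wp
end [470.2 -60.1 340. ] [-180.     0.3   -7.7]
```

Emit:
step_arm(plan=[-1,-3.2,0,0,0,0,-1,-3.2,0,0,0,0,-1,-3.2,0,0,0,0,-1,-3.2,0,0,0,0,-1,-3.2,0,0,0,0], hand=9)

```text
time_s: 12.97
ee_pos: [478.9, -265.4, 344.3]
ee_rot: [179.9, 0.1, -8.3]
force: [0.7, 1.2, 0.0]
gripper_width: 65.2
gripper_force: 0.0
```

Emit:
step_arm(plan=[-1.5,-3.4,0,0,0,0,-1.5,-3.4,0,0,0,0,-1.5,-3.4,0,0,0,0,-1.5,-3.4,0,0,0,0,-1.5,-3.4,0,0,0,0])

```text
time_s: 13.38
ee_pos: [429.2, -86.3, 344.5]
ee_rot: [179.9, 0.1, -8.3]
force: [-0.4, 0.2, 0.2]
gripper_width: 89.9
gripper_force: 0.0
```

Emit:
step_arm(plan=[-0.4,-3.4,0,0,0,0,-0.4,-3.4,0,0,0,0,0,0,0,0,0,0])

```text
time_s: 13.63
ee_pos: [431.7, -14.4, 344.8]
ee_rot: [-180.0, 0.0, -7.9]
force: [-0.0, -1.1, 0.7]
gripper_width: 89.9
gripper_force: 0.0
```

```bash
python3 - <<'E'
from h import *
s=st();print(s['ee_pos'],s['ee_rot'])
w=viewer.grab_frame("wrist"); t=viewer.grab_frame("top"); c=viewer.grab_frame("scene"); save(w,"w2")
H=dict(red_brush=0,sponge_box=0,short_tube=0,short_tube_cap=12,long_tube=0,long_tube_cap=11,nest_brush=5,nest_box=5,nest_short_tube=5,nest_long_tube=5,lid_hinge=59)
for k,z in H.items():
    for n,p in (('w',w),('t',t),('s',c)):
        print(k,n,[(np.round(q['location']).tolist(),round(q["score"],2),np.round(at_z(p,q["location"],z)[:2]).tolist()) for q in viewer.pinpoint(k,p)[:1]])
E
```

```text
[431.65747412 -14.4160449  344.83437031] [-1.79956385e+02  2.92100454e-02 -7.93371413e+00]
red_brush w [([254.0, 40.0], 0.7, [641.0, 83.0])]
red_brush t [([256.0, 178.0], 0.97, [644.0, 82.0])]
red_brush s [([260.0, 234.0], 0.6, [641.0, 76.0])]
sponge_box w [([327.0, 17.0], 0.58, [658.0, -45.0])]
sponge_box t [([299.0, 174.0], 0.81, [657.0, -46.0])]
sponge_box s [([295.0, 200.0], 0.59, [651.0, -47.0])]
short_tube w [([341.0, 131.0], 0.66, [472.0, -45.0])]
short_tube t [([298.0, 238.0], 0.87, [467.0, -46.0])]
short_tube s [([350.0, 241.0], 0.58, [477.0, -38.0])]
short_tube_cap w [([332.0, 97.0], 0.89, [532.0, -36.0])]
short_tube_cap t [([297.0, 215.0], 0.73, [536.0, -40.0])]
short_tube_cap s [([336.0, 224.0], 0.73, [525.0, -48.0])]
long_tube w [([282.0, 140.0], 0.64, [471.0, 66.0])]
long_tube t [([216.0, 200.0], 0.69, [581.0, 197.0])]
long_tube s [([320.0, 275.0], 0.63, [469.0, 70.0])]
long_tube_cap w [([272.0, 102.0], 0.88, [539.0, 68.0])]
long_tube_cap t [([259.0, 213.0], 0.87, [542.0, 69.0])]
long_tube_cap s [([298.0, 255.0], 0.64, [533.0, 69.0])]
nest_brush w [([466.0, 149.0], 0.89, [407.0, -272.0])]
nest_brush t [([377.0, 266.0], 0.91, [387.0, -276.0])]
nest_brush s [([432.0, 198.0], 0.73, [404.0, -268.0])]
nest_box w [([279.0, 138.0], 0.2, [475.0, 70.0])]
nest_box t [([387.0, 177.0], 0.9, [648.0, -307.0])]
nest_box s [([357.0, 146.0], 0.57, [658.0, -305.0])]
nest_short_tube w [([471.0, 104.0], 0.83, [487.0, -281.0])]
nest_short_tube t [([380.0, 236.0], 0.62, [476.0, -286.0])]
nest_short_tube s [([406.0, 181.0], 0.62, [483.0, -276.0])]
nest_long_tube w [([477.0, 54.0], 0.85, [567.0, -290.0])]
nest_long_tube t [([381.0, 206.0], 0.9, [562.0, -290.0])]
nest_long_tube s [([382.0, 165.0], 0.73, [564.0, -286.0])]
lid_hinge w [([557.0, 76.0], 0.79, [513.0, -385.0])]
lid_hinge t [([420.0, 224.0], 0.69, [509.0, -387.0])]
lid_hinge s [([421.0, 141.0], 0.96, [508.0, -373.0])]
```

View pics/w2.png

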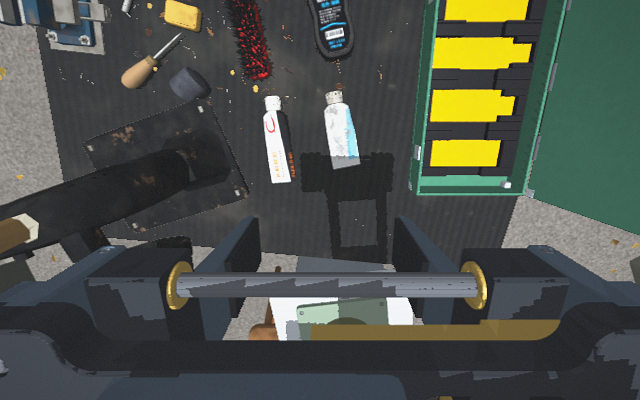

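Emit:
step_arm(plan=[0,0,0,0,0,-0.114,0,0,0,0,0,-0.114,0,0,0,0,0,-0.114,0,0,0,0,0,-0.114,0,0,0,0,0,-0.114])

```text
time_s: 15.85
ee_pos: [432.1, -17.6, 344.9]
ee_rot: [180.0, -0.0, 24.8]
force: [-0.8, 0.4, -0.0]
gripper_width: 90.0
gripper_force: 0.0
```

Emit:
step_arm(plan=[0,0,0,0,0,-0.114,0,0,0,0,0,-0.114,0,0,0,0,0,-0.114,0,0,0,0,0,-0.114,0,0,0,0,0,-0.114])

```text
time_s: 16.27
ee_pos: [432.1, -17.6, 344.9]
ee_rot: [180.0, 0.0, 57.4]
force: [-0.5, -0.2, 0.6]
gripper_width: 90.0
gripper_force: 0.0
```

Emit:
step_arm(plan=[0,0,0,0,0,-0.114,0,0,0,0,0,-0.114,0,0,0,0,0,-0.114,0,0,0,0,0,-0.114,0,0,0,0,0,-0.114])

```text
time_s: 16.68
ee_pos: [432.1, -17.7, 344.9]
ee_rot: [180.0, 0.0, 90.1]
force: [-0.2, -1.2, -0.0]
gripper_width: 89.8
gripper_force: 0.0
```

Emit:
step_arm(plan=[0,0,0,0,0,-0.114,0,0,0,0,0,-0.114,0,0,0,0,0,-0.114,0,0,0,0,0,-0.114,0,0,0,0,0,-0.114])

```text
time_s: 17.1
ee_pos: [432.1, -17.6, 344.9]
ee_rot: [180.0, 0.0, 122.8]
force: [0.4, -0.6, -0.1]
gripper_width: 90.1
gripper_force: 0.0
```

Emit:
step_arm(plan=[0,0,0,0,0,-0.114,0,0,0,0,0,-0.114,0,0,0,0,0,-0.114,0,0,0,0,0,-0.114,0,0,0,0,0,-0.114])

```text
time_s: 17.52
ee_pos: [432.1, -17.6, 344.9]
ee_rot: [-180.0, 0.0, 155.4]
force: [-0.5, 0.0, -0.1]
gripper_width: 89.9
gripper_force: 0.0
```

Emit:
step_arm(plan=[0,0,0,0,0,-0.114,0,0,0,0,0,-0.114,0,0,0,0,0,-0.114,0,0,0,0,0,-0.114,0,0,0,0,0,-0.114])

```text
time_s: 17.93
ee_pos: [432.1, -17.7, 345.0]
ee_rot: [-180.0, 0.0, -171.9]
force: [0.2, -0.8, -0.1]
gripper_width: 90.1
gripper_force: 0.0
```

```bash
python3 - <<'E'
from h import *
s=st();print(s['ee_pos'],s['ee_rot'],s['qpos'])
plan([((472,-45,150),188.5)])
E
```

```text
[432.08651517 -17.65516369 344.95351621] [-1.79995287e+02  3.81968859e-03 -1.71931696e+02] [-3.86059604e+00  1.59749629e+00  9.05426002e+01 -3.82416950e-03
  8.78551922e+01 -1.01928757e+02]
[-0.6, -0.55, 3.25, 0, 0, 0, -0.6, -0.55, 3.25, 0, 0, 0, -0.6, -0.55, 3.25, 0, 0, 0, -0.6, -0.55, 3.25, 0, 0, 0, -0.6, -0.55, 3.25, 0, 0, 0]
[-0.55, -0.5, 3.25, 0, 0, -0.01] ; wp
end [471.8 -44.9 150. ] [-180.     0.  -171.4]
```

Go down to z≈150, look there.

Emit:
step_arm(plan=[-0.6,-0.55,3.25,0,0,0,-0.6,-0.55,3.25,0,0,0,-0.6,-0.55,3.25,0,0,0,-0.6,-0.55,3.25,0,0,0,-0.6,-0.55,3.25,0,0,0], hand=7)

```text
time_s: 18.35
ee_pos: [465.7, -41.1, 181.2]
ee_rot: [-180.0, 0.0, -172.3]
force: [0.0, 0.3, 0.8]
gripper_width: 70.2
gripper_force: 0.0
```

Emit:
step_arm(plan=[-0.55,-0.5,3.25,0,0,-0.01,0,0,0,0,0,0,0,0,0,0,0,0])

```text
time_s: 18.6
ee_pos: [470.8, -45.0, 149.2]
ee_rot: [179.9, -0.2, -171.7]
force: [0.7, 0.2, 0.7]
gripper_width: 69.7
gripper_force: 0.0
```

```bash
python3 - <<'E'
from h import *
s=st();print(s['ee_pos'],s['ee_rot'])
w=viewer.grab_frame("wrist"); im=w['img'].copy()
for k,z in dict(short_tube=0,short_tube_cap=12).items():
    print(k,[(np.round(q['location']).tolist(),round(q["score"],2),np.round(at_z(w,q["location"],z),1).tolist()) for q in viewer.pinpoint(k,w)[:1]])
# expected tips (corrected tool z -8, and nominal 14)
p=s['ee_pos'];r=R.from_euler('xyz',s['ee_rot'],degrees=True)
for z,c in((-8,(255,0,0)),(14,(0,255,0))):
  for sy in(-35,35):
    for sx in(-16,16): cv2.circle(im,tuple(int(k) for k in proj(w,p+r.apply([sx,sy,z]))),3,c,-1)
cv2.imwrite('pics/w3.png',im[:,:,::-1])
E
```

```text
[470.81106551 -45.04488077 149.18415153] [ 179.94651166   -0.20378635 -171.71521452]
short_tube [([328.0, 185.0], 0.67, [475.0, -39.5, 0.0])]
short_tube_cap [([319.0, 232.0], 0.6, [534.6, -43.1, 12.0])]
```

View pics/w3.png

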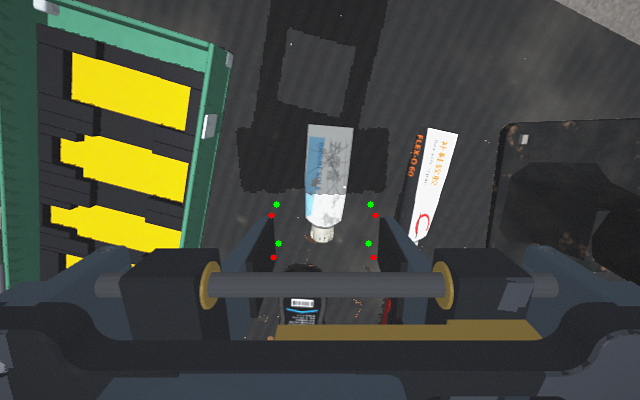

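```bash
python3 - <<'E'
from h import *
w=viewer.grab_frame("wrist"); im=w['img']
def meas(w,a,b,za,zb,la,lb):
    A=at_z(w,a,za);B=at_z(w,b,zb); d=B-A; h=np.degrees(np.arctan2(d[1],d[0])); L=np.hypot(*d[:2]); o=A+(d)*la/(la+lb); print('len',L.round(1),'head',h.round(1),'origin',o.round(1)[:2])
meas(w,(329.5,126),(322,241),10,10,68,69)
# white mask PCA restricted
hsv=cv2.cvtColor(im,cv2.COLOR_RGB2HSV); m=np.zeros(im.shape[:2],np.uint8); m[122:242,295:362]=(hsv[122:242,295:362,2]>115)
n,l,s,c=cv2.connectedComponentsWithStats(m); k=1+np.argmax(s[1:,4]); pts=np.argwhere(l==k)[:,::-1].astype(float); print(s[k])
for r0,r1 in((128,140),(160,190),(192,210),(228,240)):
    q=pts[(pts[:,1]>=r0)&(pts[:,1]<r1)]; e=[(q[q[:,1]==y][:,0].min(),q[q[:,1]==y][:,0].max()) for y in np.unique(q[:,1])]; e=np.mean(e,0); a=at_z(w,(e[0],(r0+r1-1)/2),10);b=at_z(w,(e[1],(r0+r1-1)/2),10); print(r0,e.round(1),((a+b)/2).round(1)[:2],np.hypot(*(a-b)[:2]).round(1))
E
```

```text
len 144.6 head 4.7 origin [479.5 -43.1]
[ 306  122   48  118 4381]
128 [308.1 352.2] [416.1 -47. ] 50.4
160 [306.1 347.3] [464.2 -43.9] 49.3
192 [306.  343.8] [497.  -41.3] 46.5
228 [313.3 330.9] [541.6 -38.4] 22.5
```

```bash
python3 - <<'E'
from h import *
plan([((477,-42.7,20),-175.8),((477,-42.7,-2),-175.8)],step=30)
E
```

```text
[-0.1, 0.05, 2.65, 0, 0, 0.01, -0.05, 0.05, 2.65, 0, 0, 0.02, -0.1, 0.05, 2.65, 0, 0, 0.01, -0.05, 0, 2.65, 0, 0, 0.02, -0.1, 0.05, 2.6, 0, 0, 0.01]
[] ; wp
[0.05, 0, 2.2, 0, 0, 0] ; wp
end [476.8 -42.7  -1.8] [-180.     0.3 -175.7]
```

Emit:
step_arm(plan=[-0.1,0.05,2.65,0,0,0.01,-0.05,0.05,2.65,0,0,0.02,-0.1,0.05,2.65,0,0,0.01,-0.1,0.05,2.65,0,0,0.02,-0.2,0.05,2.6,0,0,0.01])

```text
time_s: 19.22
ee_pos: [478.1, -42.0, 18.7]
ee_rot: [-180.0, 0.2, -175.7]
force: [-0.3, 0.1, 0.4]
gripper_width: 70.1
gripper_force: 0.0
```

Emit:
step_arm(plan=[0,0,0.8,0,0,0,0,0,0.7,0,0,0,0,0,0.5,0,0,0,0,0,0,0,0,0])

```text
time_s: 19.55
ee_pos: [477.4, -42.1, -1.5]
ee_rot: [-180.0, 0.1, -175.7]
force: [-0.1, -0.2, 0.1]
gripper_width: 70.5
gripper_force: 0.0
```

Emit:
step_arm(plan=[0,0,0,0,0,0,0,0,0,0,0,0,0,0,0,0,0,0,0,0,0,0,0,0,0,0,0,0,0,0], hand=0, newtons=12)

```text
time_s: 19.97
ee_pos: [477.1, -42.1, -1.6]
ee_rot: [-180.0, 0.1, -175.7]
force: [0.1, 0.3, 0.2]
gripper_width: 39.2
gripper_force: 0.2
```

Emit:
step_arm(plan=[0,0,0,0,0,0,0,0,0,0,0,0,0,0,0,0,0,0])

```text
time_s: 20.22
ee_pos: [477.1, -42.1, -1.7]
ee_rot: [-180.0, 0.0, -175.7]
force: [-0.1, 0.4, 4.9]
gripper_width: 37.4
gripper_force: 12.0
```

```bash
python3 - <<'E'
from h import *
plan([((477,-42,100),-175.7),((486,-170,170),82)],step=30)
E
```

```text
[0, 0, -2.55, 0, 0, 0, 0, 0, -2.55, 0, 0, 0, 0, 0, -2.55, 0, 0, 0, 0, 0, -2.5, 0, 0, 0] ; wp
[0, -0.8, -0.45, 0, 0, 0.11, -0.1, -0.8, -0.45, 0, 0, 0.11, -0.15, -0.8, -0.45, 0, 0, 0.11, -0.25, -0.75, -0.45, 0, 0, 0.11, -0.35, -0.75, -0.45, 0, 0, 0.11]
[-0.4, -0.7, -0.45, 0, 0, 0.11, -0.5, -0.65, -0.45, 0, 0, 0.11, -0.55, -0.55, -0.45, 0, 0, 0.11, -0.6, -0.5, -0.45, 0, 0, 0.11, -0.65, -0.45, -0.4, 0, 0, 0.11]
[-0.7, -0.35, -0.45, 0, 0, 0.11, -0.75, -0.3, -0.4, 0, 0, 0.12, -0.8, -0.2, -0.45, 0, 0, 0.11, -0.8, -0.1, -0.4, 0, 0, 0.12, -0.8, 0, -0.45, 0, 0, 0.11]
[-0.8, 0.1, -0.4, 0, 0, 0.12] ; wp
end [ 486.2 -170.1  169.9] [180.    0.   81.8]
```

Emit:
step_arm(plan=[0,0,-1,0,0,0,0,0,-2,0,0,0,0,0,-2.5,0,0,0,0,0,-2.5,0,0,0,0,0,-2.2,0,0,0])

```text
time_s: 20.63
ee_pos: [476.6, -41.9, 100.9]
ee_rot: [180.0, -0.0, -175.7]
force: [1.0, -0.7, -1.0]
gripper_width: 37.4
gripper_force: 12.0
```

Emit:
step_arm(plan=[0,-0.8,-0.45,0,0,0.11,-0.1,-0.8,-0.45,0,0,0.11,-0.15,-0.8,-0.45,0,0,0.11,-0.25,-0.75,-0.45,0,0,0.11,-0.35,-0.75,-0.45,0,0,0.11])

```text
time_s: 21.05
ee_pos: [479.1, -82.4, 122.3]
ee_rot: [-180.0, -0.1, 152.5]
force: [-0.0, 0.8, -0.3]
gripper_width: 37.5
gripper_force: 12.0
```

Emit:
step_arm(plan=[-0.4,-0.7,-0.45,0,0,0.11,-0.5,-0.65,-0.45,0,0,0.11,-0.55,-0.55,-0.45,0,0,0.11,-0.6,-0.5,-0.45,0,0,0.11,-0.65,-0.45,-0.4,0,0,0.11])

```text
time_s: 21.47
ee_pos: [481.9, -122.2, 144.2]
ee_rot: [-180.0, -0.0, 121.0]
force: [-0.5, -0.3, -0.8]
gripper_width: 37.1
gripper_force: 1.2
```

Emit:
step_arm(plan=[-0.7,-0.35,-0.45,0,0,0.11,-0.75,-0.3,-0.4,0,0,0.12,-0.8,-0.2,-0.45,0,0,0.11,-0.8,-0.1,-0.4,0,0,0.12,-0.8,0,-0.45,0,0,0.11])

```text
time_s: 21.88
ee_pos: [484.8, -162.2, 165.5]
ee_rot: [-179.9, -0.0, 88.3]
force: [1.4, 0.3, -0.3]
gripper_width: 37.3
gripper_force: 12.0
```

Emit:
step_arm(plan=[-0.8,0.1,-0.4,0,0,0.12,0,0,0,0,0,0,0,0,0,0,0,0])

```text
time_s: 22.13
ee_pos: [485.7, -170.0, 169.5]
ee_rot: [-180.0, -0.0, 81.9]
force: [-0.8, 0.9, 0.2]
gripper_width: 36.9
gripper_force: 12.0
```

```bash
python3 - <<'E'
from h import *
s=st();print(s['ee_pos'],s['ee_rot'],s['qpos'],s['gripper_width'])
w=viewer.grab_frame("wrist"); t=viewer.grab_frame("top"); c=viewer.grab_frame("scene"); 
def yel(p):
    h=cv2.cvtColor(p['img'],cv2.COLOR_RGB2HSV); return ((h[...,0]>20)&(h[...,0]<32)&(h[...,1]>150)&(h[...,2]>90)).astype(np.uint8)
for n,p in(('w',w),('t',t),('s',c)):
    m=yel(p); nn,l,st_,ce=cv2.connectedComponentsWithStats(m)
    for k in range(1,nn):
        if st_[k,4]>150: print(n,st_[k],at_z(p,ce[k],8).round(1)[:2])
np.savez('v.npz',**{n+k:p[k] for n,p in(('w',w),('t',t),('s',c)) for k in('img','position','attitude','fx','fy','cx','cy')})
o=np.zeros((600,800,3),np.uint8); a=cv2.resize(t['img'][140:300,330:450],None,fx=3.3,fy=3.3,interpolation=2); b=cv2.resize(w['img'],None,fx=.62,fy=.62); d=cv2.resize(c['img'][80:260,300:500],None,fx=2,fy=2)
for im,y,x in((a,0,0),(b,0,400),(d[:350],250,400)): o[y:y+im.shape[0],x:x+im.shape[1]]=im[:600-y,:800-x]
cv2.imwrite('pics/c6.png',o[:,:,::-1])
E
```

```text
[ 485.7390286  -169.99582971  169.54965252] [-1.79961104e+02 -2.21416148e-02  8.18794179e+01] [-2.05780534e+01  1.43659111e+01  1.00449025e+02  1.45707478e-02
  6.52278205e+01 -1.24635890e+01] 36.924626380689276
w [ 381  203   40   47 1565] [ 574.8 -247. ]
w [ 432  212   61   60 2523] [ 660.  -274.8]
w [255 215  32  35 670] [ 396.5 -225.3]
t [ 362  161   49   31 1129] [ 652.5 -306.4]
t [356 192  57  23 606] [ 567.3 -314.1]
s [413 191  25  21 226] [ 409.5 -238.5]
```

View pics/c6.png

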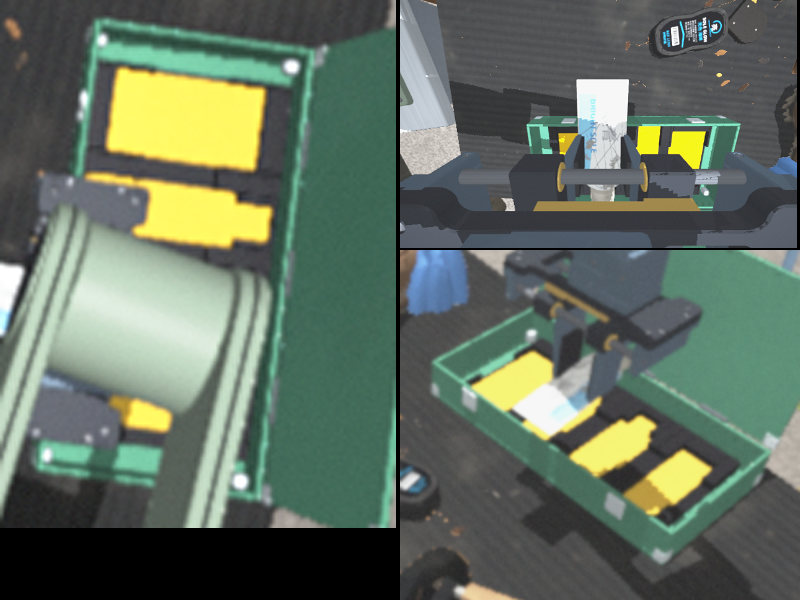

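```bash
python3 - <<'E'
from h import *
v=np.load('v.npz'); t={k[1:]:v[k] for k in v if k[0]=='t'}; w={k[1:]:v[k] for k in v if k[0]=='w'}; s={k[1:]:v[k] for k in v if k[0]=='s'}
C=[at_z(t,u,55)[:2] for u in((359.1,146.1),(424.5,154.5),(341.2,282.4),(409.4,290.9))]
fl,fr,nl,nr=C; print(np.round(C,1).tolist(),'center',np.mean(C,0).round(1)); 
for a,b in((fl,fr),(nl,nr)): d=b-a; print(np.degrees(np.arctan2(d[1],d[0])).round(1),np.hypot(*d).round(1))
for a,b in((nl,fl),(nr,fr)): d=b-a; print(np.degrees(np.arctan2(d[1],d[0])).round(1)-90,np.hypot(*d).round(1))
def yel(p):
    h=cv2.cvtColor(p['img'],cv2.COLOR_RGB2HSV); return ((h[...,0]>20)&(h[...,0]<32)&(h[...,1]>150)&(h[...,2]>90)).astype(np.uint8)
m=yel(t); n,l,q,ce=cv2.connectedComponentsWithStats(m); k=[i for i in range(1,n) if q[i,4]>1000][0]
P=np.array([at_z(t,x,8)[:2] for x in np.argwhere(l==k)[:,::-1]]).astype(np.float32); r=cv2.minAreaRect(P); print(r)
k=[i for i in range(1,n) if 500<q[i,4]<1000][0]; P=np.array([at_z(t,x,8)[:2] for x in np.argwhere(l==k)[:,::-1]])
print('long far edge line'); 
m=yel(s);n,l,q,ce=cv2.connectedComponentsWithStats(m)
for i in range(1,n):
    if q[i,4]>60: print('s',q[i],at_z(s,ce[i],8).round(1))
np.save('box.npy',r[0])
E
```

```text
[[731.4, -218.7], [707.9, -406.1], [346.3, -165.7], [322.0, -357.2]] center [ 526.9 -286.9]
-97.2 188.9
-97.2 193.0
-97.8 388.7
-97.2 388.9
((652.1041870117188, -305.17242431640625), (136.41915893554688, 76.24402618408203), 82.28118133544922)
long far edge line
s [413 191  25  21 226] [ 409.5 -238.5    8. ]
```

```bash
python3 - <<'E'
from h import *
v=np.load('v.npz'); w={k[1:]:v[k] for k in v if k[0]=='w'}
s=st();p=s['ee_pos'];r=R.from_euler('xyz',s['ee_rot'],degrees=True)
for x in(20,40,68,-20): print(x,[proj(w,p+r.apply([x,0,z])).round(1).tolist() for z in(-30,-20,-8)])
im=w['img']; h=cv2.cvtColor(im,cv2.COLOR_RGB2HSV)[...,2]
for row in(130,140,150,170,190,210,220): 
    c=np.where(h[row,270:390]>130)[0]+270; print(row,c.min() if len(c) else None,c.max() if len(c) else None)
plan([((485.4,-283,110),82.4),((485.4,-283,30),82.4)],step=30)
E
```

```text
20 [[326.5, 225.2], [326.5, 218.7], [326.4, 211.9]]
40 [[326.5, 192.9], [326.5, 188.1], [326.5, 183.0]]
68 [[326.6, 143.4], [326.5, 141.3], [326.5, 139.1]]
-20 [[326.5, 283.2], [326.4, 274.2], [326.4, 264.5]]
130 284 368
140 284 368
150 285 367
170 286 367
190 286 365
210 287 389
220 270 389
[-2.25, 0.3, 1.2, 0, 0, 0, -2.25, 0.3, 1.2, 0, 0, 0, -2.25, 0.35, 1.2, 0, 0, 0, -2.25, 0.3, 1.15, 0, 0, 0, -2.25, 0.35, 1.2, 0, 0, -0.01]
[] ; wp
[0, 0, 2.65, 0, 0, 0, 0, 0, 2.65, 0, 0, 0, 0, 0, 2.7, 0, 0, 0] ; wp
end [ 485.3 -283.    29.8] [-179.9   -0.    82.4]
```

Emit:
step_arm(plan=[-2.4,0.35,1.2,0,0,0,-2.35,0.35,1.2,0,0,0,-2.35,0.35,1.2,0,0,0,-2.35,0.35,1.15,0,0,0,-2.35,0.35,1.2,0,0,-0.01])

```text
time_s: 22.7
ee_pos: [486.3, -289.8, 109.7]
ee_rot: [-180.0, -0.0, 82.5]
force: [-0.2, 0.7, -0.2]
gripper_width: 37.6
gripper_force: 12.0
```

Emit:
step_arm(plan=[0,0,2.5,0,0,0,0,0,2.5,0,0,0,0,0,2,0,0,0,0,0,0,0,0,0,0,0,0,0,0,0])

```text
time_s: 23.12
ee_pos: [485.8, -288.6, 39.6]
ee_rot: [-179.9, -0.1, 82.4]
force: [0.0, -0.4, 0.5]
gripper_width: 37.0
gripper_force: 12.0
```

```bash
python3 - <<'E'
from h import *
s=st(); print(s['force'],s['gripper_width'])
plan([((484.7,-288,25),82.4)],step=30)
E
```

```text
[ 0.03150632 -0.38000386  0.54579801] 36.98840627186041
[0.05, -0.1, 1.45, 0, 0, 0] ; wp
end [ 484.8 -287.9   25.1] [-1.799e+02 -1.000e-01  8.240e+01]
```

Emit:
step_arm(plan=[0,-0.1,1.4,0,0,0,0,0,0.6,0,0,0,0,0,0,0,0,0])

```text
time_s: 23.37
ee_pos: [485.3, -288.8, 20.6]
ee_rot: [-180.0, -0.0, 82.4]
force: [-0.2, -0.1, -0.1]
gripper_width: 37.2
gripper_force: 12.0
```

Emit:
step_arm(plan=[0,0,0.5,0,0,0,0,0,0.4,0,0,0,0,0,0,0,0,0])

```text
time_s: 23.62
ee_pos: [485.3, -289.1, 11.3]
ee_rot: [-180.0, -0.0, 82.3]
force: [0.5, 0.6, -0.2]
gripper_width: 37.3
gripper_force: 12.0
```

Emit:
step_arm(plan=[0,0,0.2,0,0,0,0,0,0.1,0,0,0,0,0,0,0,0,0])

```text
time_s: 23.87
ee_pos: [485.4, -289.2, 8.4]
ee_rot: [-180.0, 0.0, 82.3]
force: [-0.5, 0.4, -0.8]
gripper_width: 37.3
gripper_force: 12.0
```

Emit:
step_arm(plan=[0,0,0.1,0,0,0,0,0,0.1,0,0,0,0,0,0,0,0,0])

```text
time_s: 24.12
ee_pos: [485.6, -289.3, 6.6]
ee_rot: [180.0, 0.0, 82.3]
force: [0.3, 0.7, 0.1]
gripper_width: 36.9
gripper_force: 12.0
```

Emit:
step_arm(plan=[0,0,0,0,0,0,0,0,0,0,0,0,0,0,0,0,0,0,0,0,0,0,0,0], hand=5.4)

```text
time_s: 24.45
ee_pos: [485.4, -289.2, 6.5]
ee_rot: [180.0, 0.0, 82.3]
force: [-0.8, 0.8, 0.2]
gripper_width: 54.0
gripper_force: 0.0
```

Emit:
step_arm(plan=[0,0,-2.5,0,0,0,0,0,-3.5,0,0,0,0,0,-4,0,0,0,0,0,-4,0,0,0])

```text
time_s: 24.78
ee_pos: [484.8, -288.8, 147.6]
ee_rot: [-179.9, -0.0, 82.3]
force: [-0.0, -1.0, 0.1]
gripper_width: 53.8
gripper_force: 0.0
```

```bash
python3 - <<'E'
from h import *
plan([((475,-60,240),184)],step=36)
E
```

```text
[1.4, -0.25, -0.6, 0, 0, -0.11, 1.45, -0.1, -0.55, 0, 0, -0.11, 1.45, 0.05, -0.6, 0, 0, -0.11, 1.4, 0.2, -0.55, 0, 0, -0.11, 1.4, 0.35, -0.6, 0, 0, -0.11]
[1.35, 0.55, -0.55, 0, 0, -0.11, 1.25, 0.65, -0.6, 0, 0, -0.11, 1.2, 0.8, -0.55, 0, 0, -0.11, 1.1, 0.95, -0.6, 0, 0, -0.11, 1, 1.05, -0.55, 0, 0, -0.11]
[0.85, 1.15, -0.6, 0, 0, -0.11, 0.7, 1.2, -0.55, 0, 0, -0.11, 0.6, 1.3, -0.6, 0, 0, -0.11, 0.45, 1.35, -0.55, 0, 0, -0.11, 0.3, 1.4, -0.6, 0, 0, -0.12]
[0.1, 1.4, -0.55, 0, 0, -0.11] ; wp
end [475.  -60.1 239.8] [ 1.799e+02 -1.000e-01 -1.763e+02]
```

Emit:
step_arm(plan=[1.4,-0.25,-0.6,0,0,-0.11,1.45,-0.1,-0.55,0,0,-0.11,1.45,0.05,-0.6,0,0,-0.11,1.4,0.2,-0.55,0,0,-0.11,1.4,0.35,-0.6,0,0,-0.11], hand=7)

```text
time_s: 25.2
ee_pos: [481.5, -216.8, 175.7]
ee_rot: [-180.0, 0.0, 114.1]
force: [0.9, 0.5, -0.4]
gripper_width: 70.1
gripper_force: 0.0
```

Emit:
step_arm(plan=[1.35,0.55,-0.55,0,0,-0.11,1.25,0.65,-0.6,0,0,-0.11,1.2,0.8,-0.55,0,0,-0.11,1.1,0.95,-0.6,0,0,-0.11,1,1.05,-0.55,0,0,-0.11])

```text
time_s: 25.62
ee_pos: [478.6, -144.7, 204.3]
ee_rot: [-180.0, 0.0, 145.7]
force: [0.2, 0.7, -0.5]
gripper_width: 70.2
gripper_force: 0.0
```

Emit:
step_arm(plan=[0.85,1.15,-0.6,0,0,-0.11,0.7,1.2,-0.55,0,0,-0.11,0.6,1.3,-0.6,0,0,-0.11,0.45,1.35,-0.55,0,0,-0.11,0.3,1.4,-0.6,0,0,-0.12])

```text
time_s: 26.03
ee_pos: [475.6, -73.7, 233.1]
ee_rot: [-180.0, -0.0, 177.8]
force: [-0.6, -0.4, 0.4]
gripper_width: 69.9
gripper_force: 0.0
```

```bash
python3 - <<'E'
from h import *
s=st();print(s['ee_pos'],s['ee_rot'])
w=viewer.grab_frame("wrist"); t=viewer.grab_frame("top"); c=viewer.grab_frame("scene")
for k,z in dict(long_tube=0,long_tube_cap=11,short_tube=8,short_tube_cap=20,red_brush=0,sponge_box=0).items():
    for n,p in (('w',w),('t',t),('s',c)):
        print(k,n,[(np.round(q['location']).tolist(),round(q["score"],2),np.round(at_z(p,q["location"],z)[:2]).tolist()) for q in viewer.pinpoint(k,p)[:1]])
for uv in((338,245),(310,232),(340,262),(300,240)):
    for z in range(40,320,40):
        X=at_z(c,uv,z); print(uv,X.round(),proj(t,X).round(),end='; ')
    print()
o=np.zeros((600,800,3),np.uint8); a=cv2.resize(t['img'][130:310,330:450],None,fx=3,fy=3,interpolation=2); b=cv2.resize(w['img'],None,fx=.68,fy=.68); d=c['img'][90:400,170:600]
for im,y,x in((a,0,0),(b,0,362),(d[:325],275,362)): o[y:y+im.shape[0],x:x+im.shape[1]]=im[:600-y,:800-x]
cv2.imwrite('pics/c7.png',o[:,:,::-1])
np.savez('v.npz',**{n+k:p[k] for n,p in(('w',w),('t',t),('s',c)) for k in('img','position','attitude','fx','fy','cx','cy')})
E
```

```text
[475.56252683 -73.66610738 233.13082401] [-1.79998766e+02 -1.25079724e-02  1.77752742e+02]
long_tube w [([423.0, 160.0], 0.71, [471.0, 75.0])]
long_tube t [([260.0, 238.0], 0.8, [469.0, 67.0])]
long_tube s [([320.0, 274.0], 0.64, [471.0, 68.0])]
long_tube_cap w [([417.0, 204.0], 0.67, [537.0, 66.0])]
long_tube_cap t [([257.0, 214.0], 0.84, [539.0, 75.0])]
long_tube_cap s [([297.0, 255.0], 0.84, [534.0, 70.0])]
short_tube w [([190.0, 183.0], 0.61, [491.0, -279.0])]
short_tube t [([381.0, 236.0], 0.87, [476.0, -288.0])]
short_tube s [([403.0, 175.0], 0.96, [498.0, -286.0])]
short_tube_cap w [([139.0, 180.0], 0.85, [480.0, -346.0])]
short_tube_cap t [([402.0, 235.0], 0.76, [478.0, -347.0])]
short_tube_cap s [([424.0, 164.0], 0.98, [474.0, -345.0])]
red_brush w [([188.0, 183.0], 0.47, [493.0, -286.0])]
red_brush t [([257.0, 180.0], 0.58, [641.0, 77.0])]
red_brush s [([258.0, 232.0], 0.77, [648.0, 75.0])]
sponge_box w [([345.0, 267.0], 0.75, [651.0, -47.0])]
sponge_box t [([298.0, 172.0], 0.82, [663.0, -45.0])]
sponge_box s [([293.0, 200.0], 0.57, [656.0, -46.0])]
(338, 245) [473.  11.  4
[... 426 characters left out ...]
; (310, 232) [454. 115. 200.] [232. 246.]; (310, 232) [433. 138. 240.] [219. 256.]; (310, 232) [412. 161. 280.] [205. 267.]; 
(340, 262) [444.  41.  40.] [268. 247.]; (340, 262) [428.  62.  80.] [259. 254.]; (340, 262) [413.  84. 120.] [249. 261.]; (340, 262) [398. 106. 160.] [238. 268.]; (340, 262) [382. 128. 200.] [226. 276.]; (340, 262) [367. 150. 240.] [214. 285.]; (340, 262) [351. 172. 280.] [200. 294.]; 
(300, 240) [541.  52.  40.] [264. 213.]; (300, 240) [519.  73.  80.] [255. 220.]; (300, 240) [498.  95. 120.] [245. 228.]; (300, 240) [477. 116. 160.] [234. 237.]; (300, 240) [455. 137. 200.] [223. 246.]; (300, 240) [434. 158. 240.] [211. 256.]; (300, 240) [413. 179. 280.] [197. 267.];
```

View pics/c7.png

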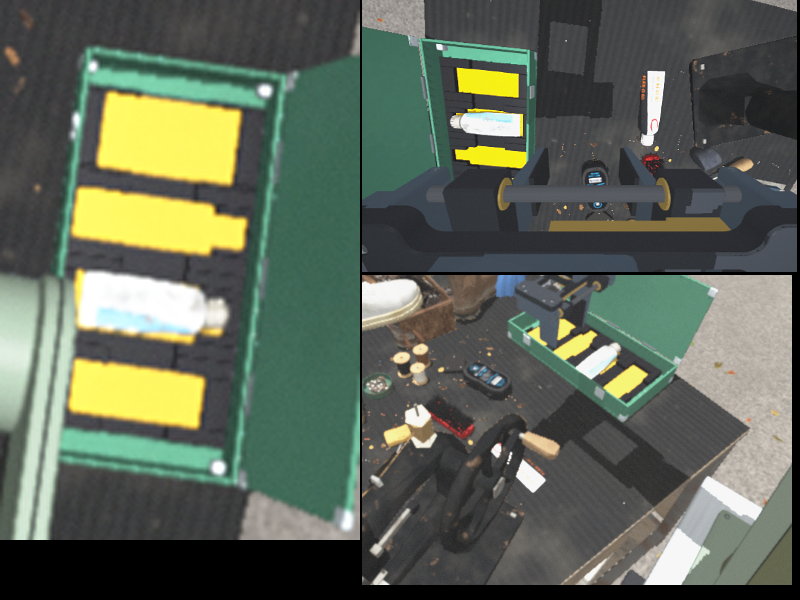

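```bash
python3 - <<'E'
from h import *
v=np.load('v.npz'); w=v['wimg'][:,:,::-1];t=cv2.imread('pics/top0.png');s=cv2.imread('pics/scene0.png')
def g(i): return np.clip(((i/255.)**.6)*255,0,255).astype(np.uint8)
o=np.zeros((600,800,3),np.uint8)
A=cv2.resize(g(w[60:260,400:640]),None,fx=1.66,fy=1.66); B=cv2.resize(g(t[185:305,85:285]),None,fx=2,fy=2);C=cv2.resize(g(s[200:400,120:380]),None,fx=1.5,fy=1.5); w2=cv2.imread('pics/w2.png')[80:260,0:300]; D=cv2.resize(g(w2),None,fx=1.33,fy=1.33)
for im,y,x in((A,0,0),(B,0,400),(C,335,0),(D,300,400)): o[y:y+im.shape[0],x:x+im.shape[1]]=im[:600-y,:800-x]
cv2.imwrite('pics/c8.png',o)
E
```

```text
(no output)
```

View pics/c8.png

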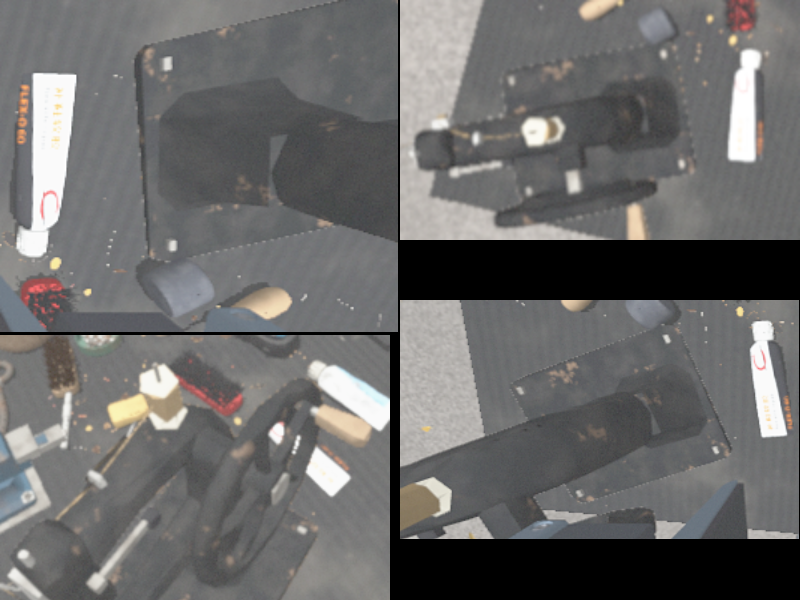

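```bash
python3 - <<'E'
from h import *
v=np.load('v.npz'); w={k[1:]:v[k] for k in v if k[0]=='w'}
A=at_z(w,(432.5,104.6),8);B=at_z(w,(419.3,213),11);d=B-A;print(A.round(1),B.round(1),np.hypot(*d[:2]),np.degrees(np.arctan2(d[1],d[0])),(A+d*79/159).round(1))
s=st();print(s['qpos'])
plan([((482,56,120),183)],step=36)
E
```

```text
[391.7  79.9   8. ] [551.9  70.3  11. ] 160.5139360978073 -3.420930148944545 [471.3  75.1   9.5]
[-1.02482501e+01  8.75965386e+00  9.82523264e+01 -2.60684019e-03
  7.29881338e+01 -9.76811213e+01]
[0, 2.6, 2.25, 0, 0, -0.02, -0.05, 2.6, 2.25, 0, 0, -0.02, -0.1, 2.6, 2.25, 0, 0, -0.02, -0.15, 2.6, 2.25, 0, 0, -0.02, -0.25, 2.65, 2.3, 0, 0, -0.02]
[] ; wp
end [482.   56.2 119.9] [-180.    -0.  -176.8]
```

```bash
python3 - <<'E'
from h import *
plan([((484,60,100),176.6),((484,60,-1),176.6)],step=36)
E
```

```text
[-0.05, 2.25, 2.2, 0, 0, 0, -0.05, 2.25, 2.2, 0, 0, 0, -0.05, 2.25, 2.2, 0, 0, 0, 0, 2.25, 2.25, 0, 0, 0, -0.05, 2.25, 2.2, 0, 0, 0.01]
[0, 2.2, 2.25, 0, 0, 0] ; wp
[0, 0, 3.35, 0, 0, 0, 0, 0, 3.35, 0, 0, 0, 0, 0, 3.4, 0, 0, 0] ; wp
end [484.1  59.9  -1.1] [-180.    -0.   176.9]
```

Emit:
step_arm(plan=[-0.05,2.25,2.2,0,0,0,-0.05,2.25,2.2,0,0,0,-0.05,2.25,2.2,0,0,0,0,2.25,2.25,0,0,0.01,-0.05,2.25,2.2,0,0,0.01], hand=9)

```text
time_s: 27.5
ee_pos: [483.0, 38.9, 121.6]
ee_rot: [-180.0, 0.0, 176.2]
force: [0.3, -0.0, -0.0]
gripper_width: 89.9
gripper_force: 0.0
```

Emit:
step_arm(plan=[0,2.2,2.2,0,0,0,0,0,2.5,0,0,0,0,0,2.5,0,0,0,0,0,0,0,0,0])

```text
time_s: 27.83
ee_pos: [481.1, 60.0, 46.6]
ee_rot: [-179.9, -0.5, 176.3]
force: [-1.4, -0.5, -0.6]
gripper_width: 90.2
gripper_force: 0.0
```

Emit:
step_arm(plan=[0,0,2,0,0,0,0,0,1.5,0,0,0,0,0,1,0,0,0,0,0,0.6,0,0,0,0,0,0,0,0,0])

```text
time_s: 28.25
ee_pos: [484.5, 59.6, -0.6]
ee_rot: [-180.0, -0.0, 176.3]
force: [0.1, 0.6, -0.2]
gripper_width: 89.9
gripper_force: 0.0
```

Close gently.

Emit:
step_arm(plan=[0,0,0,0,0,0,0,0,0,0,0,0,0,0,0,0,0,0,0,0,0,0,0,0], hand=5.5, newtons=10)

```text
time_s: 28.58
ee_pos: [485.1, 59.8, 0.1]
ee_rot: [180.0, 0.1, 176.3]
force: [-0.0, -0.3, 0.2]
gripper_width: 66.1
gripper_force: 0.0
```

Emit:
step_arm(plan=[0,0,0,0,0,0,0,0,0,0,0,0,0,0,0,0,0,0,0,0,0,0,0,0], hand=0)

```text
time_s: 28.92
ee_pos: [484.7, 59.9, -0.5]
ee_rot: [180.0, 0.0, 176.3]
force: [-0.5, 0.1, 1.5]
gripper_width: 39.7
gripper_force: 0.3
```

Emit:
step_arm(plan=[0,0,0,0,0,0,0,0,0,0,0,0,0,0,0,0,0,0], newtons=12)

```text
time_s: 29.17
ee_pos: [484.7, 59.9, -0.5]
ee_rot: [180.0, 0.0, 176.3]
force: [0.8, 0.5, 1.2]
gripper_width: 32.7
gripper_force: 12.0
```

```bash
python3 - <<'E'
from h import *
s=st();print(s['ee_pos'],s['ee_rot'],s['gripper_width'])
plan([((484,60,120),176.3),((560,-170,170),82.4)],step=30)
E
```

```text
[484.67561245  59.89329584  -0.51336245] [1.79996043e+02 1.06290618e-02 1.76283962e+02] 32.674183079840944
[0, 0, -2.4, 0, 0, 0, 0, 0, -2.4, 0, 0, 0, 0, 0, -2.4, 0, 0, 0, 0.05, 0, -2.45, 0, 0, 0, 0, 0, -2.4, 0, 0, 0]
[] ; wp
[-0.6, -1.5, -0.35, 0, 0, 0.11, -0.75, -1.4, -0.35, 0, 0, 0.11, -0.9, -1.35, -0.35, 0, 0, 0.11, -1.05, -1.2, -0.35, 0, 0, 0.11, -1.2, -1.1, -0.35, 0, 0, 0.11]
[-1.3, -0.95, -0.35, 0, 0, 0.11, -1.4, -0.8, -0.3, 0, 0, 0.11, -1.5, -0.65, -0.35, 0, 0, 0.11, -1.55, -0.5, -0.3, 0, 0, 0.11, -1.6, -0.3, -0.35, 0, 0, 0.11]
[-1.6, -0.15, -0.3, 0, 0, 0.11, -1.6, 0.05, -0.35, 0, 0, 0.11, -1.6, 0.2, -0.3, 0, 0, 0.11, -1.55, 0.4, -0.35, 0, 0, 0.1, -1.55, 0.5, -0.3, 0, 0, 0.11]
[] ; wp
end [ 559.9 -170.   170. ] [180.   -0.   82.3]
```

Width 32.7: held. Lift and carry.

Emit:
step_arm(plan=[0,0,-1,0,0,0,0,0,-2.4,0,0,0,0,0,-2.8,0,0,0,0,0,-2.9,0,0,0,0,0,-2.9,0,0,0])

```text
time_s: 29.58
ee_pos: [483.9, 59.6, 120.3]
ee_rot: [-180.0, -0.1, 176.3]
force: [0.5, -0.2, -1.7]
gripper_width: 33.1
gripper_force: 12.0
```

Emit:
step_arm(plan=[-0.6,-1.5,-0.35,0,0,0.11,-0.75,-1.4,-0.35,0,0,0.11,-0.9,-1.35,-0.35,0,0,0.11,-1.05,-1.2,-0.35,0,0,0.11,-1.2,-1.1,-0.35,0,0,0.11])

```text
time_s: 30.0
ee_pos: [509.3, -17.5, 136.9]
ee_rot: [-180.0, -0.0, 144.5]
force: [0.8, -1.0, -1.4]
gripper_width: 33.1
gripper_force: 12.0
```

Emit:
step_arm(plan=[-1.3,-0.95,-0.35,0,0,0.11,-1.4,-0.8,-0.3,0,0,0.11,-1.5,-0.65,-0.35,0,0,0.11,-1.55,-0.5,-0.3,0,0,0.11,-1.6,-0.3,-0.35,0,0,0.11])

```text
time_s: 30.42
ee_pos: [535.2, -94.5, 153.1]
ee_rot: [-179.9, -0.0, 112.9]
force: [-0.4, 0.2, -0.9]
gripper_width: 32.8
gripper_force: 12.0
```

Emit:
step_arm(plan=[-1.6,-0.15,-0.3,0,0,0.11,-1.6,0.05,-0.35,0,0,0.11,-1.6,0.2,-0.3,0,0,0.11,-1.55,0.4,-0.35,0,0,0.1,-1.55,0.5,-0.3,0,0,0.11])

```text
time_s: 30.83
ee_pos: [560.1, -170.9, 169.1]
ee_rot: [-179.9, 0.0, 82.0]
force: [-0.1, -0.2, -0.2]
gripper_width: 32.8
gripper_force: 12.0
```

```bash
python3 - <<'E'
from h import *
s=st();print(s['ee_pos'],s['ee_rot'],s['gripper_width'],s['qpos'])
w=viewer.grab_frame("wrist"); save(w,'w9'); p=s['ee_pos'];r=R.from_euler('xyz',s['ee_rot'],degrees=True)
for x in(40,60,80,95): print(x,[proj(w,p+r.apply([x,0,z])).round(1).tolist() for z in(-25,-15,-8)])
h=cv2.cvtColor(w['img'],cv2.COLOR_RGB2HSV)[...,2]
for row in range(70,230,10):
    c=np.where(h[row,275:385]>140)[0]+275; print(row,(c.min(),c.max(),len(c)) if len(c) else None)
for k in('long_tube','long_tube_cap'): print(viewer.pinpoint(k,w)[:1])
d=(.132,.991)
nest=np.array([527,-288.5])+42*np.array([.991,-.132]); print('nest long',nest)
E
```

```text
[ 560.12697474 -170.93578688  169.1444452 ] [-1.79939121e+02  1.10075471e-02  8.20308309e+01] 32.84231757849911 [-1.80832516e+01  2.06138644e+01  9.12840123e+01 -2.31918702e-02
  6.81601247e+01 -1.01054381e+01]
40 [[326.9, 191.3], [326.9, 186.7], [326.9, 183.8]]
60 [[327.0, 157.5], [326.9, 154.7], [326.9, 152.9]]
80 [[327.0, 121.1], [327.0, 120.3], [326.9, 119.8]]
95 [[327.0, 91.8], [327.0, 92.8], [326.9, 93.4]]
70 (np.int64(335), np.int64(384), 19)
80 (np.int64(318), np.int64(384), 25)
90 None
100 (np.int64(304), np.int64(364), 61)
110 (np.int64(289), np.int64(364), 69)
120 (np.int64(289), np.int64(363), 67)
130 (np.int64(289), np.int64(363), 68)
140 (np.int64(290), np.int64(363), 66)
150 (np.int64(292), np.int64(362), 58)
160 (np.int64(291), np.int64(362), 59)
170 (np.int64(292), np.int64(362), 59)
180 (np.int64(291), np.int64(361), 59)
190 (np.int64(310), np.int64(361), 52)
200 (np.int64(311), np.int64(360), 50)
210 (np.int64(312), np.int64(363), 52)
220 (np.int64(275), np.int64(384), 60)
[{'location': [489.0, 47.9], 'score': 0.72}]
[{'location': [324.8, 306.1], 'score': 0.88}]
nest long [ 568.622 -294.044]
```

```bash
python3 - <<'E'
from h import *
plan([((567,-306,110),82.4)],step=30)
E
```

```text
[-2.65, 0.5, 1.2, 0, 0, 0, -2.65, 0.5, 1.15, 0, 0, 0, -2.65, 0.5, 1.2, 0, 0, 0, -2.7, 0.5, 1.15, 0, 0, 0, -2.65, 0.5, 1.2, 0, 0, 0]
[] ; wp
end [ 567.1 -306.   110. ] [-180.    -0.    82.3]
```

Emit:
step_arm(plan=[-2.65,0.5,1.2,0,0,0,-2.65,0.5,1.15,0,0,0,-2.65,0.5,1.2,0,0,0,-2.7,0.5,1.15,0,0,0,-2.65,0.5,1.2,0,0,-0.01])

```text
time_s: 31.4
ee_pos: [566.8, -305.1, 109.5]
ee_rot: [-179.9, -0.0, 83.1]
force: [1.0, 0.9, -0.2]
gripper_width: 32.7
gripper_force: 12.0
```

Emit:
step_arm(plan=[0,0,2.5,0,0,0,0,0,2.5,0,0,0,0,0,2,0,0,0,0,0,0,0,0,0,0,0,0,0,0,0])

```text
time_s: 31.82
ee_pos: [566.4, -304.0, 39.4]
ee_rot: [-179.8, -0.1, 83.0]
force: [0.2, -0.3, 0.3]
gripper_width: 33.3
gripper_force: 12.0
```

```bash
python3 - <<'E'
from h import *
s=st(); print(s['force'],s['ee_pos'],s['ee_rot'])
plan([((567,-306,8),82.4)],step=8)
E
```

```text
[ 0.22118767 -0.31138015  0.3280275 ] [ 566.39249666 -303.96581579   39.37341875] [-1.79814337e+02 -8.29712720e-02  8.30017169e+01]
[-0.05, 0, 0.8, 0, 0, 0, -0.05, 0.05, 0.8, 0, 0, 0, -0.05, 0, 0.75, 0, 0, 0.01, -0.05, 0.05, 0.8, 0, 0, 0] ; wp
end [ 567.  -306.     7.9] [-1.798e+02 -1.000e-01  8.240e+01]
```

Emit:
step_arm(plan=[-0.1,0.05,0.9,0,0,0.01,-0.05,0,0.8,0,0,0,0,0,0,0,0,0])

```text
time_s: 32.07
ee_pos: [567.2, -306.4, 22.8]
ee_rot: [-179.9, -0.0, 82.4]
force: [-0.4, -0.2, -1.3]
gripper_width: 33.0
gripper_force: 12.0
```

Emit:
step_arm(plan=[0,0,0.5,0,0,0,0,0,0.4,0,0,0,0,0,0,0,0,0])

```text
time_s: 32.32
ee_pos: [567.2, -306.6, 13.8]
ee_rot: [-179.9, -0.0, 82.3]
force: [-1.1, 0.2, -0.5]
gripper_width: 33.1
gripper_force: 12.0
```

Emit:
step_arm(plan=[0,0,0.3,0,0,0,0,0,0.2,0,0,0,0,0,0,0,0,0])

```text
time_s: 32.57
ee_pos: [567.5, -306.7, 9.1]
ee_rot: [-180.0, -0.0, 82.3]
force: [0.3, 0.4, -0.6]
gripper_width: 32.9
gripper_force: 12.0
```

Emit:
step_arm(plan=[0,0,0.1,0,0,0,0,0,0,0,0,0,0,0,0,0,0,0])

```text
time_s: 32.82
ee_pos: [567.8, -306.8, 8.5]
ee_rot: [180.0, 0.0, 82.3]
force: [0.4, 0.2, -0.6]
gripper_width: 33.2
gripper_force: 12.2
```

Emit:
step_arm(plan=[0,0,0,0,0,0,0,0,0,0,0,0,0,0,0,0,0,0,0,0,0,0,0,0], hand=5)

```text
time_s: 33.15
ee_pos: [568.1, -306.6, 8.6]
ee_rot: [179.9, -0.0, 82.3]
force: [1.9, 2.9, -0.8]
gripper_width: 49.5
gripper_force: 1.0
```

Emit:
step_arm(plan=[0,0,-2.5,0,0,0,0,0,-3.5,0,0,0,0,0,-4,0,0,0,0,0,-4,0,0,0])

```text
time_s: 33.48
ee_pos: [567.1, -307.0, 149.6]
ee_rot: [-179.9, 0.0, 82.3]
force: [1.5, -1.0, 0.5]
gripper_width: 50.2
gripper_force: 0.0
```

```bash
python3 - <<'E'
from h import *
plan([((690,-46,200),180)],step=36)
E
```

```text
[1.85, 0.6, -0.35, 0, 0, -0.11, 1.75, 0.8, -0.35, 0, 0, -0.11, 1.65, 0.95, -0.35, 0, 0, -0.11, 1.55, 1.15, -0.35, 0, 0, -0.11, 1.4, 1.3, -0.35, 0, 0, -0.11]
[1.25, 1.45, -0.35, 0, 0, -0.12, 1.1, 1.6, -0.35, 0, 0, -0.11, 0.9, 1.7, -0.35, 0, 0, -0.12, 0.7, 1.8, -0.3, 0, 0, -0.11, 0.5, 1.85, -0.35, 0, 0, -0.12]
[0.25, 1.9, -0.3, 0, 0, -0.11, 0.05, 1.9, -0.35, 0, 0, -0.12, -0.2, 1.9, -0.3, 0, 0, -0.11, -0.4, 1.9, -0.35, 0, 0, -0.12, -0.6, 1.85, -0.3, 0, 0, -0.11]
[] ; wp
end [690.1 -45.9 199.9] [-1.800e+02 -1.000e-01  1.797e+02]
```

Emit:
step_arm(plan=[1.85,0.6,-0.35,0,0,-0.11,1.75,0.8,-0.35,0,0,-0.11,1.65,0.95,-0.35,0,0,-0.11,1.55,1.15,-0.35,0,0,-0.11,1.4,1.3,-0.35,0,0,-0.11], hand=8.8)

```text
time_s: 33.9
ee_pos: [609.2, -219.7, 166.4]
ee_rot: [-180.0, 0.1, 114.1]
force: [-0.5, 0.3, 1.1]
gripper_width: 80.0
gripper_force: 0.0
```

Emit:
step_arm(plan=[1.25,1.45,-0.35,0,0,-0.12,1.1,1.6,-0.35,0,0,-0.11,0.9,1.7,-0.35,0,0,-0.12,0.7,1.8,-0.3,0,0,-0.11,0.5,1.85,-0.35,0,0,-0.12])

```text
time_s: 34.32
ee_pos: [649.9, -132.3, 183.2]
ee_rot: [-180.0, 0.0, 147.4]
force: [-0.6, 0.2, 0.7]
gripper_width: 88.2
gripper_force: 0.0
```

Emit:
step_arm(plan=[0.25,1.9,-0.3,0,0,-0.11,0.05,1.9,-0.35,0,0,-0.12,-0.2,1.9,-0.3,0,0,-0.11,-0.4,1.9,-0.35,0,0,-0.12,-0.6,1.85,-0.3,0,0,-0.11])

```text
time_s: 34.73
ee_pos: [691.1, -45.4, 199.3]
ee_rot: [-179.9, 0.0, -180.0]
force: [-0.2, 0.2, -0.1]
gripper_width: 87.8
gripper_force: 0.0
```

```bash
python3 - <<'E'
from h import *
s=st();print(s['ee_pos'],s['ee_rot'],s['qpos'])
w=viewer.grab_frame("wrist"); t=viewer.grab_frame("top")
for k,z in dict(sponge_box=0,red_brush=0,short_tube=8,short_tube_cap=20,long_tube=8,long_tube_cap=19).items():
    for n,p in (('w',w),('t',t)):
        print(k,n,[(np.round(q['location']).tolist(),round(q["score"],2),np.round(at_z(p,q["location"],z)[:2]).tolist()) for q in viewer.pinpoint(k,p)[:1]])
o=np.zeros((560,800,3),np.uint8); a=cv2.resize(t['img'][130:310,335:435],None,fx=2.9,fy=2.9,interpolation=2); b=cv2.resize(w['img'][:320],None,fx=.79,fy=.79)
for im,y,x in((a,0,0),(b,0,292)): o[y:y+im.shape[0],x:x+im.shape[1]]=im[:560-y,:800-x]
g=cv2.resize(np.clip((w['img'][60:260,220:420]/255.)**.5*255,0,255).astype(np.uint8),None,fx=1.5,fy=1.5); o[258:558,300:600]=g
cv2.imwrite('pics/c10.png',o[:,:,::-1])
np.savez('v.npz',**{n+k:p[k] for n,p in(('w',w),('t',t)) for k in('img','position','attitude','fx','fy','cx','cy')})
E
```

```text
[691.05479214 -45.38562861 199.2726424 ] [-1.79945585e+02  3.16753900e-02 -1.79952251e+02] [-4.68321636e+00  2.92867649e+01  7.26669301e+01 -5.27685289e-02
  7.80102544e+01 -9.47200044e+01]
sponge_box w [([321.0, 140.0], 0.94, [647.0, -51.0])]
sponge_box t [([300.0, 173.0], 0.59, [660.0, -51.0])]
red_brush w [([423.0, 135.0], 0.59, [641.0, 87.0])]
red_brush t [([376.0, 259.0], 0.52, [406.0, -274.0])]
short_tube w [([320.0, 142.0], 0.3, [648.0, -51.0])]
short_tube t [([300.0, 175.0], 0.69, [654.0, -49.0])]
short_tube_cap w []
short_tube_cap t [([399.0, 233.0], 0.82, [484.0, -338.0])]
long_tube w [([130.0, 79.0], 0.88, [572.0, -289.0])]
long_tube t [([381.0, 204.0], 0.72, [567.0, -289.0])]
long_tube_cap w [([61.0, 70.0], 0.87, [563.0, -361.0])]
long_tube_cap t [([403.0, 205.0], 0.82, [566.0, -350.0])]
```

View pics/c10.png

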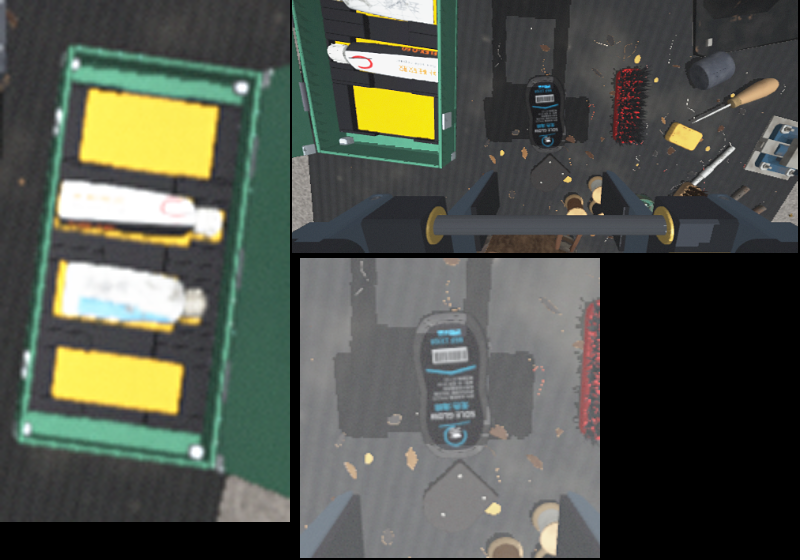

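```bash
python3 - <<'E'
from h import *
v=np.load('v.npz'); w={k[1:]:v[k] for k in v if k[0]=='w'}; t={k[1:]:v[k] for k in v if k[0]=='t'}
A=at_z(w,(320,94.7),25);B=at_z(w,(323.3,193.3),25);d=B-A;print(A.round(1),B.round(1),np.hypot(*d[:2]),np.degrees(np.arctan2(d[1],d[0])),((A+B)/2).round(1))
L=at_z(w,(296.5,140),30);Rr=at_z(w,(345.5,140),30);print('sides',L.round(1),Rr.round(1))
c,s=np.cos(np.radians(-97.6)),np.sin(np.radians(-97.6))
def W(x,y,z): return np.array([527+c*x-s*y,-288.5+s*x+c*y,z])
for nm,p in(('t',t),('w',w)):
  for nest,y0 in(('short',-42),('long',42),('box',126),('brush',-126)):
    for x in(-55,-25,0,25,40):
        o=''
        for y in np.arange(-34,34.1,2):
            u=proj(p,W(x,y0+y,14)).round().astype(int)
            if not(0<=u[0]<640 and 0<=u[1]<400): o+='?';continue
            q=p['img'][u[1],u[0]].astype(int)
            o+='Y' if q[0]-q[2]>70 and q[1]-q[2]>50 else 'W' if q.min()>125 else '.' if q.max()<75 else 'o'
        print(nm,nest,x,o)
E
```

```text
[590.7 -51.2  25. ] [715.2 -47.4  25. ] 124.56839773587569 1.7122976443719464 [652.9 -49.3  25. ]
sides [644.1 -80.7  30. ] [644.1 -19.5  30. ]
t short -55 ..oYYWWWWWWWWWWWWWWWWWWWWWWWWWWWW..
t short -25 .ooooWWWWWWWWWWWWWWWWWWWWWWWWWWWW..
t short 0 .ooYYYWWWWWWWWWWWWWWWWWWWWWWWWWWo..
t short 25 .ooYYYYWWWWWWWWWWWWWWWWWWWWWWWWW...
t short 40 .oYYYYYWWWWWWWWWWWWWWWWWWWWWWWooo..
t long -55 ...ooYYYoooWWWWWWWWWWWWWWWWWWWWooo.
t long -25 ...ooYYYYoooWWWWWWWWWWWWWWWWWWWoo..
t long 0 ...ooYYYY...ooWWWWWWWWWWWWWWWWW....
t long 25 ...ooYYYY.....WWWWWWWWWWWWWWWWoo...
t long 40 ...oYYYYYY...ooWWWWWWWWWWWWWWWo....
t box -55 YYYYYYYYYYYYYYYYYYYYYYYYYYYYYYYYYYY
t box -25 YYYYYYYYYYYYYYYYYYYYYYYYYYYYYYYYYYY
t box 0 YYYYYYYYYYYYYYYYYYYYYYYYYYYYYYYYYYY
t box 25 YYYYYYYYYYYYYYYYYYYYYYYYYYYYYYYYYYY
t box 40 YYYYYYYYYYYYYYYYYYYYYYYYYYYYYYYYYYY
t brush -55 oo.oYYYYYYYYYYYYYYYYYYYYYYYYYYYo...
t brush -25 ...ooYYYYYYYYYYYYYYYYYYYYYYYYYYoo..
t brush 0 ..oooYYYYYYYYYYYYYYYYYYYYYYYYYYoo..
t brush 25 ..ooYYYYYYYYYYYYYYYYYYYYYYYYYYYY...
t brush 40 ...ooYYYYYYYYYYYYYYYYYYYYYYYYYY....
w short -55 ???????????????
[... 201 characters left out ...]
YY.....
w long -55 .....YYoYo.oWWWWWWWWWYYYWWWWW......
w long -25 .....YYoo...WWWWWWWWYYYYWWWWWo.....
w long 0 .....YY......WWWWWWWWWWWWWWWW......
w long 25 .....YY......WWWWWWWWooWWWWWo......
w long 40 .....YYY......WWWooWWWWWWoWWY......
w box -55 YYYYYYYYYYYYYYYYYYYYYYYYYYYYYYYYYYo
w box -25 YYYYYYYYYYYYYYYYYYYYYYYYYYYYYYYYYYY
w box 0 YYYYYYYYYYYYYYYYYYYYYYYYYYYYYYYYYYo
w box 25 YYYYYYYYYYYYYYYYYYYYYYYYYYYYYYYYYYY
w box 40 YYYYYYYYYYYYYYYYYYYYYYYYYYYYYYYYYYo
w brush -55 ???????????????????????????????????
w brush -25 ???????????????????????????????????
w brush 0 ???????????????????????????????????
w brush 25 ???????????????????????????????????
w brush 40 ???????????????????????????????????
```

```bash
python3 - <<'E'
from h import *
plan([((653,-49.7,60),181.7),((653,-49.7,0),181.7)],step=36)
E
```

```text
[0.95, -0.1, 3.45, 0, 0, -0.01, 0.95, -0.1, 3.5, 0, 0, -0.01, 0.95, -0.05, 3.45, 0, 0, -0.01, 0.9, -0.05, 3.5, 0, 0, -0.01] ; wp
[0, 0, 3, 0, 0, 0, 0, 0, 3, 0, 0, 0] ; wp
end [653.  -49.5  -0. ] [-180.   -0. -178.]
```

Emit:
step_arm(plan=[0.95,-0.1,3.45,0,0,-0.01,0.95,-0.1,3.5,0,0,-0.01,0.95,-0.1,3.45,0,0,-0.01,0.9,-0.1,3.5,0,0,0,0,0,0,0,0,0])

```text
time_s: 35.85
ee_pos: [645.8, -49.8, 52.7]
ee_rot: [179.9, -1.0, -178.6]
force: [-1.6, 0.2, -0.5]
gripper_width: 88.3
gripper_force: 0.0
```

Emit:
step_arm(plan=[0,0,2,0,0,0,0,0,2,0,0,0,0,0,1.3,0,0,0,0,0,0.7,0,0,0,0,0,0,0,0,0])

```text
time_s: 36.27
ee_pos: [653.6, -50.2, -0.2]
ee_rot: [-180.0, -0.0, -178.6]
force: [-0.4, -0.5, -0.5]
gripper_width: 88.4
gripper_force: 0.0
```

Emit:
step_arm(plan=[0,0,0,0,0,0,0,0,0,0,0,0,0,0,0,0,0,0,0,0,0,0,0,0,0,0,0,0,0,0], hand=0, newtons=25)

```text
time_s: 36.68
ee_pos: [654.0, -50.4, 1.2]
ee_rot: [-180.0, 0.1, -178.6]
force: [0.1, 0.3, 2.8]
gripper_width: 63.3
gripper_force: 24.7
```

```bash
python3 - <<'E'
from h import *
s=st();print(s['ee_pos'],s['ee_rot'],s['gripper_width'],s['gripper_force'],s['force'])
plan([((653,-49.7,120),-178.3),((651,-180,165),82.4)],step=30)
E
```

```text
[653.959362   -50.38781419   1.19171181] [-1.79967557e+02  1.25754505e-01 -1.78550057e+02] 63.291119998436244 24.666071814426687 [0.06637503 0.33256972 2.7984966 ]
[0, 0, -2.95, 0, 0, 0, 0, 0, -3, 0, 0, 0, 0.05, 0.05, -2.95, 0, 0, 0, 0, 0, -3, 0, 0, 0] ; wp
[0.05, -0.8, -0.3, 0, 0, 0.11, -0.05, -0.8, -0.3, 0, 0, 0.11, -0.15, -0.8, -0.3, 0, 0, 0.11, -0.25, -0.8, -0.25, 0, 0, 0.11, -0.3, -0.75, -0.3, 0, 0, 0.11]
[-0.4, -0.7, -0.25, 0, 0, 0.11, -0.45, -0.65, -0.3, 0, 0, 0.11, -0.55, -0.6, -0.25, 0, 0, 0.11, -0.6, -0.55, -0.3, 0, 0, 0.11, -0.65, -0.5, -0.25, 0, 0, 0.11]
[-0.7, -0.4, -0.3, 0, 0, 0.1, -0.75, -0.3, -0.25, 0, 0, 0.11, -0.8, -0.25, -0.3, 0, 0, 0.1, -0.8, -0.15, -0.25, 0, 0, 0.11, -0.8, -0.05, -0.3, 0, 0, 0.1]
[-0.85, 0, -0.25, 0, 0, 0.11] ; wp
end [ 651.  -180.   164.8] [179.9   0.   82.3]
```

Emit:
step_arm(plan=[0,0,-1.5,0,0,0,0,0,-2.5,0,0,0,0,0,-2.8,0,0,0,0,0,-3,0,0,0,0,0,-2.2,0,0,0])

```text
time_s: 37.1
ee_pos: [653.7, -50.2, 122.6]
ee_rot: [-180.0, 0.1, -178.6]
force: [0.5, -1.0, -0.8]
gripper_width: 63.2
gripper_force: 24.7
```

Emit:
step_arm(plan=[0.05,-0.8,-0.3,0,0,0.11,-0.05,-0.8,-0.3,0,0,0.11,-0.15,-0.8,-0.3,0,0,0.11,-0.25,-0.8,-0.25,0,0,0.11,-0.3,-0.75,-0.3,0,0,0.11])

```text
time_s: 37.52
ee_pos: [652.0, -91.1, 134.6]
ee_rot: [-180.0, -0.0, 149.6]
force: [-0.9, -0.2, -0.2]
gripper_width: 62.8
gripper_force: 24.7
```

Emit:
step_arm(plan=[-0.4,-0.7,-0.25,0,0,0.11,-0.45,-0.65,-0.3,0,0,0.11,-0.55,-0.6,-0.25,0,0,0.11,-0.6,-0.55,-0.3,0,0,0.11,-0.65,-0.5,-0.25,0,0,0.11])

```text
time_s: 37.93
ee_pos: [651.2, -131.5, 148.1]
ee_rot: [-180.0, -0.0, 118.1]
force: [-0.6, -0.7, -0.8]
gripper_width: 63.1
gripper_force: 24.7
```

Emit:
step_arm(plan=[-0.7,-0.4,-0.3,0,0,0.1,-0.75,-0.3,-0.25,0,0,0.11,-0.8,-0.25,-0.3,0,0,0.1,-0.8,-0.15,-0.25,0,0,0.11,-0.8,-0.05,-0.3,0,0,0.1])

```text
time_s: 38.35
ee_pos: [651.0, -172.2, 162.0]
ee_rot: [-180.0, -0.0, 88.3]
force: [0.2, -0.8, 0.2]
gripper_width: 63.2
gripper_force: 24.7
```

```bash
python3 - <<'E'
from h import *
s=st();print(s['ee_pos'],s['ee_rot'],s['gripper_width'],s['gripper_force'],s['force'])
w=viewer.grab_frame("wrist");p=s['ee_pos'];r=R.from_euler('xyz',s['ee_rot'],degrees=True)
for x in(40,50,62,70): print(x,[proj(w,p+r.apply([x,0,z])).round(1).tolist() for z in(-42,-20)])
g=w['img'].astype(int).sum(2)
for row in range(100,200,8): print(row,' '.join('%3d'%(g[row,c]) for c in range(275,380,5)))
plan([((652.5,-305,110),82.4)],step=30)
E
```

```text
[ 650.97012836 -172.19561054  161.96082509] [-1.79970274e+02 -7.31838501e-03  8.83160705e+01] 63.18683608367108 24.65142567496514 [ 0.2410489  -0.81213617  0.22601298]
40 [[326.7, 200.6], [326.6, 189.0]]
50 [[326.7, 182.3], [326.6, 172.9]]
62 [[326.7, 159.4], [326.6, 152.7]]
70 [[326.7, 143.5], [326.6, 138.8]]
100 335 338 327 327 310 314 301 313 301 322 315 323 333 329 335 325 319 314 326 312 307
108 327 307 311 309 311 314 328 334 351 334 321 323 312 311 315 306 313 319 325 325 321
116 325 330 342 333 322 329 322 325 301 307 308 314 307 316 325 336 335 320 322 300 308
124 328 316 315 316 307 313 317 325 339 339 331 334 330 316 317 341 361 307 307 315 319
132 305 324 334 330 344 341 334 333 334 318 305 310 307 312 327 328 340 336 324 329 325
140 360 365 374 345 332 233 203 207 214 214 215 339 337 348 338 328 327 323 309 314 305
148 359 366 390 378 228 231 188 201 193 198 196 206 198 191 191 319 324 326 322 323 343
156 215 378 417 200 238 220 302 358 357 371 377 371 387 388 398 242 272 243 331 324 322
164 226 237 189 399 391 398 401 415 386 348 327 318 305 382 410 408 397 382 208 404 335
172 214 256 224 383 219 412 206 211 213 210 214 213 221 219 217 352 336 382 370 217 213
180 197 391 382 361 210 218 211 605 603 574 458 600 496 596 215 218 205 210 367 357 207
188 367 402 383 212 208 219 296 336 241 400 220 551 605 254 214 217 207 214 383 366 234
196 263 251 143 157 150 450 337 493 314 220 213 209 201 207 213 219 210 218 301 401 308
[-2.6, 0.1, 1.05, 0, 0, 0.02, -2.6, 0.15, 1.05, 0, 0, 0.02, -2.6, 0.2, 1.05, 0, 0, 0.02, -2.65, 0.3, 1.05, 0, 0, 0.02, -2.6, 0.3, 1.1, 0, 0, 0.02]
[] ; wp
end [ 652.4 -305.   109.9] [1.799e+02 1.000e-01 8.240e+01]
```

Emit:
step_arm(plan=[-2.6,0.1,1.05,0,0,0.02,-2.6,0.15,1.05,0,0,0.02,-2.6,0.2,1.05,0,0,0.02,-2.65,0.3,1.05,0,0,0.02,-2.6,0.3,1.1,0,0,0.02])

```text
time_s: 38.82
ee_pos: [653.4, -303.6, 108.5]
ee_rot: [180.0, -0.0, 83.0]
force: [0.8, 0.5, -0.4]
gripper_width: 63.4
gripper_force: 24.7
```

Emit:
step_arm(plan=[0,0,2.5,0,0,0,0,0,2.5,0,0,0,0,0,1.8,0,0,0,0,0,0,0,0,0,0,0,0,0,0,0])

```text
time_s: 39.23
ee_pos: [652.8, -302.3, 40.0]
ee_rot: [-179.9, -0.0, 83.0]
force: [0.0, 0.2, 0.3]
gripper_width: 63.8
gripper_force: 24.7
```

```bash
python3 - <<'E'
from h import *
s=st(); print(s['force'],s['ee_pos'],s['ee_rot'])
plan([((653,-305,25),82.4)],step=30)
E
```

```text
[0.01899359 0.15531213 0.31261578] [ 652.75888368 -302.31261675   39.96072856] [-1.79861269e+02 -4.93701738e-02  8.29666638e+01]
[-0.25, 0.05, 1.5, 0, 0, 0.01] ; wp
end [ 652.9 -304.8   25. ] [-179.9   -0.    82.4]
```

Emit:
step_arm(plan=[-0.2,0,1,0,0,0.01,0,0,0.7,0,0,0,0,0,0,0,0,0])

```text
time_s: 39.48
ee_pos: [652.7, -304.5, 23.2]
ee_rot: [-179.9, -0.0, 82.3]
force: [-0.0, 0.8, -1.1]
gripper_width: 62.8
gripper_force: 24.7
```

Emit:
step_arm(plan=[0,0,0.5,0,0,0,0,0,0.4,0,0,0,0,0,0,0,0,0])

```text
time_s: 39.73
ee_pos: [652.7, -304.6, 14.2]
ee_rot: [-179.9, -0.0, 82.3]
force: [-0.5, 0.4, -1.2]
gripper_width: 63.2
gripper_force: 24.7
```

Emit:
step_arm(plan=[0,0,0.3,0,0,0,0,0,0.1,0,0,0,0,0,0,0,0,0])

```text
time_s: 39.98
ee_pos: [653.0, -304.8, 10.7]
ee_rot: [-180.0, -0.0, 82.3]
force: [0.6, -0.6, -0.1]
gripper_width: 62.8
gripper_force: 24.7
```

Emit:
step_arm(plan=[0,0,0.1,0,0,0,0,0,0,0,0,0])

```text
time_s: 40.15
ee_pos: [653.2, -304.8, 9.9]
ee_rot: [180.0, 0.0, 82.3]
force: [-1.0, -0.8, -0.9]
gripper_width: 63.0
gripper_force: 24.7
```

Emit:
step_arm(plan=[0,0,0,0,0,0,0,0,0,0,0,0,0,0,0,0,0,0,0,0,0,0,0,0], hand=7.2)

```text
time_s: 40.48
ee_pos: [653.3, -304.9, 10.1]
ee_rot: [180.0, 0.0, 82.3]
force: [0.4, -0.6, 0.6]
gripper_width: 72.1
gripper_force: 0.0
```

Emit:
step_arm(plan=[0,0,-2.5,0,0,0,0,0,-3.5,0,0,0,0,0,-4,0,0,0,0,0,-4,0,0,0])

```text
time_s: 40.82
ee_pos: [652.6, -304.6, 151.0]
ee_rot: [-179.9, -0.0, 82.3]
force: [0.8, -0.7, -0.1]
gripper_width: 72.0
gripper_force: 0.0
```

Emit:
step_arm(plan=[3.5,0,-0.5,0,0,0,3.5,0,-0.5,0,0,0,3.5,0,-0.5,0,0,0,0,0,0,0,0,0])

```text
time_s: 41.15
ee_pos: [668.6, -194.6, 166.9]
ee_rot: [179.8, -0.2, 82.6]
force: [1.2, -0.4, 0.5]
gripper_width: 72.2
gripper_force: 0.0
```

```bash
cat > prof.py <<'E'
from h import *
s=st();print(s['ee_pos'],s['ee_rot'],s['gripper_width'])
w=viewer.grab_frame("wrist");t=viewer.grab_frame("top"); sc=viewer.grab_frame("scene")
c,s=np.cos(np.radians(-97.6)),np.sin(np.radians(-97.6))
def W(x,y,z): return np.array([527+c*x-s*y,-288.5+s*x+c*y,z])
for nm,p in(('t',t),('w',w),('s',sc)):
  for nest,y0 in(('brush',-126),('short',-42),('long',42),('box',126)):
    print(nm,nest,p['shot'])
    for x in(-70,-55,-25,0,25,40,60,75):
        o=''
        for y in np.arange(-36,36.1,2):
            u=proj(p,W(x,y0+y,14)).round().astype(int)
            if not(0<=u[0]<640 and 0<=u[1]<400): o+='?';continue
            q=p['img'][u[1],u[0]].astype(int)
            o+='Y' if q[0]-q[2]>70 and q[1]-q[2]>50 else 'W' if q.min()>125 else 'g' if q[1]-q[0]>30 else '.' if q.max()<75 else 'o'
        print('  %4d'%x,o)
for k,z in dict(short_tube=8,short_tube_cap=20,long_tube=8,long_tube_cap=19,sponge_box=8,red_brush=0).items():
    for n,p in (('w',w),('t',t),('s',sc)):
        for q in viewer.pinpoint(k,p)[:1]:
            X=at_z(p,q['location'],z); d=X[:2]-[527,-288.5]; print(k,n,round(q['score'],2),X.round()[:2],'case',np.round([c*d[0]+s*d[1],-s*d[0]+c*d[1]],1))
E
python3 prof.py
```

```text
[ 668.56432029 -194.61079511  166.92639633] [179.84980425  -0.18393299  82.59193807] 72.16062177054965
t brush 39
   -70 WWWWWWWWWWWWWWWWWWWWWWWWWWWWWWWWWWWWW
   -55 WWWWWWWWWWWWWWWWWWWWWWWWWWWWWWWWWWWWW
   -25 WWWWWWWWWWWWWWWWWWWWWWWWWWWWWWWWWWWWW
     0 WWWWWWWWWWWWWWWWWWWWWWWWWWWWWWWWWWWWW
    25 WWWWWWWWWWWWWWWWWWWWWWWWWWWWWWWWWWWWW
    40 ooooooYYYYYYYYYYYYYYYYYYYYYYYYYY....o
    60 ....oooYYYYYYYYYYYYYYYYYYYYYYYoo.....
    75 .....................................
t short 39
   -70 WWWWWWWWWWWWWWWWWWWWWWWWWWWWWWWWWWWWW
   -55 WWWWWWWWWWWWWWWWWWWWWWWWWWWWWWWWWWWWW
   -25 WWWWWWWWWWWWWWWWWWWWWWWWWWWWWWWWWWooo
     0 WWWWWWWWWWWWWWWWWWWWWWWWWWWWWWWWoo..o
    25 WWWWWWWWWWWoooooooWWWWWWWWWoooooooooo
    40 ..oYYYYYYWWWWWWWWWWooooWooooWWWWWWWWW
    60 ........oYYYYWWWWWWWWWWWWWWoooooooWWW
    75 ..........oooooooWWWWWWWWo.........o.
t long 39
   -70 ooooWWWWWWWWWWWWWWWWWWWWWWWWWWWoooooo
   -55 ooooWWWWWWWWWWWWWWWWWWWWWWWWWWooooooo
   -25 oWWWWWWWWWWWWWWWWWWWWWWWWWWWWWWoooooo
     0 WWWWWWWWWWWWWWWWWWWWWWWWWWWWWWWWoo.oo
    25 WWWWWWWWWWWWWWWWWWWWWoooooooooooooooo
    40 WWWWWWWWWWWWW
[... 3560 characters left out ...]
0.97 [ 485. -283.] case [  0.5 -42. ]
short_tube_cap t 0.66 [ 477. -340.] case [ 57.4 -43. ]
short_tube_cap s 0.63 [ 477. -342.] case [ 59.5 -43. ]
long_tube w 0.87 [ 572. -289.] case [-5.3 44.7]
long_tube t 0.72 [ 394. -271.] case [   0.6 -134.3]
long_tube s 0.7 [ 567. -301.] case [ 6.9 41.5]
long_tube_cap w 0.88 [ 560. -358.] case [64.4 41.7]
long_tube_cap t 0.62 [ 570. -356.] case [61.7 51.5]
long_tube_cap s 0.68 [ 560. -345.] case [51.4 40.5]
sponge_box w 0.6 [ 659. -305.] case [ -1. 133.]
sponge_box t 0.54 [ 662. -310.] case [  3.6 136.5]
sponge_box s 0.64 [ 653. -307.] case [  1.4 127.8]
red_brush t 0.93 [642.  83.] case [-383.9   65.1]
red_brush s 0.68 [640.  80.] case [-380.3   63. ]
```

```bash
python3 - <<'E'
from h import *
plan([((568,-302,110),82.4),((568,-302,9),82.4)],step=34)
E
```

```text
[-2.25, -1.7, 1.1, 0, 0, 0, -2.3, -1.7, 1.1, 0, 0, 0, -2.25, -1.7, 1.1, 0, 0, 0, -2.3, -1.7, 1.1, 0, 0, 0, -2.25, -1.7, 1.1, 0, 0, 0]
[] ; wp
[0, 0, 3.35, 0, 0, 0, 0, 0, 3.35, 0, 0, 0, 0, 0, 3.4, 0, 0, 0] ; wp
end [ 567.8 -301.9    9. ] [180.    0.   82.3]
```

Emit:
step_arm(plan=[-2.25,-1.7,1.1,0,0,0,-2.3,-1.7,1.1,0,0,0,-2.25,-1.7,1.1,0,0,0,-2.3,-1.7,1.1,0,0,0,-2.25,-1.7,1.1,0,0,0], hand=6.4, newtons=8)

```text
time_s: 42.62
ee_pos: [566.9, -302.6, 109.6]
ee_rot: [180.0, 0.0, 82.3]
force: [0.5, -0.1, -0.1]
gripper_width: 63.9
gripper_force: 0.0
```

Emit:
step_arm(plan=[0,0,2,0,0,0,0,0,1.7,0,0,0,0,0,0,0,0,0,0,0,0,0,0,0])

```text
time_s: 42.95
ee_pos: [567.4, -301.7, 72.5]
ee_rot: [-179.9, -0.0, 82.3]
force: [0.4, 1.1, -0.2]
gripper_width: 64.2
gripper_force: 0.0
```

```bash
python3 - <<'E'
from h import *
s=st();print(s['ee_pos'],s['ee_rot'],s['gripper_width'])
plan([((568,-302,40),82.4),((568,-302,9),82.4)],step=34)
E
```

```text
[ 567.36466504 -301.70584539   72.45544076] [-1.79910276e+02 -3.33389198e-02  8.23165034e+01] 64.16409801874849
[0, 0.05, 3.25, 0, 0, 0] ; wp
[0, 0.05, 3.1, 0, 0, 0] ; wp
end [ 568.3 -301.8    9. ] [-179.9   -0.    82.3]
```

Emit:
step_arm(plan=[0,0.05,1.6,0,0,0,0,0,1.5,0,0,0,0,0,1,0,0,0,0,0,0,0,0,0])

```text
time_s: 43.28
ee_pos: [567.8, -301.2, 30.8]
ee_rot: [-179.9, -0.0, 82.4]
force: [-0.1, 0.7, -0.3]
gripper_width: 63.8
gripper_force: 0.0
```

Emit:
step_arm(plan=[0,0,0.8,0,0,0,0,0,0.7,0,0,0,0,0,0.5,0,0,0,0,0,0,0,0,0])

```text
time_s: 43.62
ee_pos: [567.7, -301.6, 11.0]
ee_rot: [-179.9, -0.0, 82.3]
force: [1.0, -0.4, 0.5]
gripper_width: 63.9
gripper_force: 0.0
```

Emit:
step_arm(plan=[0,0,0,0,0,0,0,0,0,0,0,0,0,0,0,0,0,0,0,0,0,0,0,0,0,0,0,0,0,0], hand=0)

```text
time_s: 44.03
ee_pos: [568.4, -302.1, 12.3]
ee_rot: [180.0, 0.0, 82.3]
force: [0.5, -0.1, 0.0]
gripper_width: 33.7
gripper_force: 0.0
```

Emit:
step_arm(plan=[0,0,0,0,0,0,0,0,0,0,0,0])

```text
time_s: 44.2
ee_pos: [568.4, -302.1, 12.3]
ee_rot: [180.0, 0.0, 82.3]
force: [0.1, 0.1, 0.5]
gripper_width: 33.0
gripper_force: 8.0
```

Emit:
step_arm(plan=[0,0,0.3,0,0,0,0,0,0,0,0,0])

```text
time_s: 44.37
ee_pos: [568.4, -302.2, 10.2]
ee_rot: [180.0, 0.0, 82.3]
force: [-2.1, -0.8, 7.0]
gripper_width: 33.2
gripper_force: 8.0
```

Emit:
step_arm(plan=[0,0,0.3,0,0,0,0,0,0,0,0,0])

```text
time_s: 44.53
ee_pos: [568.4, -302.4, 7.5]
ee_rot: [179.9, 0.1, 82.3]
force: [-2.0, 0.2, 8.1]
gripper_width: 33.1
gripper_force: 8.0
```

Emit:
step_arm(plan=[0,0,-0.6,0,0,0,0,0,-0.8,0,0,0,0,0,-0.8,0,0,0,0,0,0,0,0,0], newtons=12)

```text
time_s: 44.87
ee_pos: [569.5, -302.6, 30.0]
ee_rot: [179.8, 0.1, 82.3]
force: [0.1, -0.6, -0.4]
gripper_width: 33.0
gripper_force: 12.0
```

```bash
python3 - <<'E'
from h import *
s=st();print(s['ee_pos'],s['force'],s['gripper_width'])
w=viewer.grab_frame("wrist");p=s['ee_pos'];r=R.from_euler('xyz',s['ee_rot'],degrees=True)
for z in(-30,-20,-10):
  for x in (35,55,75,90): print(z,x,[proj(w,p+r.apply([x,y,z])).round().tolist() for y in(-23,0,23)])
im=w['img'].astype(int)
for row in range(80,210,8): print(row,''.join('Y' if q[0]-q[2]>70 and q[1]-q[2]>50 else 'W' if q.min()>125 else 'r' if q[0]-q[1]>50 else 'g' if q[1]-q[0]>30 else '.' if q.max()<75 else 'o' for q in im[row,260:400:2]))
E
```

```text
[ 569.53794052 -302.60495217   30.00445305] [ 0.06746967 -0.55704966 -0.42041401] 32.98670461299214
-30 35 [[287.0, 202.0], [327.0, 202.0], [367.0, 202.0]]
-30 55 [[286.0, 168.0], [327.0, 168.0], [368.0, 168.0]]
-30 75 [[284.0, 131.0], [327.0, 131.0], [370.0, 131.0]]
-30 90 [[283.0, 101.0], [327.0, 101.0], [372.0, 101.0]]
-20 35 [[289.0, 197.0], [327.0, 197.0], [365.0, 197.0]]
-20 55 [[288.0, 164.0], [327.0, 164.0], [366.0, 164.0]]
-20 75 [[286.0, 130.0], [327.0, 130.0], [367.0, 130.0]]
-20 90 [[285.0, 102.0], [327.0, 102.0], [369.0, 102.0]]
-10 35 [[291.0, 192.0], [327.0, 192.0], [363.0, 192.0]]
-10 55 [[290.0, 161.0], [327.0, 161.0], [364.0, 161.0]]
-10 75 [[289.0, 128.0], [327.0, 128.0], [365.0, 129.0]]
-10 90 [[288.0, 102.0], [327.0, 102.0], [366.0, 102.0]]
80 oo...........o...............o........o.........oo.......goo..........
88 .o.ooooooooo..ooooooooooooooooooooooooooooooooooo..oooooooooooo..o...o
96 ....oooooooo..YYYYYYYYYYYYYYYYYYYYYYYYYYYYYYYYYYY..oooooooooooo..o..oo
104 ....oo.ooooo..Y.......WWWWWWWWWWWWWWWWWWWWWWWWWWWWWWWoooooooooo.oo..oo
112 ......o.oooo..Y........WWWW
[... 243 characters left out ...]
WWWWWWW.oooooooo....oYYYY
144 ...............Y...o....WWWWWWWWWWWWWYYYYYYWWWWWWWWW.ooooo.oo..o.YYYYY
152 ...............YYrYr....WWWWWWWWWWWWWWWYWWWWWWWWWWWW.ooooo.......YYYYY
160 ...............Yoo......WWWWWWWWWWWWWWWWWWWWWWWWWWWW....o........YYYYY
168 ...............Yr.oY....oWWWWWWWWWWWWWYYYWWYWWWWWWWW............YYYYYY
176 ...............Y.........WWWWWWWWWWWWWWYYWWWWWWWWWWo..........oYYYYYYY
184 ...............orYoY.....WWWWWWWWWWWWWWWWWWWWWWWWWW...........YYYYYYYY
192 ................rrrr.....WWWWWWWWWWWWWWWWWWWWWWWWWW...........YYYYYYYY
200 ................Y.........WWWWWoWWWWWYWWWYWWWWWWWWW...........YYYYYYYY
208 ................Y.........WWWWWWWWWWWWWWWWWWWWWWWWo..........oYYYYYYYY
```

Emit:
step_arm(plan=[0,-0.25,0,0,0,0,0,0,0,0,0,0,0,0,0,0,0,0])

```text
time_s: 45.17
ee_pos: [565.3, -301.4, 27.5]
ee_rot: [-179.9, -0.0, 82.3]
force: [0.3, 0.0, -0.1]
gripper_width: 32.8
gripper_force: 12.0
```

```bash
cat > row.py <<'E'
from h import *
s=st();print(s['ee_pos'],s['ee_rot'],s['force'],s['gripper_width'])
w=viewer.grab_frame("wrist"); im=w['img'].astype(int)
for row in list(range(84,112,4))+[140,160]: print(row,''.join('Y' if q[0]-q[2]>70 and q[1]-q[2]>50 else 'W' if q.min()>125 else 'r' if q[0]-q[1]>50 else '.' if q.max()<75 else 'o' for q in im[row,270:386]))
E
python3 row.py
```

```text
[ 565.28559571 -301.4055842    27.48782305] [-1.79941929e+02 -1.87633205e-02  8.23193478e+01] [ 0.28048882  0.03827459 -0.08654626] 32.80818983985676
84 .....................oo.........................................................................o...................
88 oo.ooooooooooooooooo...oooooooooooooooooooooooooooooooooooooooooooooooooooooooooooooooooooooooo....ooooooooooooooooo
92 oo.ooooooooooooooooo....ooooooooooooooooooooooooooooooooooooooooooooooooooooooooooooooooooooooo...oooooooooooooooooo
96 .oo..ooooooooooooooo...oYYYYYYYYYYYYYYYYYYYYYYYYYYYYYYYYYYYYYYYYYYYYYYYYYYYYYYYYYYYYYYYYYYYYYYo...oooooooooooooooooo
100 ..ooooooooooooooooo....ooYYYYYYYYoWWWWWWWWWWWWWWWWWWWWWWWWWWWWWWWWWWWWWWWWWWWWWWWWWWWWWWWWWWWWW...oooooooooooooooooo
104 .....o.oooooooooooo..............oWWWWWWWWWWWWWWWWWWWWWWWWWWWWWWWWWWWWWWWWWWWWWWWWWWWWWWWWWWWWW...oooooooooooooooooo
108 ....ooo.ooooooooooo...............oWWWWWWWWWWWWWWWWWWWWWWWWWWWWWWWWWWWWWWWWWWWWWWWWWWWWWWWWWWWW...oooooooooooooooooo
140 ................oo.ooorYYorYr.......oWWWWWWWWWWWWWWWWWWWWWWWWWWWWWWWWYYYWWWWWWWWWWWWWWWWWWWWWo..oooooooooooooooo.ooo
160 ......................oro.............WWWWWWWWWWWWWWWWWWWWWWWWWWWWWWWWWWWWWWWWWWWWWWWWWWWWWWW...o.........o.........
```

Emit:
step_arm(plan=[0,0.1,0,0,0,0,0,0,0,0,0,0,0,0,0,0,0,0])

```text
time_s: 45.47
ee_pos: [566.9, -301.8, 27.8]
ee_rot: [-180.0, 0.0, 82.3]
force: [-1.0, 0.2, -0.7]
gripper_width: 33.1
gripper_force: 12.0
```

```bash
python3 row.py
```

```text
[ 566.86894442 -301.78598864   27.81769815] [-1.79996197e+02  2.20060819e-03  8.23251802e+01] [-1.0276108   0.18897886 -0.71291775] 33.06102325266637
84 ..............................................................................................o.....................
88 ooooooooooooooooo....ooooooooooooooooooooooooooooooooooooooooooooooooooooooooooooooooooooooo....oooooooooooooooooooo
92 o..oooooooooooooo.....oooooooooooooooooooooooooooooooooooooooooooooooooooooooooooooooooooooo....oooooooooooooooooooo
96 ...oooooooooooooo....YYYYYYYYYYYYYYYYYYYYYYYYYYYYYYYYYYYYYYYYYYYYYYYYYYYYYYYYYYYYYYYYYYYYYYY....oooooooooooooooooooo
100 .oo.oooooooooooooo...oYYYYYYYYYYYoWWWWWWWWWWWWWWWWWWWWWWWWWWWWWWWWWWWWWWWWWWWWWWWWWWWWWWWWWWWWW.oooooooooooooooooooo
104 .ooo.ooooooooooooo................WWWWWWWWWWWWWWWWWWWWWWWWWWWWWWWWWWWWWWWWWWWWWWWWWWWWWWWWWWWWW.oooooooooooooooooooo
108 .o.ooooooooooooooo................oWWWWWWWWWWWWWWWWWWWWWWWWWWWWWWWWWWWWWWWWWWWWWWWWWWWWWWWWWWWW.oooooooooooooooooooo
140 .................o.ooorYYorYr.......oWWWWWWWWWWWWWWWWWWWWWWWWWWWWWWWWYYYWWWWWWWWWWWWWWWWWWWWWo.ooooooooooooooooooo.o
160 ......................oro.............WWWWWWWWWWWWWWWWWWWWWWWWWWWWWWWWWWWWWWWWWWWWWWWWWWWWWWW..o....................
```

Emit:
step_arm(plan=[0,0,0.5,0,0,0,0,0,0.5,0,0,0,0,0,0,0,0,0])

```text
time_s: 45.77
ee_pos: [565.9, -301.3, 16.5]
ee_rot: [-179.9, -0.0, 82.3]
force: [-0.7, -0.2, -0.8]
gripper_width: 32.8
gripper_force: 12.0
```

Emit:
step_arm(plan=[0,0,0.4,0,0,0,0,0,0,0,0,0])

```text
time_s: 45.93
ee_pos: [566.3, -301.5, 13.0]
ee_rot: [-179.9, -0.0, 82.3]
force: [0.0, -0.0, 0.2]
gripper_width: 33.2
gripper_force: 12.0
```

Emit:
step_arm(plan=[0,0,0.3,0,0,0,0,0,0,0,0,0])

```text
time_s: 46.1
ee_pos: [566.6, -301.7, 10.4]
ee_rot: [-180.0, -0.0, 82.3]
force: [0.4, 0.3, -1.5]
gripper_width: 33.1
gripper_force: 12.0
```

Emit:
step_arm(plan=[0,0,0.2,0,0,0,0,0,0,0,0,0])

```text
time_s: 46.27
ee_pos: [566.7, -301.7, 8.7]
ee_rot: [-180.0, -0.0, 82.3]
force: [-0.3, -1.0, -1.5]
gripper_width: 33.1
gripper_force: 12.0
```

Emit:
step_arm(plan=[0,0,0.2,0,0,0,0,0,0,0,0,0])

```text
time_s: 46.43
ee_pos: [567.0, -301.9, 7.4]
ee_rot: [180.0, 0.0, 82.3]
force: [-0.2, -0.2, 1.6]
gripper_width: 32.9
gripper_force: 12.0
```

Emit:
step_arm(plan=[0,0,0.2,0,0,0,0,0,0,0,0,0])

```text
time_s: 46.6
ee_pos: [567.0, -302.0, 7.1]
ee_rot: [179.9, 0.0, 82.3]
force: [-2.1, 1.3, 11.5]
gripper_width: 33.2
gripper_force: 12.0
```

Emit:
step_arm(plan=[0,0,0.2,0,0,0,0,0,0,0,0,0])

```text
time_s: 46.77
ee_pos: [567.0, -302.1, 5.7]
ee_rot: [179.9, 0.1, 82.3]
force: [-4.1, 2.1, 14.2]
gripper_width: 33.5
gripper_force: 12.0
```

Emit:
step_arm(plan=[0,0,0.2,0,0,0,0,0,0,0,0,0])

```text
time_s: 46.93
ee_pos: [567.0, -302.3, 4.0]
ee_rot: [179.9, 0.1, 82.3]
force: [-3.9, 1.6, 16.5]
gripper_width: 32.8
gripper_force: 12.0
```

Emit:
step_arm(plan=[0,0,-0.2,0,0,0,0,0,0,0,0,0,0,0,0,0,0,0], hand=4.2)

```text
time_s: 47.18
ee_pos: [566.8, -301.8, 2.9]
ee_rot: [180.0, 0.0, 82.3]
force: [0.2, 0.4, 0.3]
gripper_width: 42.2
gripper_force: 0.0
```

Emit:
step_arm(plan=[0,0,0,0,0,0,0,0,0,0,0,0,0,0,0,0,0,0], hand=4.8)

```text
time_s: 47.43
ee_pos: [566.6, -301.7, 2.5]
ee_rot: [-180.0, -0.0, 82.3]
force: [-0.1, -0.0, -0.3]
gripper_width: 48.2
gripper_force: 0.0
```

Emit:
step_arm(plan=[0,0,-2,0,0,0,0,0,-2,0,0,0,0,0,-2,0,0,0,0,0,0,0,0,0])

```text
time_s: 47.77
ee_pos: [569.3, -303.1, 66.9]
ee_rot: [179.6, 0.2, 82.3]
force: [0.2, -0.3, 0.9]
gripper_width: 48.0
gripper_force: 0.0
```

```bash
python3 row.py; sed -i 's/list(range(84,112,4))+\[140,160\]/range(84,230,8)/' row.py
```

```text
[ 569.26976576 -303.1195082    66.89608671] [1.79587603e+02 1.62810919e-01 8.23203884e+01] [ 0.15560759 -0.29929893  0.87841509] 47.96005741858417
84 oooooooooooooooooooooooooooooooooooooooooooooooooooooooooooooooooooooooooooooooooooooooooooooooooooooooooooooooooooo
88 oooooooo......ooooooo..ooo......oooooooooooo.......ooooooooooo........oooooooooo.........oooooooooooo........oooo..o
92 ooooooooooooooooooooo..oooooooooooooooooooooooooooooooooooooooooooooooooooooooooooo..ooooooooooooooooooooo..oooo..oo
96 ooooooooooooooooooooo..YYYYYYYYYYYYYYYYYYYYYYYYYYYYYoYYYYoooooooYYYYYoYoYooooooooo...ooooooooooooooooooooo..oooo..oo
100 ooooooooooooooooooooo..YYYYYYYYYYYYYYYYYYYYYYYYYYYYYYYYYYYYYYYYYYYYYYYYYYYYYYYYYYYo.oooooooooooooooooooooo..oooo..oo
104 ooooooooooooooooooooo..YYYooooooooooWWWWWWWWWWWWWWWWWWWWWWWWWWWWWWWWWWWWWWWWWWWWWWY.oooooooooooooooooooooo.ooooo..oo
108 ooooooooooooooooooooo..YYYooooooooo.oWWWWWWWWWWWWWWWWWWWWWWWWWWWWWWWWWWWWWWWWWWWWW..ooooooooooooooooooooo..oooo..ooo
140 ..oooooooooooooooooooo..YYYYrrYYrooooooWWWWWWWWWWWWWWWWWWWWWWWWWWWWWWWWWWWWWWWWWWo.oooooooooooooooooooo...ooooYYYYYY
160 ..oo...................ooYYYYYYYooooooo.WWWWWWWWWWWWWWWWWWWWYWWWWWWWWWWWWWWWWWWWWoo.o......................oYYYYYYYY
```

```bash
python3 - <<'E'
from h import *
plan([((569,-303,170),82.4),((700,70,200),180)],step=38)
E
```

```text
[0, 0.05, -3.5, 0, 0, 0, -0.05, 0.05, -3.5, 0, 0, 0, 0, 0.05, -3.5, 0, 0, 0] ; wp
[2.6, 0.55, -0.2, 0, 0, -0.11, 2.5, 0.8, -0.2, 0, 0, -0.11, 2.4, 1.1, -0.2, 0, 0, -0.11, 2.25, 1.35, -0.2, 0, 0, -0.11, 2.1, 1.6, -0.2, 0, 0, -0.11]
[1.9, 1.8, -0.2, 0, 0, -0.12, 1.7, 2, -0.2, 0, 0, -0.11, 1.45, 2.2, -0.2, 0, 0, -0.12, 1.2, 2.35, -0.2, 0, 0, -0.11, 0.95, 2.45, -0.2, 0, 0, -0.12]
[0.6, 2.55, -0.2, 0, 0, -0.11, 0.35, 2.6, -0.2, 0, 0, -0.12, 0, 2.65, -0.2, 0, 0, -0.11, -0.25, 2.65, -0.2, 0, 0, -0.12, -0.6, 2.55, -0.25, 0, 0, -0.11]
[] ; wp
end [700.2  69.7 200.1] [-179.9    0.2  179.7]
```

Emit:
step_arm(plan=[0,0,-3.5,0,0,0,0,0,-3.5,0,0,0,0,0,-3.5,0,0,0], hand=6.8)

```text
time_s: 48.07
ee_pos: [565.7, -301.2, 166.9]
ee_rot: [-179.8, -0.1, 82.3]
force: [1.1, 0.3, 0.6]
gripper_width: 65.5
gripper_force: 0.0
```

Emit:
step_arm(plan=[2.6,0.55,-0.2,0,0,-0.11,2.5,0.8,-0.2,0,0,-0.11,2.4,1.1,-0.2,0,0,-0.11,2.25,1.35,-0.2,0,0,-0.11,2.1,1.6,-0.2,0,0,-0.11])

```text
time_s: 48.48
ee_pos: [610.6, -176.2, 176.3]
ee_rot: [-179.9, -0.1, 114.1]
force: [0.4, 0.4, -0.0]
gripper_width: 67.9
gripper_force: 0.0
```

Emit:
step_arm(plan=[1.9,1.8,-0.2,0,0,-0.12,1.7,2,-0.2,0,0,-0.11,1.45,2.2,-0.2,0,0,-0.12,1.2,2.35,-0.2,0,0,-0.11,0.95,2.45,-0.2,0,0,-0.12])

```text
time_s: 48.9
ee_pos: [653.8, -52.0, 186.0]
ee_rot: [-179.9, -0.1, 147.4]
force: [0.2, -0.0, 0.7]
gripper_width: 67.9
gripper_force: 0.0
```

Emit:
step_arm(plan=[0.6,2.55,-0.2,0,0,-0.11,0.35,2.6,-0.2,0,0,-0.12,0,2.65,-0.2,0,0,-0.11,-0.25,2.65,-0.2,0,0,-0.12,-0.6,2.55,-0.25,0,0,-0.11])

```text
time_s: 49.32
ee_pos: [697.5, 72.2, 196.3]
ee_rot: [-180.0, -0.2, -179.9]
force: [0.8, 0.5, -0.6]
gripper_width: 68.2
gripper_force: 0.0
```

```bash
python3 - <<'E'
from h import *
s=st();print(s['ee_pos'],s['ee_rot'],s['qpos'])
w=viewer.grab_frame("wrist"); t=viewer.grab_frame("top")
for k in('red_brush','wax_block'):
  for n,p in(('w',w),('t',t)): print(k,n,[(q['location'],round(q['score'],2),at_z(p,q['location'],0).round(1)[:2]) for q in viewer.pinpoint(k,p)[:1]])
im=w['img'].astype(int)
for row in range(60,230,6): print(row,''.join('Y' if q[0]-q[2]>70 and q[1]-q[2]>50 else 'R' if q[0]-q[1]>45 else 'W' if q.min()>125 else '.' if q.max()<55 else 'o' for q in im[row,250:420:2]))
h=(im[...,0]-im[...,1]>45)&(im[...,0]-im[...,2]>30); m=np.zeros_like(h);m[60:230,280:380]=h[60:230,280:380]
P=np.array([at_z(w,x,16)[:2] for x in np.argwhere(m)[:,::-1]],np.float32); r=cv2.minAreaRect(P); print('red',len(P),r,P.mean(0)); print('at0',cv2.minAreaRect(np.array([at_z(w,x,0)[:2] for x in np.argwhere(m)[:,::-1]],np.float32)))
E
```

```text
[697.52571961  72.19363297 196.30199319] [-179.98064498   -0.18933836 -179.93858027] [ 4.97092157e+00  3.03370640e+01  7.12725031e+01 -3.14225996e-03
  7.85807331e+01 -8.50899029e+01]
red_brush w [([335.8, 131.4], 0.63, array([641.5,  86.8]))]
red_brush t [([256.8, 178.2], 0.46, array([645.3,  77.8]))]
wax_block w [([406.0, 169.3], 0.61, array([692.7, 184.8]))]
wax_block t [([222.2, 164.0], 0.65, array([687.3, 180.2]))]
60 oooooooooooooooooooooooooooooooooooooooooooooooooooooooooooooooooooWooooooooooooooooo
66 ooooooooooooooooooooooooooWWooWoooWoooooooooooYYYooooooooooooooooooooooooooooooooRooo
72 ooooooooooooooooooooooooooooooWoWWoooooooooooYYYYooooooooooooooooooWooooooooooooooooo
78 oooooooooooooooooooooooooWoWWWWWWWooooooooooooooooooooooooooooooooooooooooooooooooooo
84 ooooooooooooooooooooooooWWWWWWWWWoooRRRRRRooooooooooooRoooooooooooooooooooooooooooooo
90 ooooooooooooooooooooooooooWWoWWWWooo.oo.Ro.RRooRoRooooooooooooooooooooooooooooooooooo
96 oooooooooooooooooooooooooooooooWooooooooRoooooRooooooooooooYYYooooooooooooooooooooooo
102 ooooooooooooooooooooooooooooooWWooooooo.Ro.RR.RR.
[... 1466 characters left out ...]
oooooooooo
204 ooooooooooWooooooooooooooooooooooooooooooooooooooooooYooooooooooooWoooooooooooooooooo
210 ooooooooooooooooooooooooooooooooooooooooooooooooooRooWooooooooooooooooooooooooooooooo
216 oooooWoooooooooooooooooooooooooooooooooooooooooooooooooooooooooooooooooWooooooooooooo
222 oooooooooooooooooooooooooooWWWWoooooooooooooooooooooooooooooooooooooooooooooooooooooo
228 ooooooooooooooooooooooooWWWWWWWWWYooooooooooooooooooooooooooooooooooooooooooooooooooo
red 884 ((662.8189697265625, 71.97376251220703), (177.96524047851562, 99.67410278320312), 2.8615002632141113) [632.5783    83.559166]
at0 ((665.024658203125, 71.88375091552734), (185.83218383789062, 104.08016967773438), 2.8614985942840576)
```

```bash
python3 - <<'E'
from h import *
w=viewer.grab_frame("wrist"); im=w['img'].astype(int)
g=cv2.GaussianBlur((im[...,0]-im[...,1]).astype(np.float32),(0,0),1)
v=im.max(2)
m=np.zeros(v.shape,np.uint8); m[78:186,312:360]=((g>14)|(v<68))[78:186,312:360]
m=cv2.morphologyEx(m,cv2.MORPH_CLOSE,np.ones((5,5))); m=cv2.morphologyEx(m,cv2.MORPH_OPEN,np.ones((7,7)))
n,l,q,c=cv2.connectedComponentsWithStats(m); k=1+np.argmax(q[1:,4]); print(q[k],c[k])
for z in(0,16,35):
    P=np.array([at_z(w,x,z)[:2] for x in np.argwhere(l==k)[:,::-1]],np.float32); print(z,cv2.minAreaRect(P),P.mean(0))
for r in range(84,182,8):
    x=np.where(l[r]==k)[0]; print(r,x.min() if len(x) else 0,x.max() if len(x) else 0)
plan([((640,84,60),180)],step=36)
E
```

```text
[ 312   80   48  101 3783] [335.7322231 133.7420037]
0 ((643.1672973632812, 85.09708404541016), (65.96650695800781, 130.53347778320312), 89.64994049072266) [645.7586   84.76309]
16 ((641.8701171875, 84.56100463867188), (63.180397033691406, 125.02027130126953), 89.64952850341797) [644.3523   84.24069]
35 ((640.3297119140625, 83.92411804199219), (59.87187957763672, 118.47334289550781), 89.64934539794922) [642.68195  83.62036]
84 322 351
92 320 352
100 322 352
108 319 352
116 318 352
124 318 352
132 317 353
140 319 355
148 312 355
156 312 358
164 312 359
172 312 359
180 337 352
[1.15, 0.3, 2.75, 0, 0, 0, 1.15, 0.3, 2.75, 0, 0, 0, 1.15, 0.25, 2.75, 0, 0, 0, 1.15, 0.3, 2.75, 0, 0, 0, 1.1, 0.25, 2.75, 0, 0, -0.01]
[] ; wp
end [640.2  83.9  60.2] [-1.800e+02 -1.000e-01 -1.798e+02]
```

Emit:
step_arm(plan=[1.1,0.3,2.75,0,0,0,1.1,0.3,2.75,0,0,0,1.1,0.25,2.75,0,0,0,1.1,0.3,2.75,0,0,0,1.05,0.15,2.7,0,0,0])

```text
time_s: 50.08
ee_pos: [642.4, 83.0, 60.4]
ee_rot: [-180.0, 0.0, 179.6]
force: [-0.2, 0.1, 0.9]
gripper_width: 67.8
gripper_force: 0.0
```

Emit:
step_arm(plan=[0,0,2.2,0,0,0,0,0,2,0,0,0,0,0,1.4,0,0,0,0,0,0.6,0,0,0,0,0,0,0,0,0])

```text
time_s: 50.5
ee_pos: [642.2, 83.0, -2.1]
ee_rot: [-180.0, -0.2, 179.6]
force: [0.2, -0.4, 0.3]
gripper_width: 67.9
gripper_force: 0.0
```

Emit:
step_arm(plan=[0,0,0,0,0,0,0,0,0,0,0,0,0,0,0,0,0,0,0,0,0,0,0,0,0,0,0,0,0,0], hand=0, newtons=25)

```text
time_s: 50.92
ee_pos: [644.0, 84.0, 0.3]
ee_rot: [-180.0, 0.1, 179.7]
force: [0.5, -0.2, 1.9]
gripper_width: 39.0
gripper_force: 24.7
```

Emit:
step_arm(plan=[0,0,0,0,0,0,0,0,0,0,0,0])

```text
time_s: 51.08
ee_pos: [644.0, 84.1, 0.4]
ee_rot: [-180.0, 0.1, 179.7]
force: [-2.1, -0.5, 4.8]
gripper_width: 38.9
gripper_force: 24.7
```

```bash
python3 - <<'E'
from h import *
s=st();print(s['ee_pos'],s['ee_rot'],s['gripper_width'],s['gripper_force'],s['force'])
plan([((642,84,140),180),((400,-150,175),82.4)],step=30)
E
```

```text
[6.4400802e+02 8.4064137e+01 3.6167954e-01] [-1.79987721e+02  8.39254578e-02  1.79737369e+02] 38.925891234424526 24.72776770591736 [-2.07310074 -0.51965026  4.81601573]
[0.05, 0, -2.8, 0, 0, 0, 0.05, 0, -2.8, 0, 0, 0, 0.05, 0, -2.8, 0, 0, 0, 0, 0, -2.8, 0, 0, 0, 0.05, 0, -2.75, 0, 0, 0]
[] ; wp
[1.6, -1.55, -0.25, 0, 0, 0.11, 1.4, -1.75, -0.25, 0, 0, 0.11, 1.25, -1.9, -0.25, 0, 0, 0.11, 1, -2, -0.25, 0, 0, 0.11, 0.8, -2.1, -0.25, 0, 0, 0.11]
[0.55, -2.15, -0.25, 0, 0, 0.11, 0.3, -2.2, -0.25, 0, 0, 0.12, 0.05, -2.25, -0.2, 0, 0, 0.11, -0.2, -2.25, -0.25, 0, 0, 0.12, -0.5, -2.2, -0.2, 0, 0, 0.11]
[-0.7, -2.15, -0.25, 0, 0, 0.12, -0.95, -2, -0.2, 0, 0, 0.11, -1.2, -1.9, -0.25, 0, 0, 0.12, -1.4, -1.75, -0.2, 0, 0, 0.11, -1.6, -1.6, -0.25, 0, 0, 0.12]
[] ; wp
end [ 400.  -150.1  175.1] [179.9   0.   82.3]
```

Emit:
step_arm(plan=[0,0,-1.5,0,0,0,0,0,-2.8,0,0,0,0,0,-3,0,0,0,0,0,-3.4,0,0,0,0,0,-3.3,0,0,0])

```text
time_s: 51.5
ee_pos: [642.8, 84.2, 140.1]
ee_rot: [-180.0, -0.1, 179.7]
force: [-0.2, 0.6, -1.1]
gripper_width: 39.0
gripper_force: 24.7
```

Emit:
step_arm(plan=[1.6,-1.55,-0.25,0,0,0.11,1.4,-1.75,-0.25,0,0,0.11,1.25,-1.9,-0.25,0,0,0.11,1,-2,-0.25,0,0,0.11,0.8,-2.1,-0.25,0,0,0.11])

```text
time_s: 51.92
ee_pos: [561.6, 5.6, 151.6]
ee_rot: [-180.0, -0.0, 147.9]
force: [-0.0, 0.0, -1.5]
gripper_width: 39.1
gripper_force: 24.7
```

Emit:
step_arm(plan=[0.55,-2.15,-0.25,0,0,0.11,0.3,-2.2,-0.25,0,0,0.12,0.05,-2.25,-0.2,0,0,0.11,-0.2,-2.25,-0.25,0,0,0.12,-0.5,-2.2,-0.2,0,0,0.11])

```text
time_s: 52.33
ee_pos: [481.0, -72.2, 163.2]
ee_rot: [-180.0, -0.0, 115.2]
force: [0.4, -0.4, -0.9]
gripper_width: 39.1
gripper_force: 24.7
```

Emit:
step_arm(plan=[-0.7,-2.15,-0.25,0,0,0.12,-0.95,-2,-0.2,0,0,0.11,-1.2,-1.9,-0.25,0,0,0.12,-1.4,-1.75,-0.2,0,0,0.11,-1.6,-1.6,-0.25,0,0,0.12])

```text
time_s: 52.75
ee_pos: [400.5, -150.3, 174.7]
ee_rot: [-180.0, -0.0, 82.0]
force: [-0.2, -0.8, -1.7]
gripper_width: 39.0
gripper_force: 24.7
```

```bash
python3 - <<'E'
from h import *
s=st();print(s['ee_pos'],s['ee_rot'],s['gripper_width'],s['gripper_force'],s['force'])
w=viewer.grab_frame("wrist");p=s['ee_pos'];r=R.from_euler('xyz',s['ee_rot'],degrees=True)
for z in(-45,-20,-8): print(z,[(x,proj(w,p+r.apply([x,0,z])).round().tolist()) for x in (40,50,63,75)])
im=w['img'].astype(int)
for row in range(110,215,5): print(row,''.join('Y' if q[0]-q[2]>70 and q[1]-q[2]>50 else 'R' if q[0]-q[1]>40 else 'W' if q.min()>125 else '.' if q.max()<60 else 'g' if q[1]-q[0]>30 else 'o' for q in im[row,270:386:2]))
n=np.array([527,-288.5])-126*np.array([.991,-.132]); print('nest brush',n)
plan([((402.5,-272,90),82.4)],step=30)
E
```

```text
[ 400.48640826 -150.31213928  174.65878183] [-1.79959204e+02 -1.75853697e-02  8.20144813e+01] 38.97930517461848 24.716944098472595 [-0.16857231 -0.75423634 -1.69897866]
-45 [(40, [327.0, 202.0]), (50, [327.0, 184.0]), (63, [327.0, 158.0]), (75, [327.0, 134.0])]
-20 [(40, [327.0, 189.0]), (50, [327.0, 173.0]), (63, [327.0, 151.0]), (75, [327.0, 130.0])]
-8 [(40, [327.0, 184.0]), (50, [327.0, 169.0]), (63, [327.0, 148.0]), (75, [327.0, 128.0])]
110 oooooooooooooooooooooooooooooooooooooooooooooooooooooooooo
115 oooooooooooooooooooooooooooooooooooooooooooooooooooooooooo
120 oooooooooooooooooooooooooooooooooooooooooooooooooooooooooo
125 oooooooooooooooooooooooooooooooooooooooooooooooooooooooooo
130 oooooooooooooooooooooooooooooooooooooooooooooooooooooooooo
135 oooooooooooooooooooooooooooooooooooooooooooooooooooooooooo
140 ooooooooooooooooo...........oooooooooooooooooooooooooooooo
145 ooooooooooooooo...RRRRRRRRRRRRRRRRRRRRoooooooooooooooooooo
150 oooooooooooooooRRRRRRRRRRRRR.RRRRRRRRRRo..ooo.oooooooooooo
155 ooooooooo..ooRRR.RRRRRRRRRR...RRR.Ro.oR....ooooooooooooooo
160 ...................
[... 209 characters left out ...]
....o..........oooo
180 .........oo.....oRR.RRR..R.RRR.RRRRRRoo.o.R..........ooooo
185 ............o....RRR..RRo...RRRR..RRRR................oooo
190 .................o......o....Roo...RR................ooooo
195 ........oWWWRR.RoRR...RoooRR.RRRR..........og..ogggggggggg
200 .......oggg..................RRR....o.........ogggoogggggg
205 ......ggggggo...R....R.......o....oR...RoR.oggggoogggggggg
210 ..o..ogggo.oo...........Ro.....R....RR.................oo.
nest brush [ 402.134 -271.868]
[-2.35, 0.45, 1.7, 0, 0, 0, -2.35, 0.45, 1.7, 0, 0, 0, -2.35, 0.45, 1.7, 0, 0, 0, -2.35, 0.45, 1.7, 0, 0, -0.01, -2.35, 0.4, 1.7, 0, 0, 0]
[] ; wp
end [ 402.6 -271.9   90.2] [-1.798e+02  1.000e-01  8.230e+01]
```

Emit:
step_arm(plan=[-2.4,0.4,1.7,0,0,0,-2.35,0.4,1.7,0,0,0,-2.35,0.4,1.7,0,0,0,-2.35,0.4,1.7,0,0,-0.01,-2.35,0.4,1.7,0,0,0])

```text
time_s: 53.22
ee_pos: [405.8, -270.4, 89.0]
ee_rot: [-180.0, -0.0, 82.9]
force: [0.3, 1.1, 0.1]
gripper_width: 38.9
gripper_force: 24.7
```

Emit:
step_arm(plan=[-0.2,0,2,0,0,0,0,0,1.8,0,0,0,0,0,1.2,0,0,0,0,0,0.6,0,0,0,0,0,0,0,0,0])

```text
time_s: 53.63
ee_pos: [404.9, -270.8, 32.6]
ee_rot: [-179.8, -0.1, 82.9]
force: [-0.1, -0.7, -0.2]
gripper_width: 38.8
gripper_force: 24.7
```

```bash
cat > brow.py <<'E'
from h import *
s=st();print(s['ee_pos'],s['ee_rot'],s['force'],s['gripper_width'])
w=viewer.grab_frame("wrist");p=s['ee_pos'];r=R.from_euler('xyz',s['ee_rot'],degrees=True)
zf=p[2]-8
for z in(-14,p[2]-8): print(round(z),[(x,[proj(w,p+r.apply([x,y,z])).round().tolist() for y in(-24.5,0,24.5)]) for x in (40,63.5,66,70)])
im=w['img'].astype(int)
for row in range(116,200,4): print(row,''.join('Y' if q[0]-q[2]>70 and q[1]-q[2]>50 else 'R' if q[0]-q[1]>40 else 'W' if q.min()>125 else '.' if q.max()<60 else 'g' if q[1]-q[0]>30 else 'o' for q in im[row,270:390]))
E
python3 brow.py
```

```text
[ 404.88868937 -270.81578952   32.56715912] [-1.79834956e+02 -9.34903733e-02  8.29122301e+01] [-0.10375288 -0.68882933 -0.20638331] 38.81462375030447
-14 [(40, [[288.0, 186.0], [327.0, 186.0], [366.0, 186.0]]), (63.5, [[286.0, 149.0], [327.0, 149.0], [368.0, 149.0]]), (66, [[286.0, 144.0], [327.0, 144.0], [368.0, 144.0]]), (70, [[286.0, 138.0], [327.0, 138.0], [368.0, 138.0]])]
25 [(40, [[294.0, 173.0], [327.0, 173.0], [359.0, 173.0]]), (63.5, [[293.0, 141.0], [327.0, 141.0], [360.0, 141.0]]), (66, [[293.0, 138.0], [327.0, 138.0], [360.0, 138.0]]), (70, [[293.0, 132.0], [327.0, 132.0], [360.0, 132.0]])]
116 ooooooooooooooo....ooooooooooooooooooooooooooooooooooooooooooooooooooooooooooooooooooooo..oooooooooooooooooooooooo..oooo
120 oooooooooooooooo..oooooooooooooooooooooooooooooooooooooooooooooooooooooooooooooooooooooo..oooooooooooooooooooooooo..oooo
124 ooooooooooooooo...oooooooooooooooooooooooooooooooooooooooooooooooooooooooooooooooooooooo..ooooooooooooooooooooooo...oooo
128 ooooooooooooooo...oooooooooooooooooooooooooooooooooooooooooooooooooooooooooooooooooooooo..oooooooooooooooooooo
[... 1435 characters left out ...]
........RRR..RRooooo.o....oo....................oooooooooooooooo...oooooooo
180 .................................RRRR..RRRRRRR...oRR..RRRRR..RRRRRRRRRRRRR..o.......RR......oo.oooooooooooooo...oooooooo
184 ..................................oo......RRRRRRR......RRRRRRRRRo..RRRRRRRRRoRo............oo....ooooo..oooooooooooooooo
188 ....................................R..........RRRo......RRRR............oRo............................oooooooooooooooo
192 ......................oYRoRRR...o...................RR....RRRoRRR......oRRRRRRRo.....o..........................oooo....
196 ....................oYYYRRRo....ooRRR......oRR...RRRo.RR..RRRRRRR..................ooRo.................................
```

Emit:
step_arm(plan=[-0.1,-0.38,0,0,0,0.04,0,0,0,0,0,0,0,0,0,0,0,0])

```text
time_s: 53.93
ee_pos: [402.5, -272.4, 34.9]
ee_rot: [179.9, 0.1, 80.7]
force: [-0.4, -0.3, -0.8]
gripper_width: 39.2
gripper_force: 24.7
```

```bash
sed -i 's/range(116,200,4)/range(134,158,2)/' brow.py; python3 brow.py
```

```text
[ 402.48161799 -272.39179223   34.87634608] [1.79894146e+02 5.02364484e-02 8.06618439e+01] [-0.35914416 -0.33073248 -0.84992142] 39.1859481587314
-14 [(40, [[288.0, 186.0], [327.0, 186.0], [366.0, 186.0]]), (63.5, [[286.0, 149.0], [327.0, 149.0], [368.0, 149.0]]), (66, [[286.0, 144.0], [327.0, 144.0], [368.0, 144.0]]), (70, [[286.0, 138.0], [327.0, 138.0], [368.0, 138.0]])]
27 [(40, [[295.0, 172.0], [327.0, 172.0], [359.0, 172.0]]), (63.5, [[294.0, 141.0], [327.0, 141.0], [360.0, 141.0]]), (66, [[294.0, 137.0], [327.0, 137.0], [360.0, 137.0]]), (70, [[294.0, 132.0], [327.0, 132.0], [360.0, 132.0]])]
134 ooooooooooooooo......o....................ooooYYYYYYYYoooYYYYYYYYYYYYYYYYYYYYYYYYYYYYY..ooooooooooooooooooooooo...oooooo
136 ooooooooooooooo...YYYYYYYYYYYYYYYYYYYYYYYYYYYYYYYYYYYYYYYYYYYYYYYYYYYYYYYYYYYYYYYYYYYY..ooooooooooooooooooooooo..ooooooo
138 ooooooooooooooo...oYYYYYYYYYYYYYYYYYYYYYYYYYYYYYYYYYYYYYYYYYYYYYYYYYYYYYYYYYYYYYYYYYYY..ooooooooooooooooooooooo..ooooooo
140 oooooooooooooooo..YYYYYYYYYYYYYYYYYYYYYYYYYYYYYYYYYYYYYYYYYYYYYYYYYYYYYYYYYYYYYYYYYYYY..ooooooooooooooooooooooo..o
[... 306 characters left out ...]
RRRRRRRRRRRR.RRRRRRRRRRRRRRRRRRYYYYYYYYYo..ooooo..oooooooooooooooo...oooooo
148 oooooooooooooooo...oYYYYYYYYYYYRRRRRRRRRRRRRRRRRRRRRRRRRR.RRRRRRRRRRRRRRRRRRRRYYYYYYYY...o...oooooooooooooooooo..ooooooo
150 oooooooooo.ooooo...YYYYYYYYYYRRRRRRRRRRRRRRRRRRRRRRRRRRR..RRRRRRRRRRRRRRRRRRRo.....oYY......oooooooooooooooooo...ooooooo
152 oooooooooooo.......YYYYYYYYRRRRRRRRRRRRRRRRRRRRRRRRRRR.......RRRRRRRRRRRRRo..RR....oo....ooooooooooooooooooooo...ooooooo
154 oooooooooooooo......YYYYYYRRRRRRRRRRRRRRRRRRRRRRRRRRRR......oRRRRRo.RRRR....RR..........oooooooooooooooooooooo...ooooooo
156 ooooooooooooooo.........oooRRRRRo..RRRRRRRRRRRRRRRRRRR.....oRRRoo..oR...............oo....oooooooooooooooooooo...ooooooo
```

Emit:
step_arm(plan=[0.1,-0.18,0,0,0,0,0,0,0,0,0,0,0,0,0,0,0,0,0,0,0,0,0,0])

```text
time_s: 54.32
ee_pos: [400.3, -270.9, 34.1]
ee_rot: [180.0, 0.0, 80.6]
force: [-1.0, -0.1, -1.4]
gripper_width: 38.8
gripper_force: 24.7
```

Emit:
step_arm(plan=[0,0,0.6,0,0,0,0,0,0,0,0,0,0,0,0,0,0,0])

```text
time_s: 54.57
ee_pos: [399.9, -270.6, 27.4]
ee_rot: [-179.9, -0.0, 80.6]
force: [-0.2, 0.0, -1.1]
gripper_width: 39.3
gripper_force: 24.7
```

```bash
python3 brow.py
```

```text
[ 399.89871471 -270.60013837   27.43862478] [-1.79938210e+02 -2.78704612e-02  8.06047049e+01] [-0.18801722  0.03352112 -1.09377817] 39.32315458321891
-14 [(40, [[288.0, 186.0], [327.0, 186.0], [366.0, 186.0]]), (63.5, [[286.0, 149.0], [327.0, 149.0], [368.0, 149.0]]), (66, [[286.0, 144.0], [327.0, 144.0], [368.0, 144.0]]), (70, [[286.0, 138.0], [327.0, 138.0], [368.0, 138.0]])]
19 [(40, [[294.0, 174.0], [327.0, 174.0], [360.0, 174.0]]), (63.5, [[293.0, 142.0], [327.0, 142.0], [361.0, 142.0]]), (66, [[293.0, 139.0], [327.0, 139.0], [361.0, 139.0]]), (70, [[292.0, 133.0], [327.0, 133.0], [361.0, 133.0]])]
134 oooooooooooooooooo..ooooooooooooooooooooooooooooooooooooooooooooooooooooooooooooooooooooooo...ooooooooooooooooooooooo...
136 oooooooooooooooooo...ooooooooooooooooooooooooooooooo..oo.o...........................oooooo...ooooooooooooooooooooooo...
138 oooooooooooooooooo...oYYYYYYYYYYYYYYYYYYYYYYYYYYYYYYYYYYYYYYYYYYYYYYYYYYYYYYYYYYYYYYYYYYYYY...ooooooooooooooooooooooo...
140 oooooooooooooooooo...YYYYYYYYYYYYYYYYYYYYYYYYYYYYYYYYYYYYYYYYYYYYYYYYYYYYYYYYYYYYYYYYYYYYYY...oooooooooooooooo
[... 310 characters left out ...]
RRRRRRRRRRRRoRRRRRRRRRRRRRRRRRRYYYYYYYYYYYYYYo....oooooooooooooooooooooo...
148 ooooooooooooooooooo..YYYYYYYYYYYRRRRRRRRRRRRRRRRRRRRRRRRR.RRRRRRRRRRRRRRRRRRRRYYYYYYYYYYYYo...ooooooooooooooooooooooo...
150 ooooooooo.ooooooooo...YYYYYYYRRRRRRRRRRRRRRRRRRRRRRRRRRR..RRRRRRRRRRRRRRRRRRRo.....oYYYYYo...oooooooooooooooooooooooo..o
152 ooooooooooooo..oooo...YYYYYRRRRRRRRRRRRRRRRRRRRRRRRRRo.......RRRRRRRRRRRRRo..RR....oo....YY...ooooooooooooooooooooooo..o
154 oooooooooooooo........YYYYRRRRRRRRRRRRRRRRRRRRRRRRRRRR......RRRRRRR.RRRo....RR........oYYYY..oooooooooooooooooooooooo..o
156 ooooooooooooooo........oo.oRRRRRR..RRRRRRRRRRRRRRRRRRR.....oRRRoo..oR...............YYYYoo...oooooooooooooooooooooooo..o
```

Emit:
step_arm(plan=[0.08,0,0.5,0,0,0,0,0,0.3,0,0,0,0,0,0,0,0,0])

```text
time_s: 54.87
ee_pos: [399.8, -269.7, 19.2]
ee_rot: [-179.9, -0.0, 80.6]
force: [-0.5, -0.1, -0.6]
gripper_width: 39.0
gripper_force: 24.7
```

Emit:
step_arm(plan=[0,0,0.3,0,0,0,0,0,0,0,0,0])

```text
time_s: 55.03
ee_pos: [400.2, -269.9, 16.5]
ee_rot: [-180.0, -0.0, 80.6]
force: [-0.3, 1.1, -0.6]
gripper_width: 39.2
gripper_force: 24.7
```

Emit:
step_arm(plan=[0,0,0.3,0,0,0,0,0,0,0,0,0])

```text
time_s: 55.2
ee_pos: [400.1, -269.9, 13.5]
ee_rot: [-180.0, -0.0, 80.6]
force: [0.3, -0.2, -0.9]
gripper_width: 39.0
gripper_force: 24.7
```

Emit:
step_arm(plan=[0,0,0.2,0,0,0,0,0,0,0,0,0])

```text
time_s: 55.37
ee_pos: [400.3, -270.0, 11.7]
ee_rot: [-180.0, -0.0, 80.6]
force: [0.2, -0.5, -0.3]
gripper_width: 39.1
gripper_force: 24.7
```

Emit:
step_arm(plan=[0,0,0.15,0,0,0,0,0,0.1,0,0,0,0,0,0,0,0,0])

```text
time_s: 55.62
ee_pos: [400.3, -270.0, 9.3]
ee_rot: [-180.0, -0.0, 80.6]
force: [0.8, -0.1, -1.5]
gripper_width: 38.9
gripper_force: 24.7
```

Emit:
step_arm(plan=[0,0,0,0,0,0,0,0,0,0,0,0,0,0,0,0,0,0,0,0,0,0,0,0], hand=5.4)

```text
time_s: 55.95
ee_pos: [400.5, -270.2, 9.6]
ee_rot: [180.0, 0.0, 80.6]
force: [-0.8, 0.0, -0.3]
gripper_width: 53.9
gripper_force: 0.0
```

Emit:
step_arm(plan=[0,0,-2,0,0,0,0,0,-3,0,0,0,0,0,-4,0,0,0,0,0,-4,0,0,0])

```text
time_s: 56.28
ee_pos: [399.6, -269.5, 140.5]
ee_rot: [-179.9, -0.0, 80.6]
force: [0.1, -0.6, -0.6]
gripper_width: 53.9
gripper_force: 0.0
```

Emit:
step_arm(plan=[3,-1,-3,0,0,0,4,-1,-3,0,0,0,4,0,-3,0,0,0,4,0,0,0,0,0,4,0,0,0,0,0])

```text
time_s: 56.7
ee_pos: [412.2, -93.7, 219.7]
ee_rot: [179.7, 0.0, 80.5]
force: [0.5, 0.2, -0.2]
gripper_width: 54.4
gripper_force: 0.0
```

```bash
python3 prof.py | grep -v '^w\|????' | head -90
```

```text
[412.18716048 -93.73372085 219.7165184 ] [1.79704653e+02 2.58778828e-02 8.05097217e+01] 54.3627187423183
t brush 53
   -70 WWWWooooooooooooooooooooooooooo.ooooo
   -55 oooooooooooooooooooooooooooYYYYYooooo
   -25 ooooooooo..........oooooooooYYYYooooo
     0 ooo....................ooooYYYYYooooo
    25 ooooooYYo......oooooo...oooYYYYYYo.oo
    40 oooo...oo.ooo............oooYYYYooooo
    60 ...ooooYYooooYYYYoooooYYYYYYYYo..oooo
    75 .o.....ooo.ooo...oooo..oooo..........
t short 53
   -70 oooooYYYYYYYYWWYYYYYYYYYYWWYYYYYYoooo
   -55 ooooYYWWWWWWWWWWWWWWWWWWWWWWWWWWWWooo
   -25 oooooYWWWWWWWWWWWWWWWWWWWWWWWWWWWWooo
     0 ooooYYYWWWWWWWWWWWWWWWWWWWWWWWWWWoooo
    25 ooooYYYYWWWWWWWWWWWWWWWWWWWWWWWWWoooo
    40 oooYYYYYWWWWWWWWWWWWWWWWWWWWWWWWWoooo
    60 ooo.....oYYYYWWWWWWWWWWWWWWooo...oooo
    75 .oo....oo.oooooooWWWWWWWWo.........oo
t long 53
   -70 oooooooooooWWWWWWWWWWWWWWWWWWWWWooooo
   -55 oooooooYYooWWWWWWWWWWWWWWWWWWWWWooooo
   -25 oooooooYYooooWWWWWWWWWWWWWWWWWWWooooo
     0 ooooooYYYo...WWWWWWWWWWWWWWWWWWoooooo
    25 ooooooYYYY...ooWWWWWWWWWWWWWWWWoo.ooo
    40 oooooYYYYYo
[... 2067 characters left out ...]
....
     0 ...oYYYooooo.........................
    25 ....oYYooooo.........................
    40 .....ooooooo.........................
    60 .....................................
    75 .....................................
s short 54
   -70 ggggggggggggggggggggggggggggggggggggg
   -55 ...ooWWWWWWWWWWWWWWWWWWWWWWWWWWWWo...
   -25 .ooYYYWWWWWWWWWWWWWWWWWWWWWWWWWWWWo.o
     0 .oYYYYYWWWWWWWWWWWWWWWWWWWWWWWWWWWWo.
    25 ..oYYYYYYWWWooooooooWWWWWWWWWWWWWWWoo
    40 ....oooYYYoooooooooooooooWWWWWWWWWWo.
    60 ..oo....oooooooooooooooooooooooWoWooo
    75 .oo.........ooooooooooooooooooooooo..
s long 54
   -70 ggggggggggggggggggggggggggggggggggggg
   -55 ...oooooooooWWWWWWWWWWWWWWWWWWWoo....
```

```bash
python3 - <<'E'
from h import *
plan([((450,-160,350),60),((506.5,-430,350),-8)],step=36)
E
```

```text
[-1.15, 0.95, -2.65, 0, 0, 0.07, -1.1, 1.05, -2.65, 0, 0, 0.07, -1, 1.15, -2.65, 0, 0, 0.07, -0.95, 1.2, -2.65, 0, 0, 0.07, -0.85, 1.25, -2.65, 0, 0, 0.08]
[] ; wp
[-1.85, 1.65, 0, 0, 0, 0.11, -1.65, 1.85, 0, 0, 0, 0.11, -1.45, 2.05, 0, 0, 0, 0.11, -1.25, 2.2, 0, 0, 0, 0.11, -1, 2.3, 0, 0, 0, 0.11]
[-0.7, 2.4, 0, 0, 0, 0.11, -0.45, 2.5, 0, 0, 0, 0.11, -0.15, 2.5, 0, 0, 0, 0.1, 0.05, 2.5, 0, 0, 0, 0.11, 0.35, 2.5, 0, 0, 0, 0.1]
[0.6, 2.45, 0, 0, 0, 0.11] ; wp
end [ 506.4 -430.2  350.2] [180.   -0.   -8.2]
```

Emit:
step_arm(plan=[-1.15,0.95,-2.65,0,0,0.07,-1.1,1.05,-2.65,0,0,0.07,-1,1.15,-2.65,0,0,0.07,-0.95,1.2,-2.65,0,0,0.07,-0.85,1.25,-2.65,0,0,0.08], hand=4)

```text
time_s: 58.17
ee_pos: [450.0, -160.5, 351.5]
ee_rot: [180.0, 0.0, 59.8]
force: [0.5, -0.6, -0.4]
gripper_width: 39.8
gripper_force: 0.0
```

Emit:
step_arm(plan=[-1.85,1.65,0,0,0,0.11,-1.65,1.85,0,0,0,0.11,-1.45,2.05,0,0,0,0.11,-1.25,2.2,0,0,0,0.11,-1,2.3,0,0,0,0.11])

```text
time_s: 58.58
ee_pos: [475.4, -283.7, 350.1]
ee_rot: [180.0, -0.0, 28.2]
force: [-0.1, 0.3, 0.2]
gripper_width: 40.0
gripper_force: 0.0
```

```bash
python3 prof.py | grep -A8 '^[ts] ' | sed -n '1,80p'
```

```text
t brush 56
   -70 oooooo.oooooooooooooooooooooooo.ooooo
   -55 oooooooooooooooooooooooooooYYYYYooooo
   -25 ......ooo.................ooYYYo.....
     0 .........................oooYYYo.....
    25 ooooooYYo................ooooWWWWoooo
    40 oooo..ooo......oooooooooooooooooooooo
    60 ....ooooo.................ooooooooooo
    75 oo...................................
t short 56
   -70 oooYYYYYYYYYYWWYYYYYYYYYYWWYYYYYYoooo
   -55 ooooYYWWWWWWWWWWWWWWWWWWWWWWWWWWWWooo
   -25 oooooYWWWWWWWWWWWWWWWWWWWWWWWWWWWWooo
     0 ....oooWWWWWWWWWWWWWWWWWWWWWWWWWWoooo
    25 WooooooooogWWWWWWWWWWWWWWWWWWWWWWoooo
    40 ooooooooooWWWWWWWWWWWWWWWWWWWWWWWoooo
    60 oooooooo..ooooooooooooooooooooo..oooo
    75 ...oooooooo........ooooooooo......ooo
t long 56
   -70 oooooooooooWWWWWWWWWWWWWWWWWWWWWooooo
   -55 oooooooYYooWWWWWWWWWWWWWWWWWWWWWooooo
   -25 oooooooYYooooWWWWWWWWWWWWWWWWWWWooooo
     0 ooooooYYYo..oWWWWWWWWWWWWWWWWWWWooooo
    25 ooooooYYYY...ooWWWWWWWWWWWWWWWWoooooo
    40 oooooYYYYYo...WWWWWWWWWWWWWWWYYoooooo
    60 oooooooooooooWWWWWWWWWWWWWWW....ooooo
    75 ooooo...oYYYWWWWWWWWWWWWWW
[... 1164 characters left out ...]
gggggggggggggggg
   -55 .....oooooooWWWWWWWWWWWWWWWWWWWoo....
   -25 ..ooYYYYYoooooWWWWWWWWWWWWWWWWWWooo..
     0 .ooYYYYYooo..oooWWWWWWWWWWWWWWWWoo...
    25 ...ooYYYYYoo...oooWWWWWWWWWWWWWWWo...
    40 ....ooYYYYYo...oooooWWWWWWWWWWWWWooo.
    60 ...........ooWWWWWoWWWWWWWWWWWWWWooo.
    75 ...........oWWWWWWWWWWWWWWWWWWoo.....
s box 57
   -70 gggggggggggggggggggggggWWWWWWWWWWWWWW
   -55 oYYYYYYYY......................ooYYY.
   -25 YYYYYY..............ooooo...ooooooooo
     0 YYYYYYo..........ooo...oooWWWWWWWWWWW
    25 YYYYYY............ooooo.oo.oooooWWWWo
    40 YYYYYYYo.........ooooo.oggggggggggggg
    60 .ooYYYYYoYYooo...ooo......ooooWWWWooo
    75 ...................oooo......oogoggoo
```

Emit:
step_arm(plan=[-0.7,2.4,0,0,0,0.11,-0.45,2.5,0,0,0,0.11,-0.15,2.5,0,0,0,0.1,0.05,2.5,0,0,0,0.11,0.35,2.5,0,0,0,0.1])

```text
time_s: 60.05
ee_pos: [501.3, -406.6, 350.1]
ee_rot: [180.0, -0.0, -2.2]
force: [1.3, 0.2, -0.0]
gripper_width: 39.9
gripper_force: 0.0
```

Emit:
step_arm(plan=[0.6,2.45,0,0,0,0.11,0,0,0,0,0,0,0,0,0,0,0,0])

```text
time_s: 60.3
ee_pos: [506.3, -431.1, 348.9]
ee_rot: [-179.9, 0.1, -8.2]
force: [0.8, -0.0, -0.6]
gripper_width: 39.7
gripper_force: 0.0
```

```bash
python3 - <<'E'
from h import *
s=st();print(s['ee_pos'],s['ee_rot'])
w=viewer.grab_frame("wrist"); c=viewer.grab_frame("scene")
for p in(w,c):
    for q in viewer.pinpoint('lid_handle',p)[:1]: print(q, at_z(p,q['location'],292).round(1), proj(p,(507,-427,292)).round(1))
E
```

```text
[ 506.31249982 -431.11606688  348.86743127] [-1.79927583e+02  8.50861589e-02 -8.22221272e+00]
{'location': [317.5, 202.4], 'score': 0.76} [ 510.3 -421.9  292. ] [323.6 205. ]
{'location': [453.6, 48.4], 'score': 0.97} [ 504.4 -414.9  292. ] [455.1  46.1]
```

Emit:
step_arm(plan=[0,-0.4,2.5,0,0,0,0,0,2.5,0,0,0,0,0,2,0,0,0,0,0,1.1,0,0,0,0,0,0,0,0,0])

```text
time_s: 60.92
ee_pos: [506.0, -424.7, 266.8]
ee_rot: [-179.8, 0.2, -8.1]
force: [-0.6, 0.2, -0.7]
gripper_width: 40.0
gripper_force: 0.0
```

Emit:
step_arm(plan=[0,0,0,0,0,0,0,0,0,0,0,0,0,0,0,0,0,0,0,0,0,0,0,0,0,0,0,0,0,0], hand=0, newtons=40)

```text
time_s: 61.33
ee_pos: [507.3, -426.4, 270.2]
ee_rot: [180.0, -0.1, -8.2]
force: [0.3, -0.5, 3.7]
gripper_width: 9.8
gripper_force: 40.1
```

```bash
python3 - <<'E'
from h import *
s=st();print(s['ee_pos'],s['ee_rot'],s['gripper_width'],s['gripper_force'],s['force'])
np.save('case.npy',np.array([527,-288.5,np.radians(-97.6),0]))
arc(1.75,0.0,28)
E
```

```text
[ 507.31088053 -426.42092617  270.21209371] [ 1.79953953e+02 -9.29694953e-02 -8.19893718e+00] 9.79509031117337 40.09060084819794 [ 0.2649964  -0.50442024  3.74062403]
[0, -1.45, -0.2, 0, 0, 0] ; wp
[-0.05, -1.5, -0.15, 0, 0, 0] ; wp
[0, -1.45, -0.05, 0, 0, 0] ; wp
[0, -1.5, 0.05, 0, 0, 0] ; wp
[-0.05, -1.45, 0.15, 0, 0, 0] ; wp
[0, -1.5, 0.25, 0, 0, 0] ; wp
[0, -1.45, 0.35, 0, 0, 0] ; wp
[0, -1.4, 0.4, 0, 0, 0] ; wp
[-0.05, -1.4, 0.55, 0, 0, 0] ; wp
[0, -1.35, 0.55, 0, 0, 0] ; wp
[0, -1.3, 0.7, 0, 0, 0] ; wp
[-0.05, -1.3, 0.75, 0, 0, 0] ; wp
[0, -1.2, 0.85, 0, 0, 0] ; wp
[0, -1.15, 0.9, 0, 0, 0] ; wp
[0, -1.15, 1, 0, 0, 0] ; wp
[-0.05, -1, 1.05, 0, 0, 0] ; wp
[0, -1, 1.1, 0, 0, 0] ; wp
[0, -0.9, 1.2, 0, 0, 0] ; wp
[0, -0.85, 1.2, 0, 0, 0] ; wp
[-0.05, -0.75, 1.3, 0, 0, 0] ; wp
[0, -0.65, 1.3, 0, 0, 0] ; wp
[0, -0.6, 1.35, 0, 0, 0] ; wp
[0, -0.5, 1.4, 0, 0, 0] ; wp
[0, -0.4, 1.45, 0, 0, 0] ; wp
[0, -0.3, 1.45, 0, 0, 0] ; wp
[0, -0.25, 1.45, 0, 0, 0] ; wp
[-0.05, -0.15, 1.45, 0, 0, 0] ; wp
[0, -0.05, 1.5, 0, 0, 0] ; wp
end [ 544.1 -149.5   37. ] [ 1.8e+02 -1.0e-01 -8.2e+00]
```

Emit:
step_arm(plan=[0,-1.45,-0.2,0,0,0,0,-1.5,-0.15,0,0,0,0,-1.45,-0.05,0,0,0,-0.05,-1.5,0.05,0,0,0])

```text
time_s: 61.67
ee_pos: [515.6, -367.3, 274.0]
ee_rot: [179.9, -0.2, -8.2]
force: [0.8, -4.5, -0.5]
gripper_width: 10.0
gripper_force: 40.0
```

Emit:
step_arm(plan=[0,-1.45,0.15,0,0,0,0,-1.5,0.25,0,0,0,-0.05,-1.45,0.35,0,0,0,0,-1.4,0.4,0,0,0])

```text
time_s: 62.0
ee_pos: [523.7, -308.4, 261.4]
ee_rot: [180.0, -0.1, -8.2]
force: [2.5, -1.6, 3.4]
gripper_width: 10.0
gripper_force: 40.0
```

Emit:
step_arm(plan=[0,-1.4,0.55,0,0,0,-0.05,-1.35,0.55,0,0,0,0,-1.3,0.7,0,0,0,0,-1.3,0.75,0,0,0])

```text
time_s: 62.33
ee_pos: [531.0, -255.8, 235.1]
ee_rot: [-180.0, -0.1, -8.2]
force: [6.6, -2.9, 3.1]
gripper_width: 9.8
gripper_force: 40.0
```

Emit:
step_arm(plan=[0,-1.2,0.85,0,0,0,0,-1.15,0.9,0,0,0,-0.05,-1.15,1,0,0,0,0,0,0,0,0,0])

```text
time_s: 62.67
ee_pos: [535.9, -219.4, 205.7]
ee_rot: [-179.8, -0.1, -8.1]
force: [8.8, 0.1, -0.4]
gripper_width: 10.0
gripper_force: 40.0
```

Forces stay low; continue (small x correction).

Emit:
step_arm(plan=[0.1,-1,1.05,0,0,0,0.1,-1,1.1,0,0,0,0,-0.9,1.2,0,0,0,0,-0.85,1.2,0,0,0])

```text
time_s: 63.0
ee_pos: [540.9, -183.9, 161.1]
ee_rot: [-179.9, 0.1, -8.2]
force: [3.2, -1.6, 2.3]
gripper_width: 10.4
gripper_force: 40.0
```

Emit:
step_arm(plan=[0,-0.75,1.3,0,0,0,0,-0.65,1.3,0,0,0,0,-0.6,1.35,0,0,0,0,-0.5,1.4,0,0,0])

```text
time_s: 63.33
ee_pos: [544.3, -158.9, 107.6]
ee_rot: [-179.9, 0.1, -8.2]
force: [2.7, 0.7, 2.3]
gripper_width: 10.4
gripper_force: 40.0
```

Emit:
step_arm(plan=[0,-0.4,1.45,0,0,0,0,-0.3,1.45,0,0,0,0,0,0,0,0,0])

```text
time_s: 63.58
ee_pos: [545.4, -150.8, 76.6]
ee_rot: [-179.8, 0.2, -8.2]
force: [5.7, 3.0, -1.2]
gripper_width: 10.1
gripper_force: 40.0
```

Emit:
step_arm(plan=[0,-0.2,1.3,0,0,0,0,-0.1,1.3,0,0,0,0,0,0,0,0,0])

```text
time_s: 63.83
ee_pos: [545.9, -147.2, 51.1]
ee_rot: [-179.7, 0.2, -8.3]
force: [6.2, 6.6, -1.5]
gripper_width: 10.3
gripper_force: 40.0
```

Emit:
step_arm(plan=[0,0,0.7,0,0,0,0,0,0.4,0,0,0,0,0,0,0,0,0])

```text
time_s: 64.08
ee_pos: [546.0, -146.6, 41.1]
ee_rot: [-179.6, 0.2, -8.3]
force: [6.5, 10.4, -1.1]
gripper_width: 10.6
gripper_force: 40.0
```

Emit:
step_arm(plan=[0,0,0.3,0,0,0,0,0,0,0,0,0])

```text
time_s: 64.25
ee_pos: [546.0, -146.5, 38.5]
ee_rot: [-179.6, 0.2, -8.3]
force: [6.1, 10.2, -1.8]
gripper_width: 10.4
gripper_force: 40.0
```

Emit:
step_arm(plan=[0,0,0.3,0,0,0,0,0,0,0,0,0])

```text
time_s: 64.42
ee_pos: [546.0, -146.4, 35.5]
ee_rot: [-179.6, 0.2, -8.3]
force: [6.4, 11.0, -1.2]
gripper_width: 10.1
gripper_force: 40.0
```

Emit:
step_arm(plan=[0,0,0.3,0,0,0,0,0,0,0,0,0])

```text
time_s: 64.58
ee_pos: [546.1, -146.3, 33.0]
ee_rot: [-179.6, 0.2, -8.3]
force: [4.7, 11.8, 0.4]
gripper_width: 10.0
gripper_force: 40.0
```

Emit:
step_arm(plan=[0,0,0.3,0,0,0,0,0,0,0,0,0])

```text
time_s: 64.75
ee_pos: [546.2, -146.4, 32.6]
ee_rot: [-179.6, 0.1, -8.3]
force: [-0.1, 12.6, 18.5]
gripper_width: 10.0
gripper_force: 40.0
```

Emit:
step_arm(plan=[0,0,0.1,0,0,0,0,0,0,0,0,0])

```text
time_s: 64.92
ee_pos: [546.2, -146.4, 32.6]
ee_rot: [-179.6, 0.1, -8.3]
force: [-0.7, 12.3, 24.5]
gripper_width: 10.1
gripper_force: 40.0
```

Emit:
step_arm(plan=[0,0,0,0,0,0,0,0,0,0,0,0,0,0,0,0,0,0,0,0,0,0,0,0], hand=4)

```text
time_s: 65.25
ee_pos: [544.7, -150.3, 28.8]
ee_rot: [-180.0, 0.3, -8.2]
force: [0.4, -0.5, -0.1]
gripper_width: 33.8
gripper_force: 0.0
```

Emit:
step_arm(plan=[0,0,-1.5,0,0,0,0,0,-3,0,0,0,0,0,-4,0,0,0,0,0,-4,0,0,0,0,0,-4,0,0,0])

```text
time_s: 65.67
ee_pos: [545.3, -150.9, 195.6]
ee_rot: [-180.0, 0.2, -8.3]
force: [1.4, -0.4, -1.3]
gripper_width: 40.0
gripper_force: 0.0
```

Emit:
step_arm(plan=[0,-3.5,-1,0,0,0,0,-3.5,-1,0,0,0,0,-3.5,0,0,0,0,0,-3.5,0,0,0,0,0,0,0,0,0,0])

```text
time_s: 66.08
ee_pos: [566.3, -7.3, 214.2]
ee_rot: [-179.8, 0.1, -8.0]
force: [-0.2, -0.5, 0.4]
gripper_width: 40.2
gripper_force: 0.0
```

```bash
python3 - <<'E'
from h import *
v=np.load('case.npy'); c,s=np.cos(v[2]),np.sin(v[2])
W=lambda P: np.array([v[0]+c*P[0]-s*P[1],v[1]+s*P[0]+c*P[1],P[2]])
w=viewer.grab_frame("wrist"); t=viewer.grab_frame("top"); sc=viewer.grab_frame("scene")
for n,p in(('w',w),('t',t),('s',sc)):
    print(n,[(np.round(q['location'],1),round(q['score'],2)) for q in viewer.pinpoint('lid_handle',p)[:1]],[(a,proj(p,W((96-237*np.cos(a),0,59+237*np.sin(a)))).round(1).tolist()) for a in(0,.05,.1,.2)])
im=sc['img'].astype(int)
for a in(0,.05,.1):
    print(a,[(y,proj(sc,W((96-192*np.cos(a),y,59+192*np.sin(a)))).round(1).tolist()) for y in(-195,195)])
# bright handle pixels in scene
for r in range(140,215,3): print(r,''.join('W' if q.min()>150 else 'g' if q[1]-q[0]>30 else 'Y' if q[0]-q[2]>60 else '.' for q in im[r,300:450:2]))
E
```

```text
w [(array([438.7, 176.2]), 0.58)] [(0, [442.5, 179.3]), (0.05, [446.7, 181.8]), (0.1, [451.6, 184.4]), (0.2, [464.1, 190.1])]
t [(array([332.1, 212.4]), 0.92)] [(0, [335.0, 211.1]), (0.05, [335.4, 211.0]), (0.1, [336.1, 210.9]), (0.2, [338.1, 210.7])]
s [(array([355.7, 181. ]), 0.63)] [(0, [357.1, 180.8]), (0.05, [357.6, 177.1]), (0.1, [358.2, 173.1]), (0.2, [360.1, 164.7])]
0 [(-195, [437.6, 219.4]), (195, [315.9, 133.5])]
0.05 [(-195, [438.7, 216.4]), (195, [316.0, 130.4])]
0.1 [(-195, [440.0, 213.2]), (195, [316.2, 127.3])]
140 ..............gggggggggggggggggggggggggggggggggggggggggggggggg.WWWWWWWWWWWW
143 ..............gggggggggggggggggggggggggggggggggggggggggggggggggggWWWWWWWWWW
146 ..............gggggggggggggggggggggggggggggggggggggggggggggggggggggWWWWWWWW
149 ..............ggW.ggggggggggggggggggggggggggggggggggggggggggggggggggggWWWWW
152 ..........ggggg.WWW.ggggggggggggggggggggggggggggggggggggggggggggggggggggWWW
155 ...........gggg.WWW.ggggggggggggggggggggggggggggggggggggggggggggggggggggggg
158 .............ggg..W.ggggggggggggggggggggggggggggggggggggggggggggggggggggggg
161 ...
[... 732 characters left out ...]
................WWWW.gg.WWW.gggggggggggggggggggggggggggggggg
191 .................................WWWWWWW.gggggggggggggggggggggggggggggggggg
194 ...................................WWW.gggggggggggggggggggggggggggggggggggg
197 .......................................gggggggggggggggggggggggggggggggggggg
200 .........................................gggggggggggggggggggggggggggggggggg
203 ...........................................gggggggggWWWgggggggggggggggggggg
206 .............................................gggggg.WWWWWgggggggggggggggggg
209 ...............................................gggg..WWW.gggggggggggggggggg
212 .................................................gggg...gggggggggggWWgggggg
```

```bash
python3 -c "
from h import *
print(env.job_done())"
```

```text
the job is handed in; nothing more can be done
None
```

The job is handed in at about 66 s: I opened the lid to its stop, laid all four items in their nests and shut the lid, and all three cameras showed it closed; the result hasn't been reported back, and with my 14 pictures used up I judged the final fit of the items from sampled pixel rows, forces and network readings.

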